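# Refill the spacer-board magazine behind its stayed gate

### The job

Refill the spacer-board magazine on the packing bench: lift the gate's stay off its pin, swing the gate wide open and drop the stay's wide hole (the one nearest its pivot) over the pin; with the gate held open like that, tuck every loose spacer board through the gateway, lengthwise and lying flat, under the weighted hold-down arm, square and right home against the backstop, one on top of the other. When all the boards are in, lift the stay again, shut the gate, drop the stay's last hole (the one nearest its yellow grip) fully down over the pin and let go; leave the bottle, the carton and the tape roll undisturbed.

Things in the scene. Friction and masses are not known exactly. Their poses are not given: they have to be found in the camera images.
- mag (a point): Magazine, fixed on the bench: plywood deck, blue guides. Point on the deck's top (20 mm above the bench), centre line, foot of the backstop's front face. x = direction boards are pushed (gate towards backstop), z up. Backstop: two blue cheeks 50 mm high. A home board's middle is at x = -75, y = 0, z = 5 mm here, plus 10 mm per board under it.
- mag_mouth (a point): Mouth of the magazine: on the deck's centre line 80 mm in front of the backstop (same axes as mag), between the rounded front ends of two blue guide walls, 62 mm apart inside and 45 mm high, which run from here to the backstop. The bare deck, 130 mm wide, runs on 80 mm further towards the gate, so a home board's rear 70 mm lies free of the walls.
- foot (a point): Underside of the black foot of the weighted hold-down arm, which rests on the pile (or bare deck) 37 mm before the backstop, pressing with about 1.5 N. The arm is a 20 mm wide steel strap with a dark weight, pivoted behind the backstop. Before the foot it has an upturned lip, 28 mm wide, 45 mm long, front end about 22 mm above the foot: a board pushed in against the lip lifts the arm by itself.
- gate (a joint): Gate opening (rad): 0 shut, 0.75 with the stay on its middle hole, 1.5 on the wide hole, stop at 1.65. Clear panel in an aluminium frame, 210 mm wide, 10 to 74 mm above the bench; shut, it stands across the magazine 180 mm before the backstop, between white posts 82 mm high. Opens away from the magazine, clockwise from above. Stays where left.
- gate_hinge (a point): On the gate's upright hinge axis, at the top of the gate (74 mm above the bench).
- stay (a joint): Lift of the stay (rad): 0 = level, lying on the pin's shoulder; grows as its free end is lifted about the pivot; it falls by its own weight and is stopped just below level (-0.03) even when it is off the pin.
- stay_pivot (a point): Pivot of the stay on the gate: 100 mm along the gate from the hinge and 20 mm out from its outer side. Here the stay swings freely sideways and can be lifted. 65 mm above the bench.
- stay_grip (a point): Grip point of the stay, mid thickness, under a yellow patch, 212 mm from the pivot. The stay is a flat aluminium bar, 232 mm from pivot to free end, 26 mm wide, 6 mm thick, its middle 65 mm above the bench when level, nothing under it but the pin. x axis: along the bar from pivot to free end. Pinch it across its width from above.
- hole_shut (a point): Centre of the stay's last hole, nearest the yellow grip, 161 mm from the pivot: with it on the pin the gate is shut. All holes are 14 mm square and go right through.
- hole_mid (a point): Centre of the stay's middle hole, 127 mm from the pivot; the pin stands in this one at the start.
- hole_wide (a point): Centre of the stay's hole nearest the pivot, 77 mm from it: with it on the pin the gate stands wide open (1.5 rad).
- pin_top (a point): Top of the upright red pin, 76 mm above the bench: 9 mm thick, round-topped, 14 mm above the dark shoulder (62 mm above the bench) on which the stay rests. Fixed to the magazine, 40 mm out from the shut gate's line and 60 mm beyond its hinge. The bar must be raised 15 mm or more at the hole to clear the pin.
- bottle: Bystander: amber bottle, 130 mm tall, 52 mm thick, standing; origin under its centre.
- carton: Bystander: small closed carton, 90 x 120 x 70 mm; origin under its centre.
- tape: Bystander: roll of yellow tape lying flat, 100 mm across, 48 mm high; origin under its centre.
- board1_mid (a point): Centre of a loose spacer board (honeycomb cardboard, 150 x 50 x 10 mm, about 50 g) lying flat on the bench; x along its length, y across its width, z up. The two ends are alike. Three or four boards are there; absent ones read None.
- board2_mid (a point): Centre of another such spacer board; same size and axes. Three or four boards are there; absent ones read None.
- board3_mid (a point): Centre of another such spacer board; same size and axes. Three or four boards are there; absent ones read None.
- board4_mid (a point): Centre of another such spacer board; same size and axes. Three or four boards are there; absent ones read None.

How it is judged:
On the way, in this order (a step that is already met when the one before it is completed fails the run):
1. the gate stands wide open with the stay's wide hole down over the pin (horizontal distance between hole_wide and pin_top below 0.007 m and value of joint stay below 0.045 rad and value of joint gate above 1.38 rad), for 0.3 s.
2. every board is home under the arm while the stay still holds the gate wide open (all of step 1 and x of board1_mid in the frame of mag between -0.088 and -0.066 m and y of board1_mid in the frame of mag between -0.012 and 0.012 m and z of board1_mid in the frame of mag between 0.001 and 0.043 m and angle between the x axis of each of board1_mid, board2_mid, board3_mid, board4_mid and the x axis of mag, either way round below 0.12 rad and angle between the z axis of each of board1_mid, board2_mid, board3_mid, board4_mid and the z axis of mag, either way round below 0.12 rad and x of board2_mid in the frame of mag between -0.088 and -0.066 m and y of board2_mid in the frame of mag between -0.012 and 0.012 m and z of board2_mid in the frame of mag between 0.001 and 0.043 m and x of board3_mid in the frame of mag between -0.088 and -0.066 m and y of board3_mid in the frame of mag between -0.012 and 0.012 m and z of board3_mid in the frame of mag between 0.001 and 0.043 m and x of board4_mid in the frame of mag between -0.088 and -0.066 m and y of board4_mid in the frame of mag between -0.012 and 0.012 m and z of board4_mid in the frame of mag between 0.001 and 0.043 m), for 0.3 s.
At the end, for the whole second after the job is handed in: The stay's last hole is down over the pin (centres within 7 mm in plan, stay level within 0.045 rad) and the gate shut (below 0.09 rad); every board lies flat and square under the arm in the magazine (within 0.12 rad), within 13 mm of home along the push direction and 12 mm of the centre line (horizontal distance between hole_shut and pin_top below 0.007 m and value of joint stay below 0.045 rad and value of joint gate below 0.09 rad and x of board1_mid in the frame of mag between -0.088 and -0.066 m and y of board1_mid in the frame of mag between -0.012 and 0.012 m and z of board1_mid in the frame of mag between 0.001 and 0.043 m and angle between the x axis of each of board1_mid, board2_mid, board3_mid, board4_mid and the x axis of mag, either way round below 0.12 rad and angle between the z axis of each of board1_mid, board2_mid, board3_mid, board4_mid and the z axis of mag, either way round below 0.12 rad and x of board2_mid in the frame of mag between -0.088 and -0.066 m and y of board2_mid in the frame of mag between -0.012 and 0.012 m and z of board2_mid in the frame of mag between 0.001 and 0.043 m and x of board3_mid in the frame of mag between -0.088 and -0.066 m and y of board3_mid in the frame of mag between -0.012 and 0.012 m and z of board3_mid in the frame of mag between 0.001 and 0.043 m and x of board4_mid in the frame of mag between -0.088 and -0.066 m and y of board4_mid in the frame of mag between -0.012 and 0.012 m and z of board4_mid in the frame of mag between 0.001 and 0.043 m); the robot touches nothing.
It fails at once if the bottle is pushed more than 30 mm or tipped over (distance of bottle from where it was at the start of the episode above 0.03 m or angle between bottle's own z axis and vertical above 0.35 rad).
It fails at once if the carton is pushed more than 30 mm or tipped over (distance of carton from where it was at the start of the episode above 0.03 m or angle between carton's own z axis and vertical above 0.35 rad).
It fails at once if the tape is pushed more than 30 mm or tipped over (distance of tape from where it was at the start of the episode above 0.03 m or angle between tape's own z axis and vertical above 0.35 rad).
Of board1, board2, board3, board4 only 3 to 4 are there at a start; the rules pass over those that are not, and their reading is None.
At some moment in a run one of board1, board2, board3, board4 may be knocked a few centimetres aside while the robot is not near it.
Once in a run the grip may slacken for a moment while it holds something.
It also fails if it takes over 210 s, if anything falls off the work surface, if the arm or the gripper's body presses on something with over 40 N, if the wrist force passes 120 N, or if a joint passes its speed limit or range.

### The arm

A 7-joint arm with a two-finger parallel gripper is mounted at the origin on the work surface. World frame = base frame: x ahead of the robot, y to its left, z up, the work surface at z = 0. Lengths are in m, angles in rad, forces in N, time in s.
With the tool pointing down it reaches from about 0.4 to 0.875 m from the base axis. Payload 19.3 kg.
Tool frame: the origin (TCP) lies between the finger pads; the fingertips stand ahead of it and the grasp point (between the pads) lies 8 mm behind it (bot.tip_extent is the x of the fingertips in the tool frame, in m); x points along the fingers, y is the direction in which the jaws open and shut, and the axes are right-handed (so a half turn about x gives the same grasp; the last joint's range is limited). The gripper opens to 85 mm and grips with 20 to 120 N. Pads are 22 mm wide; open, the fingers measure 114 mm over their backs; the gripper's body (76 mm by 85 mm) begins 54 mm behind the grasp point. The pads swing forward as they close: fully open they stand 13 mm farther back than shut.
Start: joints at [1.263, 0.521, -0.036, 1.599, 0.021, 1.021, -0.113], TCP at [0.147, -0.607, 0.242] pointing down, gripper open.
Joint ranges: [-2.91, 2.91], [-0.3, 2.13], [-1.5, 1.42], [0.17, 2.43], [-1.26, 4.41], [0.16, 1.93], [-2.52, 2.52]. Speed limits (rad/s): [1.89, 1.89, 2.39, 2.39, 3.01, 3.01, 3.01].

### API

Orientations are given as [roll, pitch, yaw] about the fixed x, y, z axes, in that order (R = Rz(yaw) Ry(pitch) Rx(roll)).
In Python, from workcell import observe, grab_frame, camera_info, bot, nets gives the robot as it stands.
- The arm moves only by the tool jog_arm, never from a script. Its argument "commands" is a list of rows, each a list of 6 numbers: the shift along the tool's x, y, z in mm, then the turn, a rotation vector about the tool's x, y, z in rad. A call has 1 to 20 rows; each row shifts and turns the pose as measured when the row begins, along the tool's axes as they then stand; what a row does not reach is not made up. A row lasts 1/10 s, in which the tool goes at most 50 mm and 8.59 degrees, less where a joint would pass 70% of its speed; a pose out of reach is approached as far as the arm can. A call is refused whole if a number of a shift passes 50 or a number of a turn 0.15, either way. A call with a gripper value outside its range is refused whole. "gripper" is the closure in counts, from 0 (fully open) to 255 (shut), set as the call begins (left out, the last holds). The fingers move at their own pace and stop on an object; "newtons" is the grip in N (left out, the last holds). Time passes only in rows, so rows that do not move let the fingers close. It gives the time, the measured TCP pose, the force and the opening at its end, in the units of the state.
- observe(): the state, without advancing time (a new reading comes with each control period).
- grab_frame(name): name is "scene" or "top"; returns the picture (480x640x3 uint8, red, green, blue); there is no depth.
- camera_info(name): a dict with "fov_y" (degrees; the focal length in pixels is half the picture's height over the tangent of half this angle, whatever the lens; pixels are square), "cx", "cy" (the principal point, pixels), "distortion" ([k1, k2, p1, p2, k3] as OpenCV has them; the pictures are not rectified), "R" (3x3) and "t" (3): a world point X has camera coordinates R X + t. Camera axes: x right, y down, z forward; pixel columns grow to the right and rows downward; lengths in m; the calibration is good to about 2 mm. A picture is of the moment at which its call begins. camera_info takes no time and is no camera call.
- bot.job_done(): hands the job in, once; it reports no verdict.
Trained networks look in the newest picture that a camera, given by its name, has taken for a name from the list of things; names that differ only in an ending like _2 or _b are one class to them, and where a whole thing is asked for, a point or a joint stands for the part that bears it (a point fixed in the world has none). Each returns a list of dicts, best first, with "p" (0 to 1); they miss things now and then, are a little off and sometimes report something else, mostly with a low value. They report only what shows in the picture. A call takes as long as a camera call.
- nets.find_in(camera, name): "rect" ([left, top, right, bottom] in pixels, round what is visible of it).
- nets.silhouettes(camera, name): "mask" (480x640 bool, what is visible of it) and "rect" ([left, top, right, bottom] in pixels, round what is visible of it).
- nets.pinpoint(camera, name): "location" ([column, row] in pixels: a listed point, or the origin of a listed thing).
The state is a dict: "clock": time; "qpos": joint angles; "qd": joint speeds; "joint_efforts": joint torques, N m; "position": TCP position; "tool_rot": TCP orientation; "force": force on the tool from outside, world axes, zero at the start; "moment": the same for the moment, N m; "grip_width": finger opening in m.
Only numpy, scipy, OpenCV 4.12 (cv2) and the standard library are available. Lean on these libraries where they do the work, as an engineer would, in place of code of your own. Each camera call takes 0.05 s, during which the arm holds its last target.

## Working session

There is one attempt and no reset: what is moved stays moved. The work goes in short steps, Python scripts to look and compute and a tool call to move; the robot and the scene stay as the last step left them, time stands still between calls to the robot, and variables do not carry over. Pictures are saved under pics/ and viewed, and the job is handed in when it is done.

Besides the shell and the picture viewer there is one more tool, called after "Call:" by a JSON object that holds its "name" and its "arguments", one argument or row to a line. jog_arm: Moves the arm, as the interface text tells. Its arguments: {"type":"object","properties":{"commands":{"type":"array","items":{"type":"array","items":{"type":"number"}}},"gripper":{"type":"number"},"newtons":{"type":"number"}},"required":["commands"]}

```bash
ls -la; mkdir -p pics; python3 - <<'E'
from workcell import observe, grab_frame, camera_info, bot, nets
import cv2,numpy as np
print(observe()); print(bot.tip_extent)
for c in ("scene","top"):
    print(c,camera_info(c)); cv2.imwrite(f"pics/{c}0.png",grab_frame(c)[:,:,::-1])
print(observe()["clock"])
E
```

```text
total 12
drwxr-xr-x  3 agent agent 4096 Dec  7 15:19 .
drwxr-xr-x 23 root  root  4096 Dec  7 15:19 ..
drwxr-xr-x  2 agent agent 4096 Dec  7 15:19 pics
{'clock': 0.0, 'qpos': array([ 1.26279075,  0.5220012 , -0.03634764,  1.60000273,  0.02119906,
        1.02111366, -0.11278965]), 'qd': array([-0.00035654, -0.00114013,  0.0001541 , -0.00036191, -0.0017333 ,
       -0.0007803 ,  0.00057572]), 'joint_efforts': array([ 5.17666231e-04, -9.27125359e+01,  1.98021702e+00, -3.69932806e+01,
        1.79105625e-02,  8.14692961e-03,  3.30518742e-05]), 'position': array([ 0.14713008, -0.6070967 ,  0.24173538]), 'tool_rot': array([-1.50826215,  1.56965634,  1.87115342]), 'force': array([-0.45638199, -0.08087202, -0.66551976]), 'moment': array([-0.02471085, -0.0669446 ,  0.00416456]), 'grip_width': 0.08544625916675988}
0.011
scene {'fov_y': 48.68588350650392, 'cx': 323.9424453478328, 'cy': 233.55913785341914, 'distortion': array([-0.11538327,  0.        ,  0.        ,  0.        ,  0.        ]), 'R': array([[-0.39027095,  0.92056953,  0.01550241],
       [ 0.59745896,  0.26602904, -0.75648618],
       [-0.70052222, -0.28597253, -0.65382592]]), 't': array([ 0.17899614, -0.29295051,  1.91273671])}
top {'fov_y': 44.99659162879664, 'cx': 328.3668656487026, 'cy': 245.39558481534223, 'distortion': array([-0.15106476,  0.        ,  0.        ,  0.        ,  0.        ]), 'R': array([[-7.03852226e-04, -9.99947418e-01, -1.02306637e-02],
       [-9.83364685e-01,  2.55041480e-03, -1.81624314e-01],
       [ 1.81640856e-01,  9.93263671e-03, -9.83314773e-01]]), 't': array([0.03492413, 0.56899553, 1.54036567])}
0.1
```

View pics/top0.png

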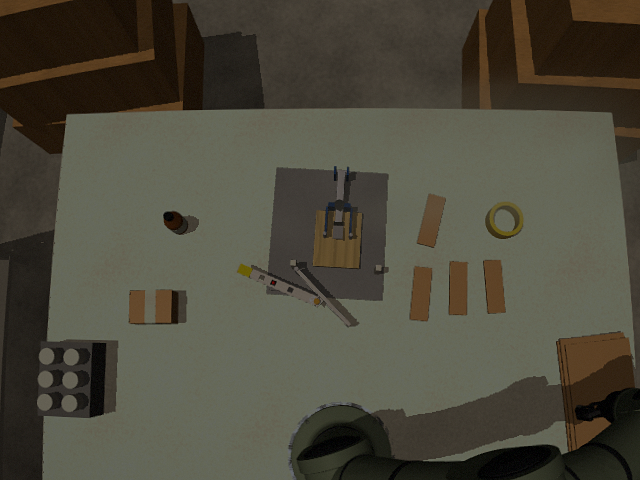

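View pics/scene0.png

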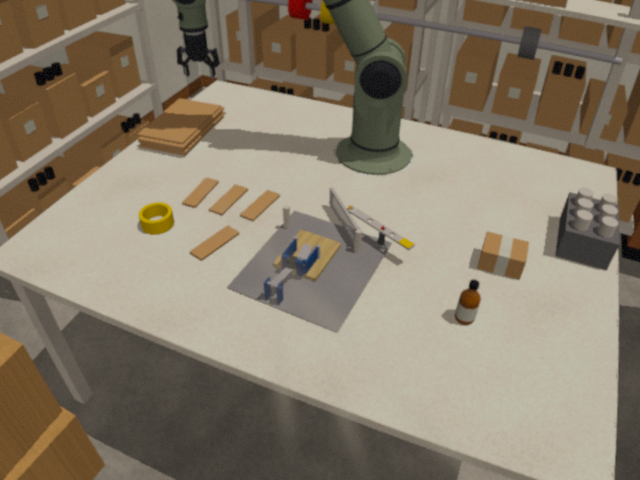

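```bash
cat > h.py <<'E'
from workcell import observe, grab_frame, camera_info, bot, nets
import cv2,numpy as np
from scipy.spatial.transform import Rotation as Ro
CI={c:camera_info(c) for c in("scene","top")}
def K(c):
    i=CI[c]; f=240/np.tan(np.radians(i["fov_y"]/2)); return np.array([[f,0,i["cx"]],[0,f,i["cy"]],[0,0,1]])
def ray(c,uv):
    i=CI[c]; p=cv2.undistortPoints(np.array(uv,float).reshape(-1,1,2),K(c),i["distortion"]).reshape(-1,2)
    d=np.c_[p,np.ones(len(p))]@i["R"]; return -i["R"].T@i["t"],d
def atz(c,uv,z):
    o,d=ray(c,uv); s=(z-o[2])/d[:,2]; return o+s[:,None]*d
def proj(c,X):
    i=CI[c]; return cv2.projectPoints(np.array(X,float).reshape(-1,1,3),cv2.Rodrigues(i["R"])[0],i["t"],K(c),i["distortion"])[0].reshape(-1,2)
def tri(us,ut):
    A=[];b=[]
    for c,u in(("scene",us),("top",ut)):
        o,d=ray(c,u); d=d[0]/np.linalg.norm(d[0]); P=np.eye(3)-np.outer(d,d); A.append(P); b.append(P@o)
    return np.linalg.lstsq(np.vstack(A),np.hstack(b),rcond=None)[0]
def st():
    s=observe(); R=Ro.from_euler('xyz',s["tool_rot"]).as_matrix()
    print("t",s["clock"],"p",np.round(s["position"],4),"x",np.round(R[:,0],3),"y",np.round(R[:,1],3),"z",np.round(R[:,2],3),"F",np.round(s["force"],1),"w",round(s["grip_width"],4))
    return s["position"],R
def save(c,n,crop=None,k=1):
    im=grab_frame(c)[:,:,::-1]
    if crop: im=im[crop[1]:crop[3],crop[0]:crop[2]]
    im=cv2.resize(im,None,fx=k,fy=k,interpolation=cv2.INTER_CUBIC); cv2.imwrite(f"pics/{n}.png",im)
E
python3 - <<'E'
from h import *
st()
H=dict(mag=.02,mag_mouth=.02,foot=.02,gate_hinge=.074,stay_pivot=.065,stay_grip=.065,hole_shut=.065,hole_mid=.065,hole_wide=.065,pin_top=.076,bottle=0,carton=0,tape=0,board1_mid=.005)
for n,z in H.items():
    for c in("top","scene"):
        r=nets.pinpoint(c,n)
        for q in r[:5 if 'board' in n else 2]:
            print(n,c,np.round(q["location"],1),round(q["p"],2),np.round(atz(c,q["location"],z)[0],4))
save("top","t1",(220,150,400,340),4)if 0 else None
im=cv2.imread("pics/top0.png"); cv2.imwrite("pics/t1.png",cv2.resize(im[150:340,220:400],None,fx=3,fy=3,interpolation=cv2.INTER_CUBIC))
im=cv2.imread("pics/scene0.png"); cv2.imwrite("pics/s1.png",cv2.resize(im[170:330,220:430],None,fx=3,fy=3,interpolation=cv2.INTER_CUBIC))
E
```

```text
t 0.1 p [ 0.1471 -0.6072  0.2418] x [-0.     0.001 -1.   ] y [ 0.235 -0.972 -0.001] z [-0.972 -0.235  0.   ] F [0.3 0.1 0.1] w 0.0854
mag top [340.1 207.1] 0.81 [0.6856 0.0009 0.02  ]
mag scene [294.2 272.4] 0.76 [0.6853 0.0094 0.02  ]
mag_mouth top [335.4 237.6] 0.82 [0.5973 0.0145 0.02  ]
mag_mouth scene [308.1 251.9] 0.67 [0.5967 0.0102 0.02  ]
mag_mouth scene [156.9 223. ] 0.56 [ 0.6651 -0.454   0.02  ]
foot scene [300.6 259.6] 0.68 [0.6334 0.0042 0.02  ]
gate_hinge top [295.3 268.5] 0.7 [0.502  0.1229 0.074 ]
gate_hinge scene [355.5 226.8] 0.87 [0.5022 0.1129 0.074 ]
stay_pivot top [312.7 300.6] 0.74 [0.4162 0.076  0.065 ]
stay_pivot scene [350.1 207.7] 0.87 [0.4165 0.0646 0.065 ]
stay_grip top [244.2 272.6] 0.73 [0.4921 0.2626 0.065 ]
stay_grip top [334.9 236.9] 0.16 [0.5903 0.016  0.065 ]
stay_grip scene [406.3 242.9] 0.73 [0.4993 0.2607 0.065 ]
hole_shut top [262.1 274.9] 0.88 [0.4858 0.2135 0.065 ]
hole_shut scene [389.  234.2] 0.71 [0.4838 0.2061 0.065 ]
hole_shut scene [300.1 261.9] 0.57 [0.6843 0.027  0.065 ]
hole_mid top [272.2 281.1] 0.89 [0.4689 0.1858 0.065 ]
hole_mid
[... 356 characters left out ...]
] 0.29 [0.4117 0.0748 0.076 ]
bottle top [178.7 224.8] 0.82 [0.6405 0.4682 0.    ]
bottle top [340.2 207.1] 0.28 [6.907e-01 4.000e-04 0.000e+00]
bottle scene [464.8 318.5] 0.64 [0.6431 0.4659 0.    ]
carton top [158.5 308. ] 0.94 [0.3994 0.5163 0.    ]
carton scene [498.2 266.6] 0.82 [0.4167 0.5151 0.    ]
carton scene [404.3 245.6] 0.24 [0.4396 0.2452 0.    ]
tape top [499.3 222.3] 0.7 [ 0.6454 -0.46    0.    ]
tape top [261.9 276. ] 0.31 [0.4913 0.2222 0.    ]
tape scene [157.3 223.3] 0.64 [ 0.6475 -0.4702  0.    ]
tape scene [306.6 248.8] 0.56 [ 0.5669 -0.008   0.    ]
board1_mid top [420.2 295.6] 0.77 [ 0.4344 -0.2222  0.005 ]
board1_mid scene [259.2 207.9] 0.66 [ 0.4602 -0.2186  0.005 ]
```

```bash
python3 - <<'E'
from h import *
for c in("top","scene"):
    for q in nets.silhouettes(c,"board1_mid"):
        m=q["mask"]; ys,xs=np.nonzero(m); P=atz(c,np.c_[xs,ys],.01)[:,:2]
        (cx,cy),(w,h),a=cv2.minAreaRect((P*1000).astype(np.float32))
        mu=P.mean(0); u,s,v=np.linalg.svd(P-mu,full_matrices=False)
        print(c,round(q["p"],2),q["rect"],m.sum(),"rect",round(cx,1),round(cy,1),round(w),round(h),round(a,1),"mean",np.round(mu*1000,1),"ang",np.round(np.degrees(np.arctan2(v[0,1],v[0,0])),1))
    for n in("bottle","carton","tape"):
        for q in nets.find_in(c,n)[:1]: print(n,c,q)
E
```

```text
top 0.57 [412.2, 266.2, 431.7, 319.6] 943 rect 440.4 -223.4 53 149 81.7 mean [ 440.4 -222.4] ang 172.0
bottle top {'rect': [163.4, 209.5, 187.9, 232.1], 'p': 0.97}
tape top {'rect': [484.3, 199.1, 521.5, 240.5], 'p': 0.85}
scene 0.67 [241.9, 190.9, 277.6, 218.3] 502 rect 446.2 -221.2 53 157 85.1 mean [ 448.6 -221. ] ang -5.1
scene 0.28 [329.1, 188.7, 413.0, 252.3] 1243 rect 410.9 84.5 366 125 63.9 mean [392.6  91.3] ang -110.9
bottle scene {'rect': [454.3, 282.4, 484.3, 328.9], 'p': 0.67}
carton scene {'rect': [477.5, 232.6, 526.6, 279.0], 'p': 0.84}
tape scene {'rect': [139.2, 201.1, 173.4, 236.8], 'p': 0.66}
```

View pics/t1.png

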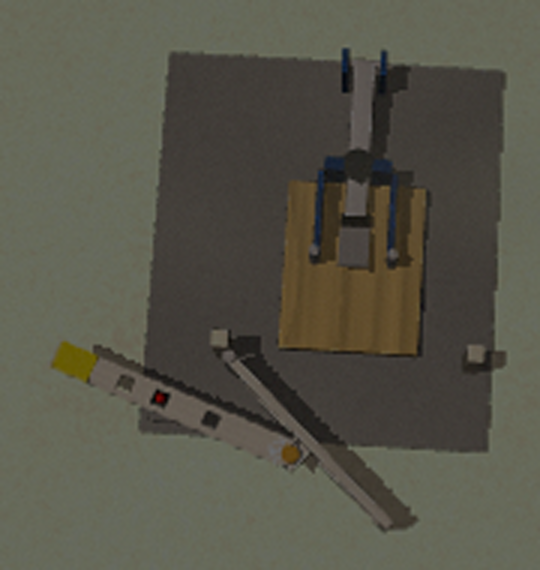

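View pics/s1.png

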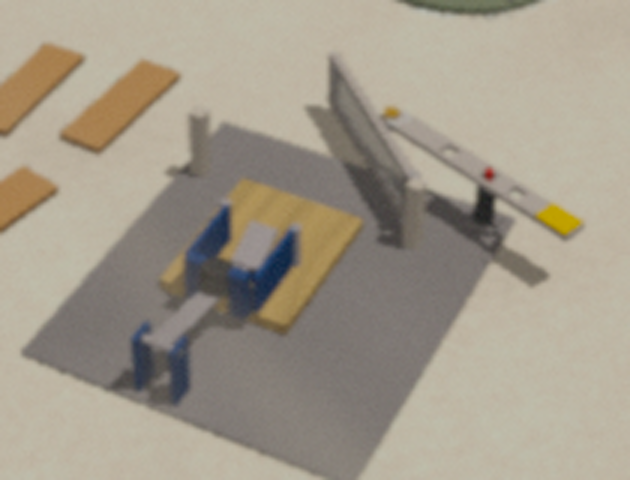

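```bash
python3 - <<'E'
import cv2
im=cv2.imread("pics/top0.png"); cv2.imwrite("pics/t2.png",cv2.convertScaleAbs(cv2.resize(im[190:330,230:390],None,fx=5,fy=4.2857 and 5,interpolation=cv2.INTER_CUBIC)[:600],alpha=1.6))
im=cv2.imread("pics/scene0.png"); cv2.imwrite("pics/s2.png",cv2.resize(im[180:300,260:420],None,fx=5,fy=5,interpolation=cv2.INTER_CUBIC))
E
```

```text
(no output)
```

View pics/t2.png

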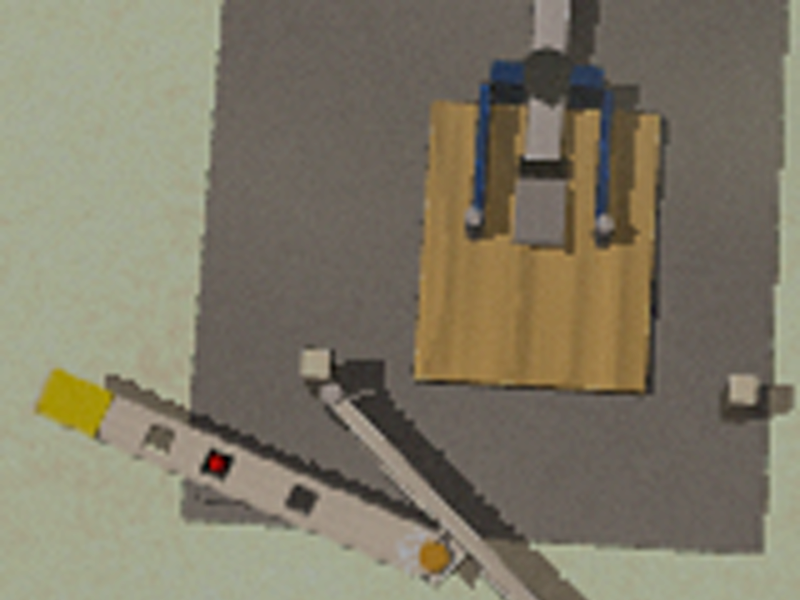

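View pics/s2.png

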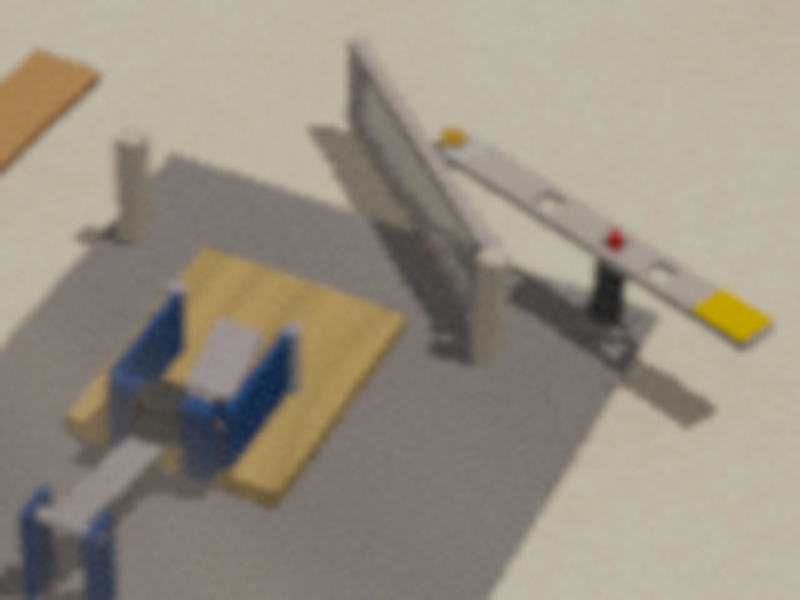

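```bash
cat > fit.py <<'E'
from h import *
from scipy.optimize import least_squares
T=lambda x,y:("top",(x/5+230-.4,y/5+190-.4))
S=lambda x,y:("scene",(x/5+260-.4,y/5+180-.4))
obs=[("dl",T(415,380)),("dr",T(646,391)),("pin",T(217,464)),("hinge",T(331,393)),("piv",T(432,557)),("shut",T(159,437)),("wide",T(301,499)),("wl",T(474,217)),("wr",T(604,226)),("grip",T(73,402)),
("dr",S(207,247)),("dl",S(405,318)),("pin",S(616,234)),("piv",S(453,134)),("shut",S(663,269)),("wide",S(549,199)),("grip",S(733,313))]
def model(p):
    mx,my,ps,hy,th,ph=p
    hx=-.18
    a=np.array([-np.sin(th),-np.cos(th)]);n=np.array([-np.cos(th),np.sin(th)])
    h=np.array([hx,hy]); pv=h+.1*a+.02*n; u=np.array([np.cos(ph),np.sin(ph)])
    L=dict(dl=(-.16,.065,.0),dr=(-.16,-.065,0),pin=(hx-.04,hy+.06,.056),hinge=(*h,.054),piv=(*pv,.05),shut=(*(pv+.161*u),.048),wide=(*(pv+.077*u),.048),grip=(*(pv+.212*u),.048),wl=(-.08,.034,.045),wr=(-.08,-.034,.045))
    c,s=np.cos(ps),np.sin(ps)
    return {k:np.array([mx+c*v[0]-s*v[1],my+s*v[0]+c*v[1],v[2]+.02]) for k,v in L.items()}
def res(p,off=None):
    M=model(p[:6]); r=[]
    for n,(c,uv) in obs:
        d=p[6:8] if c=="top" else p[8:10]
        r.append(proj(c,M[n])[0]-uv-d)
    return np.r_[np.ravel(r),np.array(p[6:10])/1.0]
f=least_squares(res,[.685,.005,-.04,.11,.75,1.2,0,0,0,0],loss="soft_l1")
if __name__=="__main__":
    print(np.round(f.x,4)); r=f.fun[:-4].reshape(-1,2)
    r=res(f.x)[:-4].reshape(-1,2)
    for (n,(c,_)),q in zip(obs,r): print(n,c,np.round(q,2))
    for k,v in model(f.x[:6]).items(): print(k,np.round(v,4))
E
python3 fit.py
```

```text
[ 0.6769  0.005  -0.0554  0.1054  0.7605  1.2236  0.1657 -0.2451  0.276
 -0.3633]
dl top [-0.31 -0.78]
dr top [ 0.06 -0.53]
pin top [-0.1 -0.6]
hinge top [0.37 0.17]
piv top [ 0.14 -0.43]
shut top [0.07 0.32]
wide top [0.07 0.05]
wl top [0.33 1.09]
wr top [-0.85  0.57]
grip top [0.21 0.01]
dr scene [-0.57 -0.15]
dl scene [ 0.1  -0.87]
pin scene [ 0.09 -0.8 ]
piv scene [0.2  0.44]
shut scene [-0.08  0.2 ]
wide scene [0.36 0.15]
grip scene [0.12 0.35]
dl [0.5207 0.0787 0.02  ]
dr [ 0.5135 -0.0511  0.02  ]
pin [0.4664 0.1823 0.076 ]
hinge [0.503  0.1201 0.074 ]
piv [0.4164 0.0662 0.07  ]
shut [0.4795 0.2143 0.068 ]
wide [0.4466 0.137  0.068 ]
grip [0.4995 0.2612 0.068 ]
wl [0.5989 0.0434 0.065 ]
wr [ 0.5951 -0.0245  0.065 ]
```

```bash
cat > plan.py <<'E'
from h import *
def Rt(a,pitch=0,axis=None):
    """tool down, jaw dir a(rad). pitch: extra world rotation about axis (vec)"""
    c,s=np.cos(a),np.sin(a)
    R=np.array([[0,c,s],[0,s,-c],[-1,0,0.]])
    if pitch: R=Ro.from_rotvec(np.array(axis)*pitch).as_matrix()@R
    return R
def plan(wps,mm=45,tr=.13,slow=None):
    p,R=st(); rows=[]
    for w in wps:
        q,Q=np.array(w[0]),w[1]; m=w[2] if len(w)>2 else mm
        rv=Ro.from_matrix(R.T@Q).as_rotvec()
        n=max(1,int(np.ceil(np.linalg.norm(q-p)*1000/m-.02)),int(np.ceil(np.linalg.norm(rv)/tr)))
        for k in range(n):
            s=R.T@((q-p)/(n-k))*1000; t=Ro.from_matrix(R.T@Q).as_rotvec()/(n-k)
            s=np.round(s,1 if m<10 else 0); t=np.round(t,3)
            rows.append([float(x)+0 for x in s]+[float(x)+0 for x in t])
            p=p+R@s/1000; R=R@Ro.from_rotvec(t).as_matrix()
    print(len(rows)); print("["+",".join("["+",".join(f"{x:g}" for x in r)+"]" for r in rows)+"]")
    return rows
E
python3 - <<'E'
from plan import *
a=lambda d:Rt(np.radians(d))
plan([([.45,-.35,.24],a(-60)),([.58,-.05,.22],a(-40)),([.4995,.2612,.16],a(-23.1))])
E
```

```text
t 1.9 p [ 0.1472 -0.6074  0.2423] x [ 0.  0. -1.] y [ 0.235 -0.972 -0.   ] z [-0.972 -0.235 -0.   ] F [-0.5 -0.8 -0.4] w 0.0856
25
[[0,-20,-39,-0.032,0,0],[0,-19,-40,-0.032,0,0],[0,-17,-41,-0.032,0,0],[0,-16,-41,-0.032,0,0],[0,-15,-42,-0.032,0,0],[1,-13,-42,-0.031,0,0],[0,-12,-42,-0.032,0,0],[1,-11,-43,-0.031,0,0],[0,-9,-43,-0.032,0,0],[3,-24,-33,-0.044,0,0],[2,-23,-34,-0.044,0,0],[3,-21,-35,-0.043,0,0],[2,-20,-36,-0.044,0,0],[3,-18,-36,-0.043,0,0],[2,-17,-37,-0.044,0,0],[3,-15,-38,-0.043,0,0],[2,-13,-39,-0.044,0,0],[8,-33,-23,-0.037,0,0],[7,-32,-25,-0.037,0,0],[8,-31,-26,-0.037,0,0],[7,-30,-27,-0.037,0,0],[8,-29,-28,-0.037,0,0],[7,-28,-29,-0.037,0,0],[8,-27,-30,-0.036,0,0],[7,-25,-30,-0.037,0,0]]
```

Call:
{"name": "jog_arm", "arguments": {
  "commands": [
    [0, -20, -39, -0.03, 0, 0],
    [0, -19, -40, -0.03, 0, 0],
    [0, -17, -41, -0.03, 0, 0],
    [0, -16, -41, -0.03, 0, 0],
    [0, -15, -42, -0.03, 0, 0],
    [1, -13, -42, -0.03, 0, 0],
    [0, -12, -42, -0.03, 0, 0],
    [1, -11, -43, -0.03, 0, 0],
    [0, -9, -43, -0.03, 0, 0],
    [3, -24, -33, -0.045, 0, 0],
    [2, -23, -34, -0.045, 0, 0],
    [3, -21, -35, -0.045, 0, 0],
    [2, -20, -36, -0.045, 0, 0],
    [3, -18, -36, -0.045, 0, 0],
    [2, -17, -37, -0.045, 0, 0],
    [3, -15, -38, -0.045, 0, 0],
    [2, -13, -39, -0.045, 0, 0]
  ],
  "gripper": 0
}}

```text
clock: 3.6
position: [0.5955, -0.0361, 0.219]
tool_rot: [1.184, 1.565, -1.076]
force: [-0.0, -1.1, 0.1]
grip_width: 0.0854
```

```bash
python3 - <<'E'
from plan import *
a=lambda d:Rt(np.radians(d))
plan([([.4995,.2612,.16],a(-23.1)),([.4995,.2612,.06],a(-23.1),20)])
E
```

```text
t 3.6 p [ 0.5955 -0.0361  0.219 ] x [ 0.003 -0.005 -1.   ] y [ 0.771 -0.636  0.005] z [-0.636 -0.771  0.002] F [-0.  -1.1  0.1] w 0.0854
13
[[7,-33,-21,-0.036,0,-0.001],[7,-32,-22,-0.036,0,-0.001],[7,-31,-23,-0.036,0,0],[7,-31,-25,-0.036,0.001,-0.001],[7,-30,-26,-0.036,0,0],[8,-28,-26,-0.036,0.001,-0.001],[8,-28,-28,-0.035,0,0],[7,-26,-28,-0.036,0.001,-0.001],[20,0,0,0,0,0],[20,0,0,0,0,0],[20,0,0,0,0,0],[20,0,0,0,0,0],[20,0,0,0,0,0]]
```

Call:
{"name": "jog_arm", "arguments": {
  "commands": [
    [7, -33, -21, -0.035, 0, 0],
    [7, -32, -22, -0.035, 0, 0],
    [7, -31, -23, -0.035, 0, 0],
    [7, -31, -25, -0.035, 0, 0],
    [7, -30, -26, -0.035, 0, 0],
    [8, -28, -26, -0.035, 0, 0],
    [8, -28, -28, -0.035, 0, 0],
    [7, -26, -28, -0.035, 0, 0],
    [0, 0, 0, 0, 0, 0]
  ]
}}

```text
clock: 4.5
position: [0.4954, 0.2782, 0.1573]
tool_rot: [1.776, 1.565, -0.186]
force: [0.7, -1.0, 0.6]
grip_width: 0.0857
```

```bash
python3 - <<'E'
from plan import *
a=lambda d:Rt(np.radians(d))
plan([([.4995,.2612,.1],a(-23.1)),([.4995,.2612,.06],a(-23.1),20)])
save("top","t3",(200,220,360,340),5)
save("scene","s3",(320,140,480,260),5)
E
```

```text
t 4.5 p [0.4954 0.2782 0.1573] x [ 0.005 -0.001 -1.   ] y [ 0.925 -0.381  0.005] z [-0.381 -0.925 -0.001] F [ 0.7 -1.   0.6] w 0.0857
4
[[29,5,7,0.006,-0.001,-0.003],[28,5,7,0.006,0,-0.002],[20,0,0,0,0,0],[20,0,0,0,0,0]]
```

View pics/t3.png

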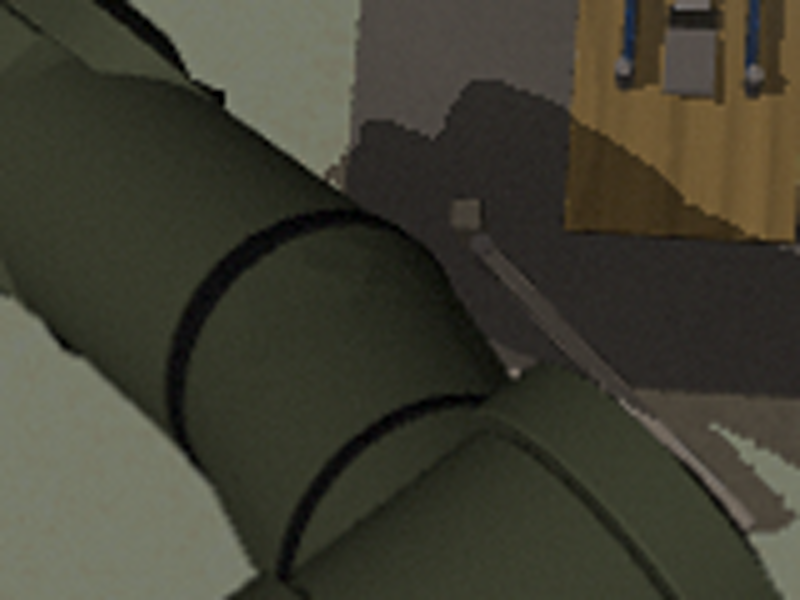

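View pics/s3.png

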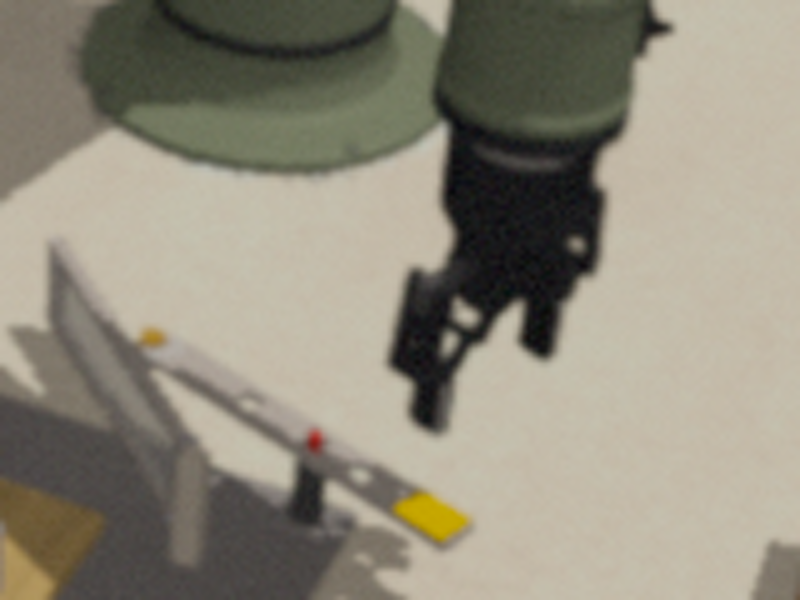

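Call:
{"name": "jog_arm", "arguments": {
  "commands": [
    [29, 5, 8, 0, 0, 0],
    [28, 5, 7, 0, 0, 0],
    [0, 0, 0, 0, 0, 0],
    [0, 0, 0, 0, 0, 0]
  ]
}}

```text
clock: 5.0
position: [0.5047, 0.2516, 0.1015]
tool_rot: [1.606, 1.56, -0.369]
force: [0.5, 0.9, 0.9]
grip_width: 0.0855
```

```bash
python3 - <<'E'
from plan import *
a=lambda d:Rt(np.radians(d))
plan([([.4995,.2612,.061],a(-23.1),20)])
save("scene","s4",(320,140,480,260),5)
E
```

```text
t 5.0 p [0.5047 0.2516 0.1015] x [ 0.01  -0.004 -1.   ] y [ 0.92  -0.393  0.011] z [-0.393 -0.92  -0.   ] F [0.5 0.9 0.9] w 0.0855
3
[[13,-3,-2,0,0,-0.004],[14,-3,-2,0,0,-0.003],[13,-3,-3,0,0,-0.004]]
```

View pics/s4.png

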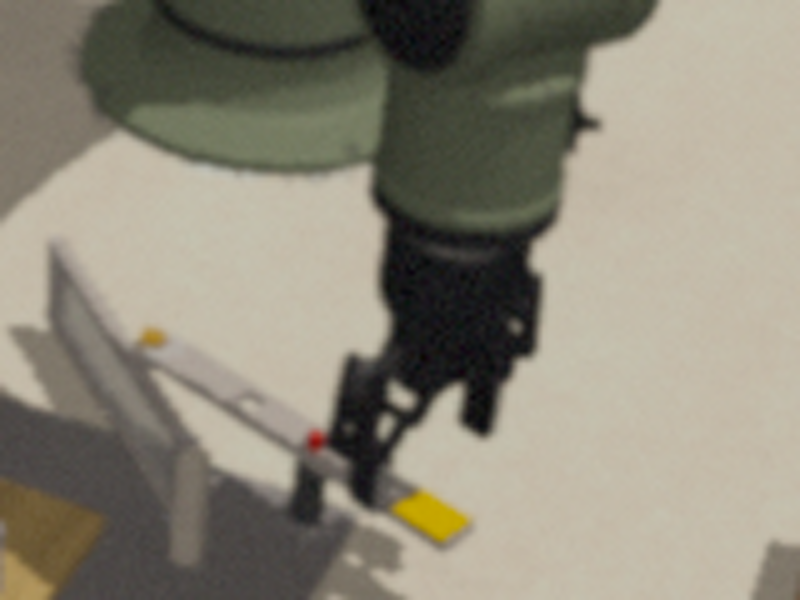

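Call:
{"name": "jog_arm", "arguments": {
  "commands": [
    [13, -3, -3, 0, 0, 0],
    [14, -3, -3, 0, 0, 0],
    [13, -3, -3, 0, 0, 0],
    [0, 0, 0, 0, 0, 0],
    [0, 0, 0, 0, 0, 0]
  ]
}}

```text
clock: 5.55
position: [0.5008, 0.2657, 0.0603]
tool_rot: [1.81, 1.558, -0.164]
force: [1.2, 1.3, 0.0]
grip_width: 0.0851
```

```bash
python3 - <<'E'
from plan import *
a=lambda d:Rt(np.radians(d))
plan([([.4995,.2612,.061],a(-23.1),20)])
save("scene","s5",(320,140,480,260),5)
E
```

```text
t 5.55 p [0.5008 0.2657 0.0603] x [ 0.013 -0.002 -1.   ] y [ 0.92  -0.392  0.013] z [-0.392 -0.92  -0.003] F [1.2 1.3 0. ] w 0.0851
1
[[-1,1,5,0,-0.003,-0.013]]
```

View pics/s5.png

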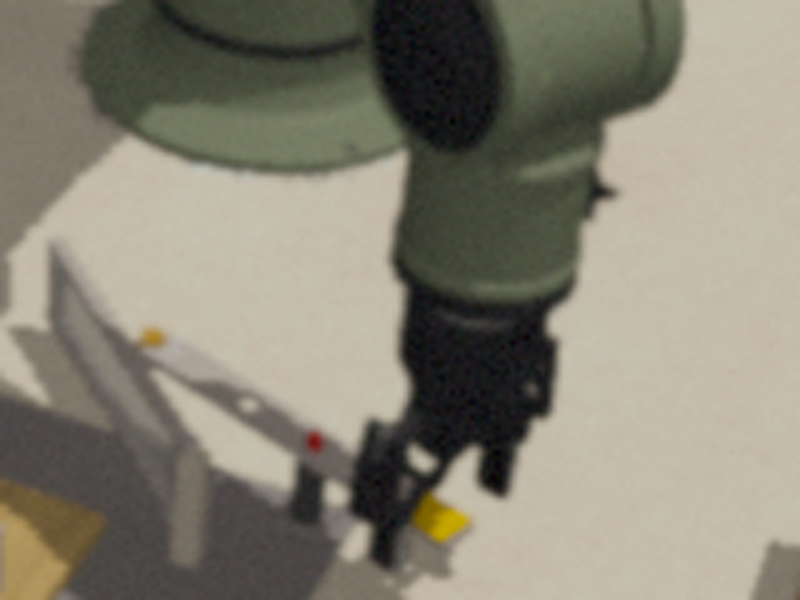

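Call:
{"name": "jog_arm", "arguments": {
  "commands": [
    [-1, 1, 4, 0, 0, -0.01],
    [0, 0, 0, 0, 0, 0],
    [0, 0, 0, 0, 0, 0],
    [0, 0, 0, 0, 0, 0],
    [0, 0, 0, 0, 0, 0],
    [0, 0, 0, 0, 0, 0],
    [0, 0, 0, 0, 0, 0],
    [0, 0, 0, 0, 0, 0]
  ],
  "gripper": 255,
  "newtons": 50
}}

```text
clock: 6.4
position: [0.5007, 0.2609, 0.0628]
tool_rot: [2.552, 1.566, 0.577]
force: [-0.0, -0.2, 0.8]
grip_width: 0.0245
```

```bash
cat > stay.py <<'E'
from plan import *
MX,MY,PS=.677,.005,-.0554
c,s=np.cos(PS),np.sin(PS); RM=np.array([[c,-s],[s,c]])
def w2(v): return np.array([MX,MY])+RM@np.array(v)
def piv(th):
    a=np.array([-np.sin(th),-np.cos(th)]);n=np.array([-np.cos(th),np.sin(th)])
    return np.array([-.18,.105])+.1*a+.02*n
PIN=np.array([-.22,.165])
def pose(th,al,phi=None,z0=.061,g=.212,off=(0,0)):
    p=piv(th)
    if phi is None: d=PIN-p; phi=np.arctan2(d[1],d[0])
    u=np.array([np.cos(phi),np.sin(phi)]); b=phi+PS
    # tool origin offset from bar mid: z0-.065 along tool x
    xy=w2(p+g*np.cos(al)*u); z=.065+g*np.sin(al)
    ax=[np.sin(b),-np.cos(b),0]   # rot about this lifts +u
    R=Rt(b-np.pi/2,al,ax)
    pos=np.array([*(xy+np.array(off)),z])+R[:,0]*(.065-z0)
    return pos,R
E
python3 - <<'E'
from stay import *
for t in(.75,1.5,0): print(t,pose(t,0))
plan([(*pose(.75,.1),10),(*pose(.75,.2),10),(*pose(.75,.28),10)])
E
```

```text
0.75 (array([0.49952564, 0.26027564, 0.061     ]), array([[ 0.        ,  0.92136775, -0.388692  ],
       [ 0.        , -0.388692  , -0.92136775],
       [-1.        ,  0.        ,  0.        ]]))
1.5 (array([0.57763835, 0.25815337, 0.061     ]), array([[ 0.        ,  0.56551653, -0.82473696],
       [ 0.        , -0.82473696, -0.56551653],
       [-1.        ,  0.        ,  0.        ]]))
0 (array([0.46297682, 0.23256285, 0.061     ]), array([[ 0.        ,  0.99762355,  0.06890036],
       [ 0.        ,  0.06890036, -0.99762355],
       [-1.        ,  0.        ,  0.        ]]))
t 6.4 p [0.5007 0.2609 0.0628] x [ 0.004  0.003 -1.   ] y [ 0.919 -0.393  0.003] z [-0.393 -0.919 -0.004] F [-0.  -0.2  0.8] w 0.0245
7
[[-10,0,1,-0.002,0.048,-0.002],[-9,-1,0,-0.003,0.048,-0.001],[-7,0,0,0,0.033,0],[-7,0,0,0,0.033,0],[-8,0,0,0,0.034,0],[-8,0,0,0,0.04,0],[-9,0,0,0,0.04,0]]
```

Call:
{"name": "jog_arm", "arguments": {
  "commands": [
    [-10, 0, 1, 0, 0.045, 0],
    [-9, 0, 0, 0, 0.045, 0],
    [-8, 0, 0, 0, 0.035, 0],
    [-8, 0, 0, 0, 0.035, 0],
    [-8, 0, 0, 0, 0.035, 0],
    [-8, 0, 0, 0, 0.04, 0],
    [-9, 0, 0, 0, 0.04, 0],
    [0, 0, 0, 0, 0, 0],
    [0, 0, 0, 0, 0, 0]
  ]
}}

```text
clock: 7.3
position: [0.497, 0.2531, 0.1235]
tool_rot: [3.128, 1.283, 1.155]
force: [-0.1, 0.6, 0.2]
grip_width: 0.0246
```

```bash
python3 - <<'E'
from stay import *
save("scene","s6",(300,130,460,250),5)
print(pose(.75,.28))
ths=np.linspace(.75,1.5,12)[1:]
plan([(*pose(t,.28),60) for t in ths],tr=.2)
E
```

```text
(array([0.49674617, 0.25368711, 0.11974318]), array([[ 1.07417230e-01,  9.21367749e-01, -3.73554562e-01],
       [ 2.54625182e-01, -3.88692001e-01, -8.85485485e-01],
       [-9.61055438e-01,  3.08525814e-17, -2.76355649e-01]]))
t 7.35 p [0.4969 0.2532 0.1235] x [ 0.114  0.259 -0.959] y [ 0.92  -0.392  0.004] z [-0.375 -0.883 -0.283] F [ 0.2 -1.6 -1.8] w 0.0246
11
[[5,3,-3,0.042,-0.007,0.008],[1,4,-4,0.044,0,0.013],[1,5,-4,0.045,0,0.013],[1,4,-4,0.046,0,0.013],[1,5,-4,0.048,0,0.014],[2,5,-5,0.049,0,0.014],[1,6,-4,0.05,0,0.014],[1,6,-4,0.052,0,0.015],[1,7,-5,0.054,0,0.016],[2,7,-4,0.056,0,0.016],[1,8,-5,0.06,0,0.017]]
```

View pics/s6.png

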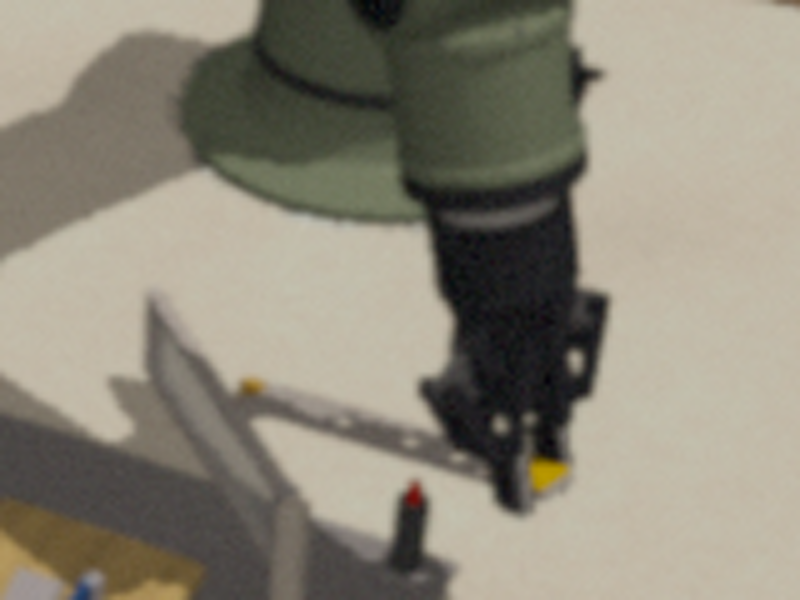

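Call:
{"name": "jog_arm", "arguments": {
  "commands": [
    [1, 4, -3, 0.045, 0, 0.013],
    [1, 4, -4, 0.045, 0, 0.013],
    [1, 5, -4, 0.045, 0, 0.013],
    [1, 5, -4, 0.045, 0, 0.013],
    [1, 5, -4, 0.05, 0, 0.014],
    [1, 5, -5, 0.05, 0, 0.014],
    [0, 0, 0, 0, 0, 0]
  ]
}}

```text
clock: 8.05
position: [0.534, 0.2632, 0.1214]
tool_rot: [3.135, 1.291, 0.865]
force: [1.2, 0.5, -0.4]
grip_width: 0.0248
```

```bash
python3 - <<'E'
from stay import *
ths=np.linspace(1.2,1.5,6)
plan([(*pose(t,.29),60) for t in ths],tr=.2)
E
```

```text
t 8.05 p [0.534  0.2632 0.1214] x [ 0.179  0.21  -0.961] y [ 0.765 -0.644  0.002] z [-0.618 -0.736 -0.276] F [ 1.2  0.5 -0.4] w 0.0248
6
[[0,3,0,0.017,0.01,0.003],[1,5,-4,0.045,0,0.014],[1,5,-4,0.047,0,0.013],[1,6,-4,0.048,0,0.015],[1,7,-4,0.05,0,0.015],[2,7,-4,0.052,0,0.015]]
```

Call:
{"name": "jog_arm", "arguments": {
  "commands": [
    [0, 3, 0, 0.017, 0.01, 0.003],
    [1, 5, -4, 0.045, 0, 0.014],
    [1, 5, -4, 0.047, 0, 0.013],
    [1, 6, -4, 0.05, 0, 0.015],
    [1, 7, -4, 0.05, 0, 0.015],
    [2, 7, -4, 0.05, 0, 0.015],
    [0, 0, 0, 0, 0, 0],
    [0, 0, 0, 0, 0, 0]
  ]
}}

```text
clock: 8.85
position: [0.5718, 0.2523, 0.1197]
tool_rot: [3.138, 1.282, 0.597]
force: [1.3, 0.5, -0.9]
grip_width: 0.0245
```

```bash
python3 - <<'E'
from stay import *
plan([(*pose(1.5,.29),60)],tr=.2)
save("scene","s7",(300,130,460,250),5)
save("top","t7",(220,220,380,340),5)
E
```

```text
t 8.85 p [0.5718 0.2523 0.1197] x [ 0.235  0.16  -0.959] y [ 0.565 -0.825  0.001] z [-0.791 -0.542 -0.285] F [ 1.3  0.5 -0.9] w 0.0245
1
[[-2,-2,-1,0,0.001,-0.001]]
```

View pics/s7.png

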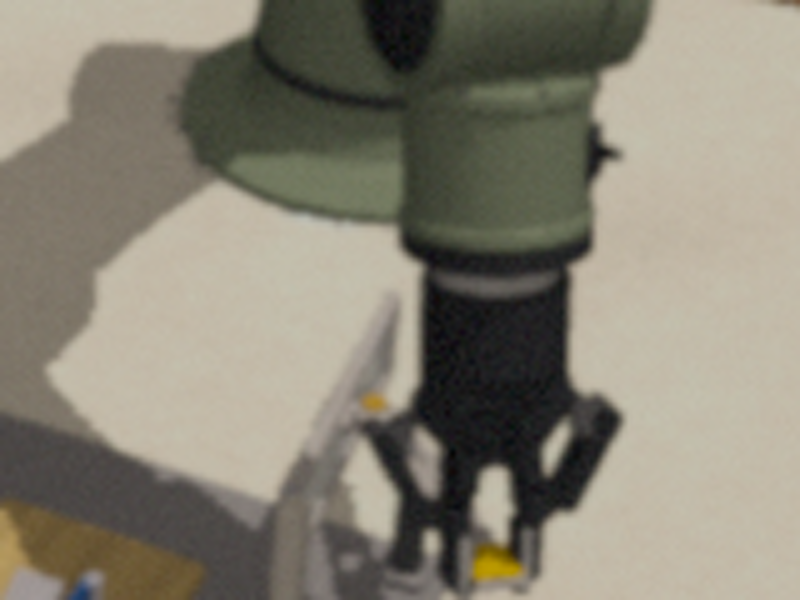

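View pics/t7.png

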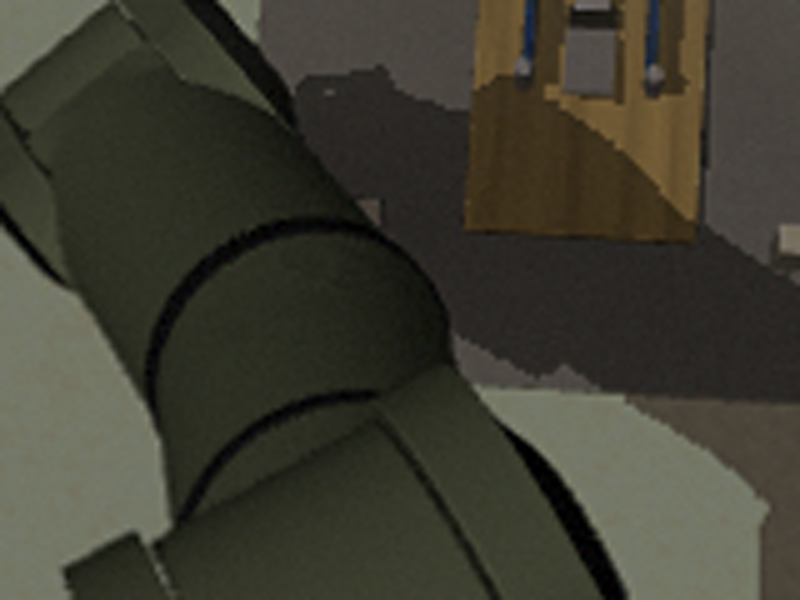

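```bash
python3 - <<'E'
from stay import *
plan([(*pose(1.5,.29,g=.213,off=(.001,0)),60),(*pose(1.5,.2,g=.213,off=(.001,0)),10),(*pose(1.5,.12,g=.213,off=(.001,0)),10)],tr=.2)
E
```

```text
t 8.95 p [0.5719 0.2522 0.1198] x [ 0.235  0.16  -0.959] y [ 0.565 -0.825  0.001] z [-0.791 -0.542 -0.285] F [1.5 0.3 0.7] w 0.0245
5
[[-2,-1,-3,-0.001,0.001,-0.001],[10,0,1,0,-0.045,0],[10,0,0,0,-0.045,0],[8,0,1,0,-0.04,0],[9,0,0,0,-0.04,0]]
```

Call:
{"name": "jog_arm", "arguments": {
  "commands": [
    [-2, -1, -3, 0, 0, 0],
    [0, 0, 0, 0, 0, 0],
    [9, 0, 1, 0, -0.045, 0],
    [9, 0, 0, 0, -0.045, 0],
    [8, 0, 1, 0, -0.04, 0],
    [8, 0, 0, 0, -0.04, 0],
    [0, 0, 0, 0, 0, 0],
    [0, 0, 0, 0, 0, 0]
  ]
}}

```text
clock: 9.75
position: [0.5767, 0.2575, 0.0883]
tool_rot: [-3.139, 1.458, 0.606]
force: [1.0, 0.7, -0.5]
grip_width: 0.0246
```

```bash
python3 - <<'E'
from stay import *
plan([(*pose(1.5,.12,g=.213,off=(.001,0)),60),(*pose(1.5,.0,g=.213,off=(.001,0)),8)],tr=.2)
save("scene","s8",(300,130,460,250),5)
E
```

```text
t 9.75 p [0.5767 0.2575 0.0883] x [ 0.093  0.064 -0.994] y [ 0.568 -0.823 -0.   ] z [-0.818 -0.564 -0.113] F [ 1.   0.7 -0.5] w 0.0246
5
[[2,0,-2,0.002,0.007,0.001],[6.4,0.1,0.6,0,-0.03,0],[6.4,0.1,0.4,0,-0.03,0],[6.3,0.1,0.2,0,-0.03,0],[6.4,0.2,0,0,-0.03,0]]
```

View pics/s8.png

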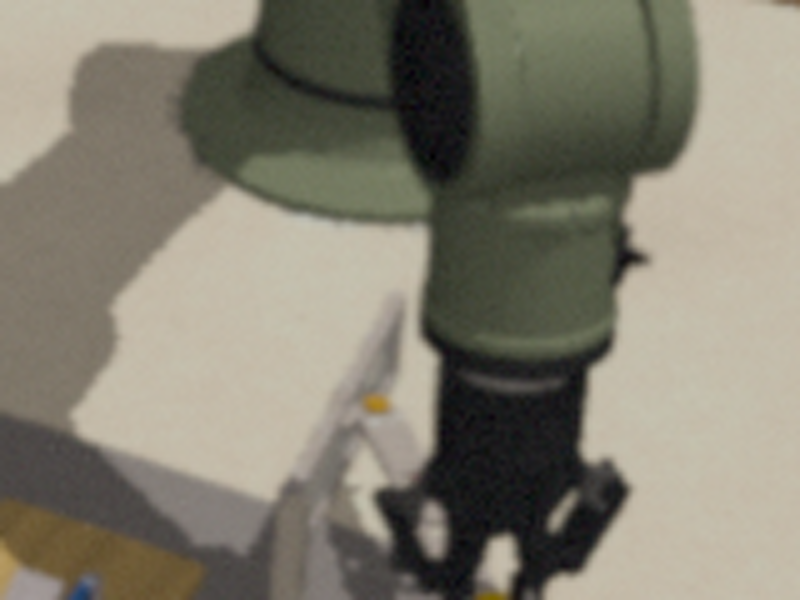

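Call:
{"name": "jog_arm", "arguments": {
  "commands": [
    [2, 0, -1.5, 0, 0, 0],
    [6, 0, 0.5, 0, -0.03, 0],
    [6, 0, 0.5, 0, -0.03, 0],
    [6, 0, 0, 0, -0.03, 0],
    [0, 0, 0, 0, 0, 0]
  ]
}}

```text
clock: 10.3
position: [0.5782, 0.2582, 0.0697]
tool_rot: [-3.137, 1.547, 0.608]
force: [0.0, 0.3, -2.2]
grip_width: 0.0245
```

```bash
python3 - <<'E'
from stay import *
plan([(*pose(1.5,.0,g=.213,off=(.001,0)),8)],tr=.2)
save("scene","s9",(300,150,460,270),5)
E
```

```text
t 10.3 p [0.5782 0.2582 0.0697] x [ 0.02   0.014 -1.   ] y [ 0.567 -0.824 -0.   ] z [-0.824 -0.567 -0.024] F [ 0.   0.3 -2.2] w 0.0245
2
[[4.4,0.2,-0.6,0.001,-0.012,0],[4.3,0.1,-0.6,0.001,-0.012,0]]
```

View pics/s9.png

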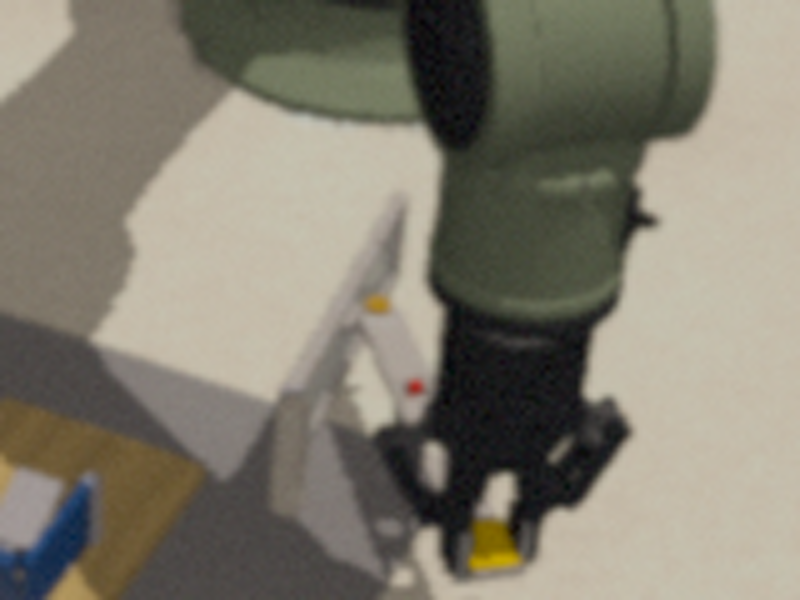

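Pin (red) now shows through the wide hole at about crop (415,387). Lower the rest, release and lift.

Call:
{"name": "jog_arm", "arguments": {
  "commands": [
    [4, 0, -0.5, 0, -0.012, 0],
    [3, 0, -0.5, 0, -0.01, 0],
    [0, 0, 0, 0, 0, 0]
  ]
}}

```text
clock: 10.65
position: [0.5789, 0.2585, 0.0634]
tool_rot: [3.132, 1.567, 0.592]
force: [-0.1, 1.4, -2.0]
grip_width: 0.0248
```

Call:
{"name": "jog_arm", "arguments": {
  "commands": [
    [0, 0, 0, 0, 0, 0],
    [0, 0, 0, 0, 0, 0],
    [0, 0, 0, 0, 0, 0],
    [0, 0, 0, 0, 0, 0],
    [0, 0, 0, 0, 0, 0],
    [-10, 0, 0, 0, 0, 0],
    [-30, 0, 0, 0, 0, 0],
    [-40, 0, 0, 0, 0, 0],
    [-40, 0, 0, 0, 0, 0]
  ],
  "gripper": 0
}}

```text
clock: 11.55
position: [0.5764, 0.2571, 0.1846]
tool_rot: [-0.292, 1.568, -2.831]
force: [0.6, -0.6, -0.2]
grip_width: 0.0854
```

```bash
python3 - <<'E'
from stay import *
st()
save("scene","s10",(300,150,460,270),5)
# plan to over boards area
a=lambda d:Rt(np.radians(d))
plan([([.58,.0,.22],a(-75)),([.50,-.12,.22],a(-90))])
E
```

```text
t 11.55 p [0.5764 0.2571 0.1846] x [-0.003 -0.001 -1.   ] y [ 0.567 -0.824 -0.001] z [-0.824 -0.567  0.003] F [ 0.6 -0.6 -0.2] w 0.0854
t 11.6 p [0.5788 0.2584 0.1916] x [ 0.004  0.003 -1.   ] y [ 0.567 -0.824  0.   ] z [-0.824 -0.567 -0.005] F [2.5 1.6 8.1] w 0.0852
10
[[-5,36,24,0.057,-0.001,0],[-5,37,22,0.057,-0.001,0],[-5,38,20,0.057,-0.001,0],[-5,39,18,0.057,-0.001,0],[-4,40,16,0.056,-0.001,0],[-5,41,13,0.057,0,0.001],[0,24,27,0.065,0,0],[0,25,26,0.066,0,0],[0,27,24,0.065,0,0],[0,29,21,0.066,0,0]]
```

View pics/s10.png

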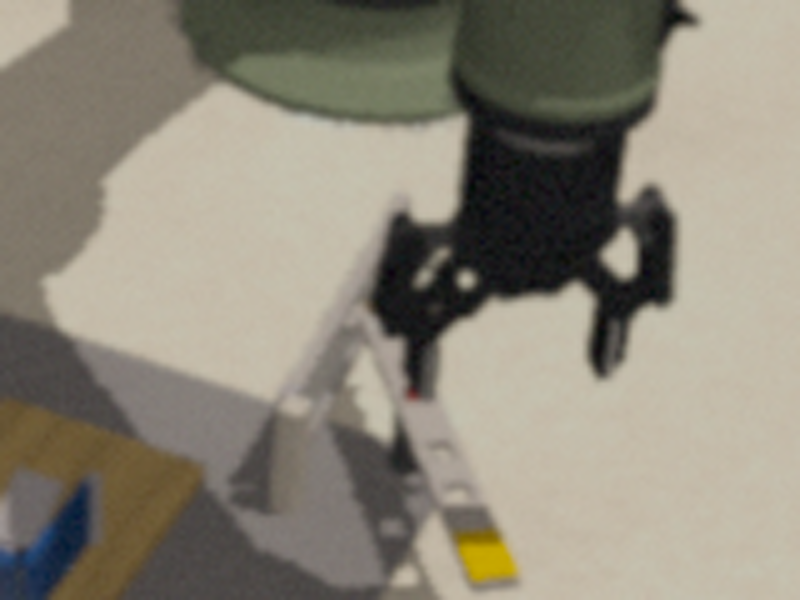

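Call:
{"name": "jog_arm", "arguments": {
  "commands": [
    [-5, 36, 24, 0.057, 0, 0],
    [-5, 37, 22, 0.057, 0, 0],
    [-5, 38, 20, 0.057, 0, 0],
    [-5, 39, 18, 0.057, 0, 0],
    [-4, 40, 16, 0.056, 0, 0],
    [-5, 41, 13, 0.057, 0, 0],
    [0, 15, 20, 0.065, 0, 0],
    [0, 15, 20, 0.066, 0, 0]
  ]
}}

```text
clock: 12.4
position: [0.5481, -0.045, 0.2278]
tool_rot: [-2.8, 1.552, 0.46]
force: [-0.4, 1.1, 0.1]
grip_width: 0.0859
```

```bash
cat > boards.py <<'E'
from stay import *
def boards(name=None,skip=None):
    im=grab_frame("top"); hsv=cv2.cvtColor(im,cv2.COLOR_RGB2HSV)
    if name: cv2.imwrite(f"pics/{name}.png",im[:,:,::-1])
    m=cv2.inRange(hsv,(5,95,60),(20,255,255)); m[:, :250]=0; m[:180]=0; m[340:]=0; m[:,550:]=0
    m=cv2.morphologyEx(m,cv2.MORPH_OPEN,np.ones((3,3)))
    n,l,s,ce=cv2.connectedComponentsWithStats(m); out=[]
    for i in range(1,n):
        if s[i,4]<250: continue
        cs,_=cv2.findContours((l==i).astype(np.uint8),cv2.RETR_EXTERNAL,cv2.CHAIN_APPROX_NONE)
        ys,xs=np.nonzero(l==i); P=atz("top",np.c_[xs,ys].astype(float),.010)[:,:2]*1000
        (cx,cy),(w,h),a=cv2.minAreaRect(P.astype(np.float32))
        if w<h: w,h,a=h,w,a+90
        out.append((cx,cy,w,h,((a+90)%180)-90,s[i,4]))
        print("board",[round(v,1) for v in out[-1]],ce[i].round(0))
    return out
E
python3 - <<'E'
from boards import *
st(); boards("t11")
E
```

```text
t 12.4 p [ 0.5481 -0.045   0.2278] x [ 0.017  0.008 -1.   ] y [ 0.119 -0.993 -0.006] z [-0.993 -0.118 -0.018] F [-0.4  1.1  0.1] w 0.0859
board [651.5, -259.8, 146.1, 48.8, -15.1, np.int32(821)] [431. 219.]
board [597.4, 28.9, 160.5, 92.2, -3.5, np.int32(1001)] [325. 247.]
board [455.6, -328.8, 146.9, 45.6, -2.3, np.int32(692)] [458. 286.]
board [440.1, -225.2, 148.3, 47.9, -1.7, np.int32(642)] [421. 294.]
board [442.5, -444.2, 148.0, 51.4, 1.2, np.int32(915)] [499. 292.]
```

View pics/t11.png

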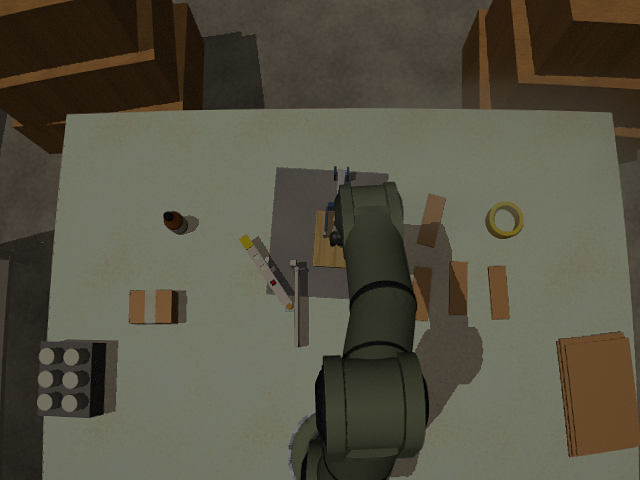

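```bash
python3 - <<'E'
import boards as B
import cv2
im0=cv2.imread("pics/top0.png")[:,:,::-1].copy()
B.grab_frame=lambda c:im0
o=B.boards()
E
```

```text
board [650.0, -259.6, 149.3, 49.5, -15.2, np.int32(864)] [431. 220.]
board [596.0, 9.5, 160.4, 130.7, -3.8, np.int32(1812)] [336. 245.]
board [455.9, -327.6, 149.7, 48.1, -2.2, np.int32(915)] [458. 288.]
board [459.7, -432.2, 149.0, 50.5, 1.6, np.int32(912)] [494. 286.]
board [440.7, -223.2, 149.1, 50.5, -6.7, np.int32(954)] [421. 293.]
```

```bash
python3 - <<'E'
import stay as B
from stay import *
im=cv2.imread("pics/top0.png")[:,:,::-1].copy()
hsv=cv2.cvtColor(im,cv2.COLOR_RGB2HSV); m=cv2.inRange(hsv,(5,95,60),(20,255,255)); m=cv2.morphologyEx(m,cv2.MORPH_OPEN,np.ones((3,3)))
n,l,s,ce=cv2.connectedComponentsWithStats(m); i=l[255,336]; print(i,s[i])
ys,xs=np.nonzero(l==i);P=atz("top",np.c_[xs,ys].astype(float),.020)[:,:2]*1000
print(cv2.minAreaRect(P.astype(np.float32)))
a=lambda d:Rt(np.radians(d))
plan([([.393,-.2176,.2],a(-96.7)),([.393,-.2176,.06],a(-96.7))])
E
```

```text
10 [ 313  210   49   58 1812]
((594.0440673828125, 9.572811126708984), (129.91030883789062, 159.3536834716797), 86.2145004272461)
t 12.45 p [ 0.5457 -0.0488  0.2279] x [ 0.016  0.006 -1.   ] y [ 0.11  -0.994 -0.005] z [-0.994 -0.11  -0.016] F [ 1.6 -6.   1.4] w 0.0856
10
[[4,25,28,0.038,-0.003,0.001],[4,26,28,0.038,-0.003,0.001],[4,27,26,0.038,-0.002,0.001],[5,28,26,0.038,-0.003,0.001],[4,30,24,0.038,-0.002,0.001],[5,30,23,0.037,-0.003,0.001],[35,0,0,0,0,0],[35,0,0,0,0,0],[35,0,0,0,0,0],[35,0,0,0,0,0]]
```

Call:
{"name": "jog_arm", "arguments": {
  "commands": [
    [4, 25, 28, 0.038, 0, 0],
    [4, 26, 28, 0.038, 0, 0],
    [4, 27, 26, 0.038, 0, 0],
    [5, 28, 26, 0.038, 0, 0],
    [4, 30, 24, 0.038, 0, 0],
    [5, 30, 23, 0.037, 0, 0],
    [0, 0, 0, 0, 0, 0],
    [0, 0, 0, 0, 0, 0]
  ]
}}

```text
clock: 13.25
position: [0.3877, -0.2228, 0.2015]
tool_rot: [-2.794, 1.546, 0.222]
force: [0.2, 0.2, -0.4]
grip_width: 0.0857
```

```bash
python3 - <<'E'
from boards import *
a=lambda d:Rt(np.radians(d))
plan([([.393,-.2176,.06],a(-96.7)),([.393,-.2176,.013],a(-96.7),16)])
boards()
E
```

```text
t 13.25 p [ 0.3877 -0.2228  0.2015] x [ 0.024  0.005 -1.   ] y [-0.125 -0.992 -0.008] z [-0.992  0.125 -0.023] F [ 0.2  0.2 -0.4] w 0.0857
7
[[35,-1,0,-0.002,-0.006,0.002],[36,-1,-1,-0.002,-0.006,0.002],[35,-2,-1,-0.002,-0.006,0.002],[36,-1,-1,-0.002,-0.005,0.002],[16,0,0,0,0,0],[15,0,0,0,0,0],[16,0,0,0,0,0]]
board [650.0, -259.7, 149.2, 48.9, -15.5, np.int32(861)] [431. 220.]
board [596.2, 9.7, 160.4, 130.7, -3.6, np.int32(1978)] [336. 243.]
board [470.4, -226.7, 89.1, 50.2, -6.6, np.int32(488)] [421. 281.]
board [482.0, -445.8, 57.0, 48.8, -0.3, np.int32(290)] [499. 276.]
```

Call:
{"name": "jog_arm", "arguments": {
  "commands": [
    [35, -1, -1, 0, -0.006, 0],
    [36, -1, -1, 0, -0.006, 0],
    [35, -2, -1, 0, -0.006, 0],
    [36, -1, -1, 0, -0.005, 0],
    [0, 0, 0, 0, 0, 0],
    [0, 0, 0, 0, 0, 0]
  ]
}}

```text
clock: 13.9
position: [0.4017, -0.2136, 0.058]
tool_rot: [-2.273, 1.56, 0.754]
force: [0.3, -0.1, 0.9]
grip_width: 0.0854
```

```bash
python3 - <<'E'
from boards import *
a=lambda d:Rt(np.radians(d))
plan([([.393,-.2176,.012],a(-96.7),16)])
save("scene","s12",(150,130,310,250),5)
E
```

```text
t 13.9 p [ 0.4017 -0.2136  0.058 ] x [ 0.008  0.008 -1.   ] y [-0.114 -0.993 -0.008] z [-0.993  0.114 -0.007] F [ 0.3 -0.1  0.9] w 0.0854
3
[[15,2,3,0.001,-0.002,0.003],[15,2,3,0.001,-0.003,0.003],[16,1,2,0,-0.002,0.002]]
```

View pics/s12.png

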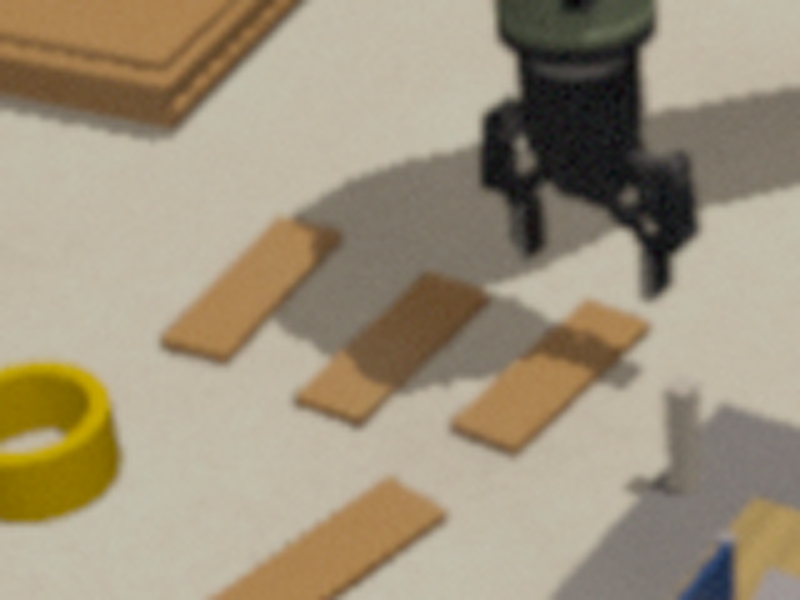

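Call:
{"name": "jog_arm", "arguments": {
  "commands": [
    [15, 2, 3, 0, 0, 0],
    [15, 2, 3, 0, 0, 0],
    [12, 1, 2, 0, 0, 0],
    [0, 0, 0, 0, 0, 0],
    [0, 0, 0, 0, 0, 0]
  ]
}}

```text
clock: 14.45
position: [0.3984, -0.2189, 0.0228]
tool_rot: [-2.88, 1.55, 0.149]
force: [0.3, 0.1, 0.7]
grip_width: 0.0852
```

```bash
python3 - <<'E'
from boards import *
a=lambda d:Rt(np.radians(d))
plan([([.393,-.2176,.013],a(-96.7),16)])
E
```

```text
t 14.45 p [ 0.3984 -0.2189  0.0228] x [ 0.02   0.003 -1.   ] y [-0.113 -0.994 -0.005] z [-0.993  0.113 -0.02 ] F [0.3 0.1 0.7] w 0.0852
1
[[10,-1,6,0.003,-0.02,0.005]]
```

Call:
{"name": "jog_arm", "arguments": {
  "commands": [
    [6, 0, 3, 0, -0.01, 0],
    [3, 0, 3, 0, -0.01, 0],
    [0, 0, 0, 0, 0, 0],
    [0, 0, 0, 0, 0, 0]
  ]
}}

```text
clock: 14.85
position: [0.3933, -0.2184, 0.0148]
tool_rot: [-1.639, 1.566, 1.389]
force: [0.7, 0.6, 0.3]
grip_width: 0.0852
```

Call:
{"name": "jog_arm", "arguments": {
  "commands": [
    [0, 0, 0, 0, 0, 0],
    [0, 0, 0, 0, 0, 0],
    [0, 0, 0, 0, 0, 0],
    [0, 0, 0, 0, 0, 0],
    [0, 0, 0, 0, 0, 0],
    [0, 0, 0, 0, 0, 0]
  ],
  "gripper": 255,
  "newtons": 30
}}

```text
clock: 15.45
position: [0.3934, -0.2184, 0.0154]
tool_rot: [-1.738, 1.566, 1.291]
force: [0.1, 0.3, -0.3]
grip_width: 0.0485
```

```bash
python3 - <<'E'
from boards import *
st()
save("scene","s13",(150,130,310,250),5)
E
```

```text
t 15.45 p [ 0.3934 -0.2184  0.0154] x [ 0.001  0.004 -1.   ] y [-0.113 -0.994 -0.005] z [-0.994  0.113 -0.001] F [ 0.1  0.3 -0.3] w 0.0485
```

View pics/s13.png

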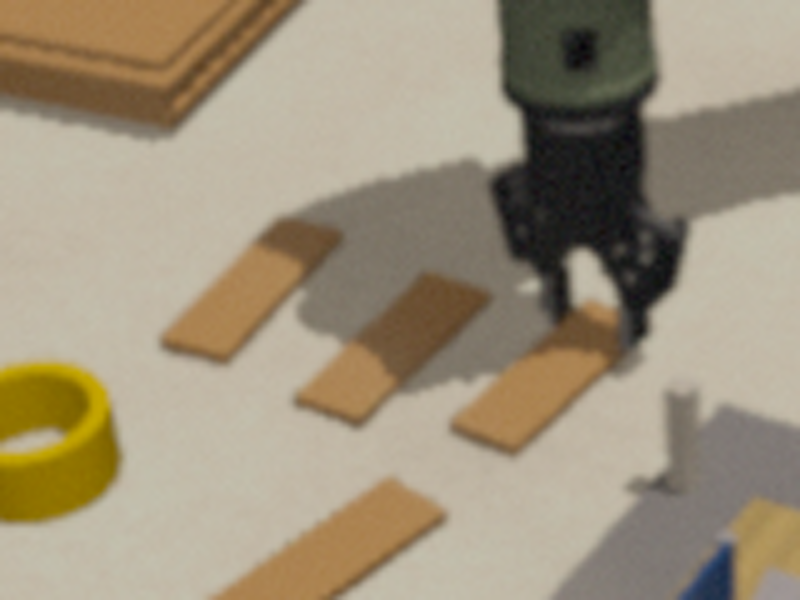

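```bash
cat > ins.py <<'E'
from boards import *
MAG=np.array([.6755,.0046]);PSI=-.06
def mp(x,y,z): 
    c,s=np.cos(PSI),np.sin(PSI); return np.array([MAG[0]+c*x-s*y,MAG[1]+s*x+c*y,z])
AJ=Rt(PSI-np.pi/2)
def inmag(p):
    d=np.array(p[:2])-MAG; c,s=np.cos(PSI),np.sin(PSI); return np.round([c*d[0]+s*d[1],-s*d[0]+c*d[1]],4)
E
python3 - <<'E'
from ins import *
p,R=st()
plan([(p+[0,0,.12],R,40),(mp(-.222,0,.13),AJ,40),(mp(-.222,0,.06),AJ,30)])
E
```

```text
t 15.5 p [ 0.3934 -0.2184  0.0153] x [ 0.001  0.004 -1.   ] y [-0.113 -0.994 -0.005] z [-0.994  0.113 -0.001] F [-0.6 -0.5 -0.1] w 0.0483
t 15.5 p [ 0.3934 -0.2184  0.0153] x [ 0.001  0.004 -1.   ] y [-0.113 -0.994 -0.005] z [-0.994  0.113 -0.001] F [-0.6 -0.5 -0.1] w 0.0483
13
[[-40,0,0,0,0,0],[-40,0,0,0,0,0],[-40,-1,0,0,0,0],[1,-34,-5,-0.008,0,0.001],[1,-34,-5,-0.008,0,0.001],[1,-35,-5,-0.007,0,0.001],[1,-34,-6,-0.008,0,0],[1,-34,-6,-0.007,0,0.001],[0,-35,-6,-0.008,0,0],[1,-34,-6,-0.007,-0.001,0.001],[23,0,0,0,0,0],[23,0,0,0,0,0],[24,0,0,0,0,0]]
```

Call:
{"name": "jog_arm", "arguments": {
  "commands": [
    [-20, 0, 0, 0, 0, 0],
    [-35, 0, 0, 0, 0, 0],
    [-40, 0, 0, 0, 0, 0],
    [-25, 0, 0, 0, 0, 0],
    [0, -30, -5, -0.008, 0, 0],
    [0, -35, -5, -0.008, 0, 0],
    [0, -35, -5, -0.008, 0, 0],
    [0, -35, -6, -0.008, 0, 0],
    [0, -35, -6, -0.008, 0, 0],
    [0, -35, -6, -0.008, 0, 0],
    [0, -25, -6, -0.008, 0, 0],
    [0, -10, 0, 0, 0, 0],
    [0, 0, 0, 0, 0, 0],
    [0, 0, 0, 0, 0, 0]
  ],
  "newtons": 45
}}

```text
clock: 16.9
position: [0.4546, 0.024, 0.1415]
tool_rot: [-2.031, 1.566, 1.052]
force: [0.4, -0.8, -0.2]
grip_width: 0.0478
```

```bash
python3 - <<'E'
from ins import *
p,R=st(); print(inmag(p))
plan([(mp(-.222,0,.06),AJ,30)])
save("scene","s14",(230,170,390,290),5)
E
```

```text
t 16.9 p [0.4546 0.024  0.1415] x [ 0.002  0.004 -1.   ] y [-0.059 -0.998 -0.005] z [-0.998  0.059 -0.002] F [ 0.4 -0.8 -0.2] w 0.0478
[-0.2216  0.0061]
t 16.9 p [0.4546 0.024  0.1415] x [ 0.002  0.004 -1.   ] y [-0.059 -0.998 -0.005] z [-0.998  0.059 -0.002] F [ 0.4 -0.8 -0.2] w 0.0478
3
[[27,2,0,0,-0.001,0.002],[27,2,0,0.001,-0.001,0.001],[27,2,0,0,0,0.002]]
```

View pics/s14.png

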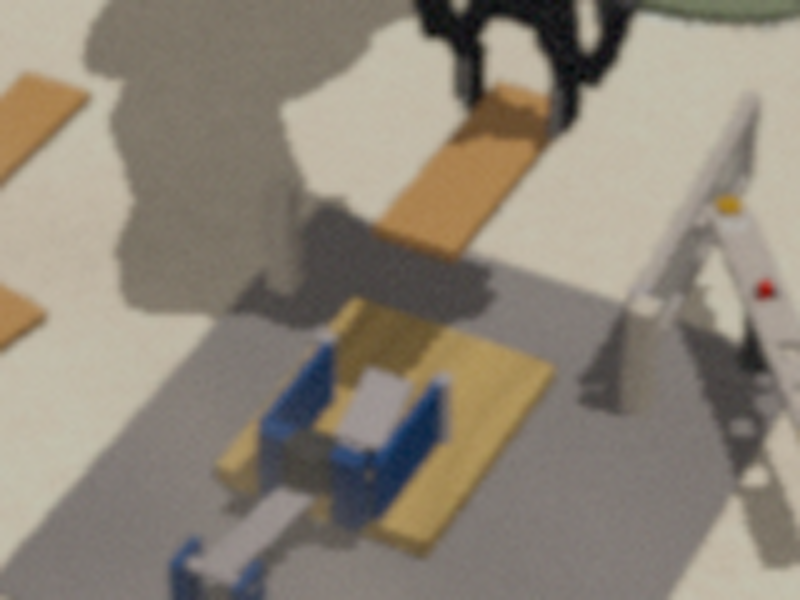

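Call:
{"name": "jog_arm", "arguments": {
  "commands": [
    [27, 2, 0, 0, 0, 0],
    [27, 2, 0, 0, 0, 0],
    [25, 2, 0, 0, 0, 0],
    [10, 0, 0, 0, 0, 0],
    [0, 0, 0, 0, 0, 0],
    [0, 0, 0, 0, 0, 0]
  ]
}}

```text
clock: 17.55
position: [0.4546, 0.0109, 0.0514]
tool_rot: [-2.559, 1.565, 0.513]
force: [-1.0, -0.4, -0.5]
grip_width: 0.0478
```

```bash
python3 - <<'E'
from ins import *
p,R=st(); print(inmag(p))
plan([(mp(-.222,0,.038),AJ,30)])
plan([(mp(-.17,0,.038),AJ,25)])
save("scene","s15",(230,170,390,290),5)
E
```

```text
t 17.55 p [0.4546 0.0109 0.0514] x [ 0.005  0.003 -1.   ] y [-0.069 -0.998 -0.003] z [-0.998  0.069 -0.005] F [-1.  -0.4 -0.5] w 0.0478
[-0.2209 -0.007 ]
t 17.55 p [0.4546 0.0109 0.0514] x [ 0.005  0.003 -1.   ] y [-0.069 -0.998 -0.003] z [-0.998  0.069 -0.005] F [-1.  -0.4 -0.5] w 0.0478
1
[[13,-7,1,-0.01,-0.005,0.003]]
t 17.55 p [0.4546 0.0109 0.0514] x [ 0.005  0.003 -1.   ] y [-0.069 -0.998 -0.003] z [-0.998  0.069 -0.005] F [-1.  -0.4 -0.5] w 0.0478
3
[[5,-2,-17,-0.003,-0.002,0.001],[4,-3,-17,-0.003,-0.001,0.001],[5,-2,-17,-0.004,-0.002,0.001]]
```

View pics/s15.png

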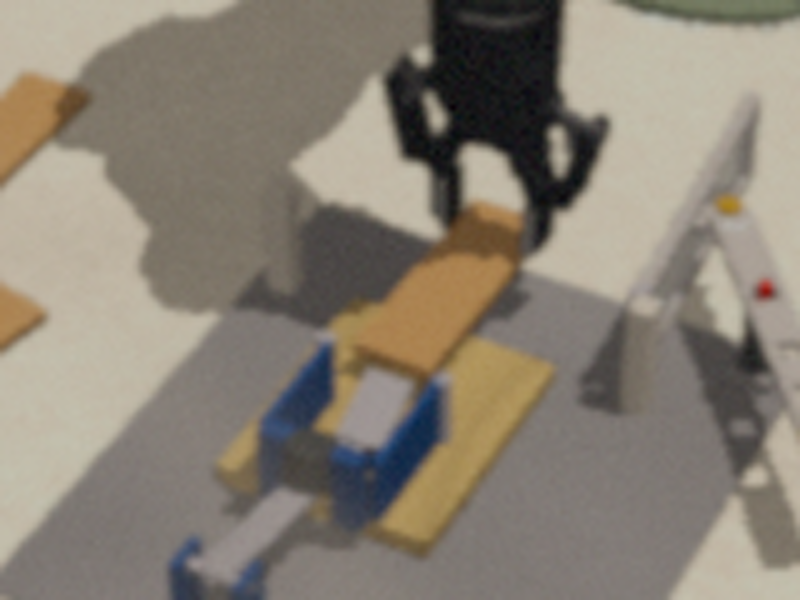

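Call:
{"name": "jog_arm", "arguments": {
  "commands": [
    [10, -6, 0, -0.01, 0, 0],
    [0, 0, 0, 0, 0, 0],
    [0, 0, 0, 0, 0, 0],
    [0, 0, 0, 0, 0, 0]
  ]
}}

```text
clock: 18.0
position: [0.4566, 0.0179, 0.0429]
tool_rot: [-2.716, 1.561, 0.367]
force: [-0.1, -0.6, -0.6]
grip_width: 0.0477
```

```bash
python3 - <<'E'
from ins import *
p,R=st(); print(inmag(p))
plan([(mp(-.17,0,.038),AJ,25)])
save("scene","s16",(230,170,390,290),5)
E
```

```text
t 18.0 p [0.4566 0.0179 0.0429] x [ 0.009  0.003 -1.   ] y [-0.058 -0.998 -0.004] z [-0.998  0.058 -0.009] F [-0.1 -0.6 -0.6] w 0.0477
[-2.193e-01  2.000e-04]
t 18.0 p [0.4566 0.0179 0.0429] x [ 0.009  0.003 -1.   ] y [-0.058 -0.998 -0.004] z [-0.998  0.058 -0.009] F [-0.1 -0.6 -0.6] w 0.0477
2
[[3,0,-25,0.001,-0.004,0.002],[2,0,-24,0.001,-0.005,0.002]]
```

View pics/s16.png

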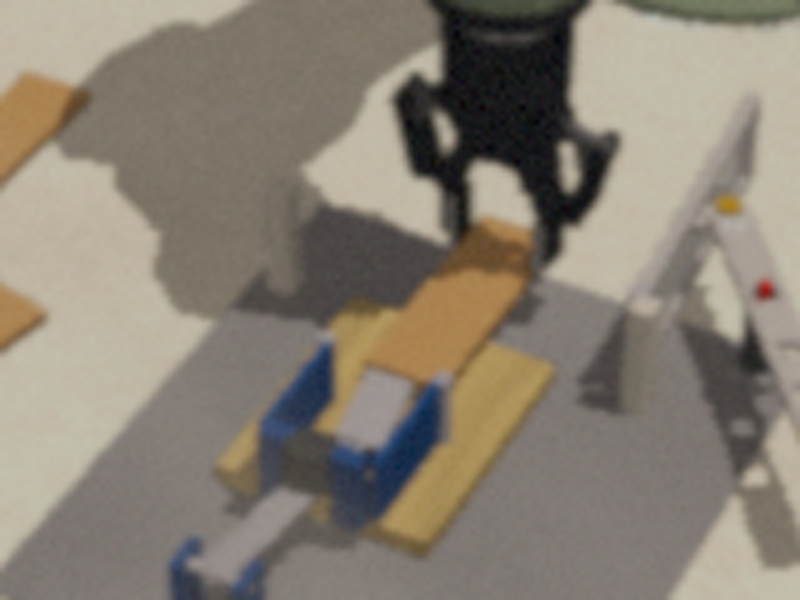

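Call:
{"name": "jog_arm", "arguments": {
  "commands": [
    [4, 0, 0, 0, -0.008, 0],
    [0, 0, 0, 0, 0, 0],
    [0, 0, -10, 0, 0, 0],
    [0, 0, -10, 0, 0, 0],
    [0, 0, -10, 0, 0, 0],
    [0, 0, 0, 0, 0, 0],
    [0, 0, 0, 0, 0, 0]
  ]
}}

```text
clock: 18.75
position: [0.4902, 0.0158, 0.0389]
tool_rot: [-1.807, 1.567, 1.276]
force: [-0.7, -0.0, -0.5]
grip_width: 0.0476
```

```bash
python3 - <<'E'
from ins import *
p,R=st(); print(inmag(p))
plan([(mp(-.13,0,.036),AJ,12)])
save("scene","s17",(230,170,390,290),5)
E
```

```text
t 18.75 p [0.4902 0.0158 0.0389] x [ 0.001  0.004 -1.   ] y [-0.059 -0.998 -0.004] z [-0.998  0.059 -0.001] F [-0.7 -0.  -0.5] w 0.0476
[-1.856e-01  1.000e-04]
t 18.75 p [0.4902 0.0158 0.0389] x [ 0.001  0.004 -1.   ] y [-0.059 -0.998 -0.004] z [-0.998  0.059 -0.001] F [-0.7 -0.  -0.5] w 0.0476
5
[[1,0,-11,0,0,0.001],[0,0,-11,0,0,0.001],[1,0,-11,0,0,0.001],[0,0,-11,0.001,0,0.001],[1,0,-12,0,-0.001,0]]
```

View pics/s17.png

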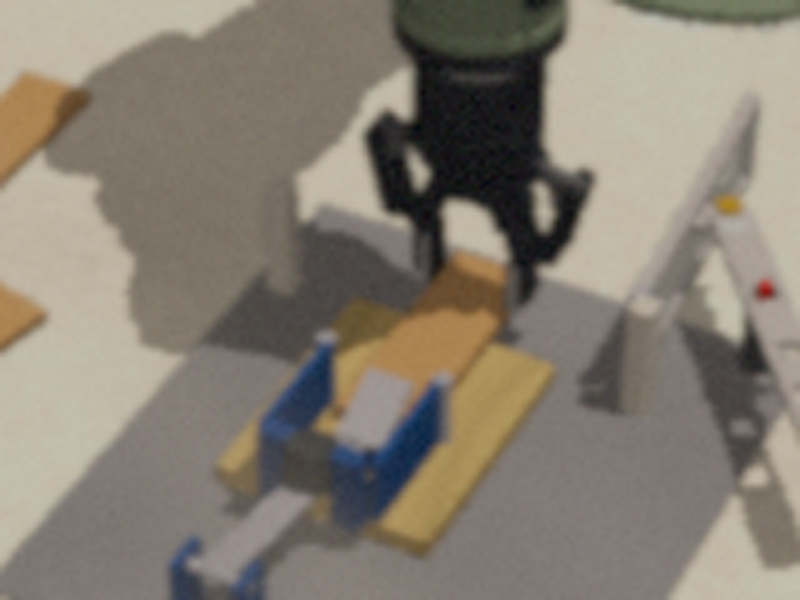

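Board is under the lip and centred between the walls. Push on.

Call:
{"name": "jog_arm", "arguments": {
  "commands": [
    [0.5, 0, -10, 0, 0, 0],
    [0.5, 0, -10, 0, 0, 0],
    [0.5, 0, -10, 0, 0, 0],
    [0.5, 0, -10, 0, 0, 0],
    [0, 0, 0, 0, 0, 0]
  ]
}}

```text
clock: 19.3
position: [0.5313, 0.0132, 0.0362]
tool_rot: [-0.778, 1.566, 2.305]
force: [1.1, -0.3, -0.7]
grip_width: 0.0475
```

```bash
python3 - <<'E'
from ins import *
p,R=st(); print(inmag(p))
plan([(mp(-.12,0,.036),AJ,8)])
save("scene","s18",(230,170,390,290),5)
E
```

```text
t 19.3 p [0.5313 0.0132 0.0362] x [-0.003  0.003 -1.   ] y [-0.058 -0.998 -0.003] z [-0.998  0.058  0.003] F [ 1.1 -0.3 -0.7] w 0.0475
[-1.445e-01 -1.000e-04]
t 19.3 p [0.5313 0.0132 0.0362] x [-0.003  0.003 -1.   ] y [-0.058 -0.998 -0.003] z [-0.998  0.058  0.003] F [ 1.1 -0.3 -0.7] w 0.0475
4
[[0,0,-6.1,0,0.001,0.001],[0,0,-6.1,0.001,0.001,0.001],[0.1,0,-6.1,0,0.001,0.001],[0,0,-6.2,0.001,0,0]]
```

View pics/s18.png

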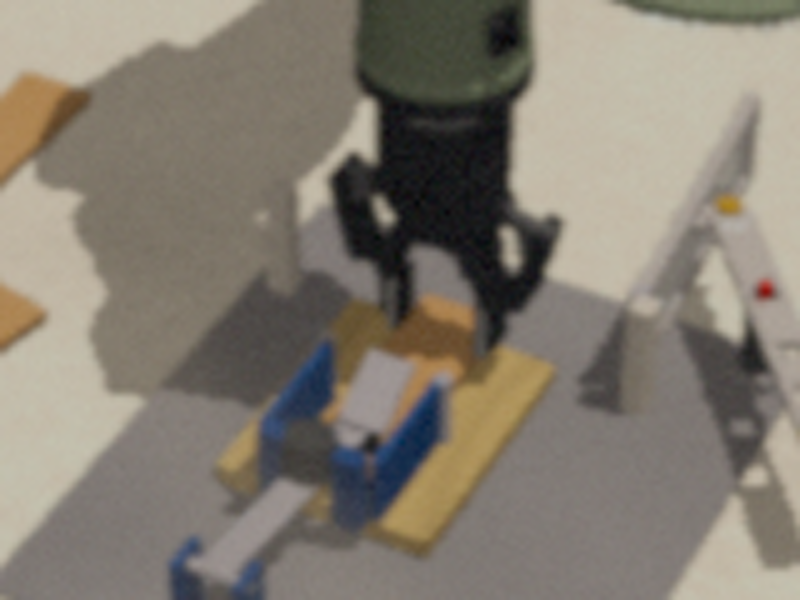

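Call:
{"name": "jog_arm", "arguments": {
  "commands": [
    [0, 0, -6, 0, 0, 0],
    [0, 0, -6, 0, 0, 0],
    [0, 0, -4, 0, 0, 0],
    [0, 0, 0, 0, 0, 0]
  ]
}}

```text
clock: 19.75
position: [0.5474, 0.0122, 0.0361]
tool_rot: [-0.66, 1.566, 2.423]
force: [1.0, 0.1, -1.0]
grip_width: 0.0477
```

Call:
{"name": "jog_arm", "arguments": {
  "commands": [
    [0, 0, -3, 0, 0, 0],
    [0, 0, -2, 0, 0, 0],
    [0, 0, 0, 0, 0, 0]
  ]
}}

```text
clock: 20.05
position: [0.5519, 0.0119, 0.0359]
tool_rot: [-0.46, 1.564, 2.624]
force: [-2.4, 0.0, -0.6]
grip_width: 0.0479
```

```bash
python3 - <<'E'
from ins import *
p,R=st(); print(inmag(p))
save("scene","s19",(230,170,390,290),5)
E
```

```text
t 20.05 p [0.5519 0.0119 0.0359] x [-0.006  0.003 -1.   ] y [-0.058 -0.998 -0.003] z [-0.998  0.058  0.006] F [-2.4  0.  -0.6] w 0.0479
[-1.238e-01 -1.000e-04]
```

View pics/s19.png

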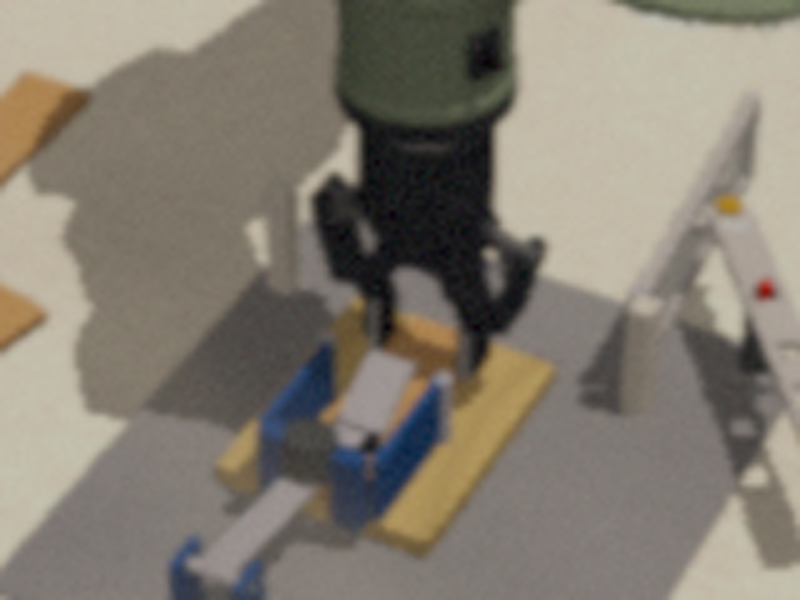

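Call:
{"name": "jog_arm", "arguments": {
  "commands": [
    [0, 0, -2, 0, 0, 0],
    [0, 0, 0, 0, 0, 0]
  ]
}}

```text
clock: 20.3
position: [0.5519, 0.0118, 0.0355]
tool_rot: [-0.238, 1.561, 2.846]
force: [1.0, 0.4, 2.3]
grip_width: 0.0477
```

Call:
{"name": "jog_arm", "arguments": {
  "commands": [
    [0, 0, -2, 0, 0, 0],
    [0, 0, 0, 0, 0, 0]
  ]
}}

```text
clock: 20.5
position: [0.552, 0.0118, 0.0355]
tool_rot: [-0.146, 1.557, 2.939]
force: [0.7, 0.1, 1.3]
grip_width: 0.0481
```

Call:
{"name": "jog_arm", "arguments": {
  "commands": [
    [0, 0, -5, 0, 0, 0],
    [0, 0, 0, 0, 0, 0]
  ]
}}

```text
clock: 20.7
position: [0.552, 0.0118, 0.0355]
tool_rot: [-0.046, 1.546, 3.039]
force: [2.9, -0.2, 3.3]
grip_width: 0.0477
```

Call:
{"name": "jog_arm", "arguments": {
  "commands": [
    [0, 0, 0, 0, 0, 0],
    [0, 0, 0, 0, 0, 0],
    [0, 0, 0, 0, 0, 0],
    [0, 0, 0, 0, 0, 0],
    [0, 0, 0, 0, 0, 0]
  ],
  "gripper": 0
}}

```text
clock: 21.2
position: [0.5539, 0.0118, 0.0361]
tool_rot: [-0.079, 1.55, 3.006]
force: [0.1, 0.0, -0.1]
grip_width: 0.0853
```

```bash
python3 - <<'E'
from ins import *
p,R=st(); print(inmag(p))
plan([([.5,.01,.2],AJ,40),([.41,-.2,.2],AJ,40)])
save("scene","s20",(230,170,390,290),5)
E
```

```text
t 21.2 p [0.5539 0.0118 0.0361] x [-0.02   0.003 -1.   ] y [-0.057 -0.998 -0.002] z [-0.998  0.057  0.021] F [ 0.1  0.  -0.1] w 0.0853
[-1.218e-01 -1.000e-04]
t 21.2 p [0.5539 0.0118 0.0361] x [-0.02   0.003 -1.   ] y [-0.057 -0.998 -0.002] z [-0.998  0.057  0.021] F [ 0.1  0.  -0.1] w 0.0853
11
[[-33,1,11,0.001,0.004,0],[-33,1,11,0.001,0.004,0],[-32,1,11,0,0.004,0.001],[-33,1,11,0.001,0.004,0],[-32,1,12,0,0.005,0.001],[0,36,13,0,0,0],[0,36,13,0,0,0],[0,36,13,0,0,0],[0,36,13,0,0,0],[0,35,12,0,0,0],[0,36,13,0,0,0]]
```

View pics/s20.png

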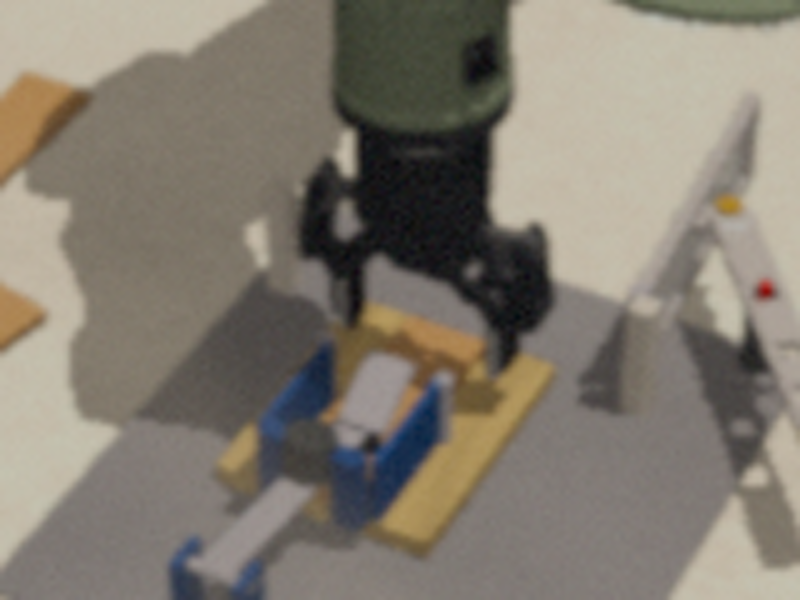

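Call:
{"name": "jog_arm", "arguments": {
  "commands": [
    [-15, 0, 0, 0, 0, 0],
    [-33, 0, 5, 0, 0.004, 0],
    [-33, 0, 10, 0, 0.004, 0],
    [-33, 0, 10, 0, 0.005, 0],
    [-30, 0, 10, 0, 0.005, 0],
    [0, 0, 0, 0, 0, 0]
  ]
}}

```text
clock: 21.85
position: [0.5198, 0.0133, 0.1901]
tool_rot: [-1.04, 1.569, 2.044]
force: [0.5, -0.3, -0.1]
grip_width: 0.0853
```

```bash
python3 - <<'E'
from ins import *
st(); b=boards("t21")
im=cv2.imread("pics/t21.png"); cv2.imwrite("pics/t21c.png",cv2.resize(im[180:340,260:520],None,fx=3,fy=3,interpolation=cv2.INTER_CUBIC))
E
```

```text
t 21.85 p [0.5198 0.0133 0.1901] x [-0.001  0.002 -1.   ] y [-0.057 -0.998 -0.002] z [-0.998  0.057  0.001] F [ 0.5 -0.3 -0.1] w 0.0853
board [650.0, -259.4, 149.5, 49.0, -15.2, np.int32(852)] [431. 220.]
board [455.1, -327.6, 148.0, 48.1, -2.2, np.int32(911)] [458. 288.]
board [437.3, -446.6, 147.8, 51.7, 1.4, np.int32(922)] [499. 294.]
```

View pics/t21c.png

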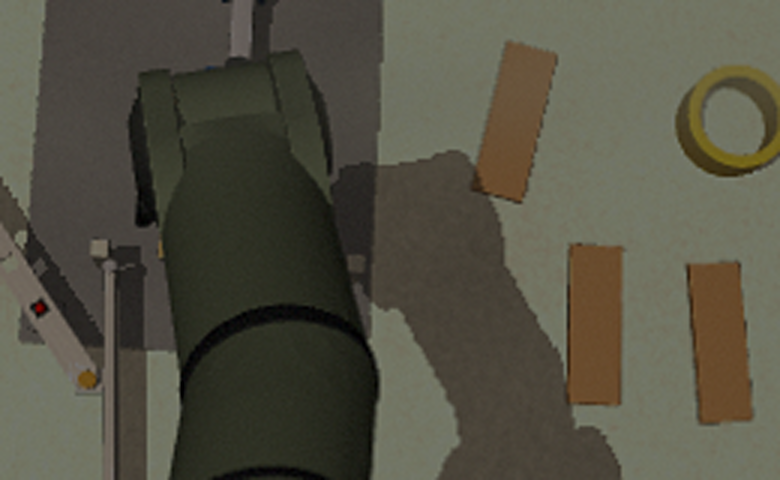

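```bash
python3 - <<'E'
from ins import *
a=lambda d:Rt(np.radians(d))
plan([([.409,-.3258,.18],a(-92.2),42)])
E
```

```text
t 21.9 p [0.5198 0.0133 0.1886] x [-0.002  0.002 -1.   ] y [-0.057 -0.998 -0.002] z [-0.998  0.057  0.002] F [ 0.7  1.1 -0.4] w 0.0853
9
[[1,38,10,-0.002,0,0],[1,38,10,-0.002,0,0],[1,38,10,-0.002,0,0],[1,38,10,-0.002,0,0],[1,38,11,-0.002,0,0],[1,39,11,-0.002,0.001,0],[1,38,11,-0.002,0,0.001],[1,39,10,-0.002,0.001,0],[0,38,11,-0.003,0,0.001]]
```

Call:
{"name": "jog_arm", "arguments": {
  "commands": [
    [1, 38, 10, 0, 0, 0],
    [1, 38, 10, 0, 0, 0],
    [1, 38, 10, 0, 0, 0],
    [1, 38, 10, 0, 0, 0],
    [1, 38, 11, -0.005, 0, 0],
    [1, 38, 11, -0.005, 0, 0],
    [1, 38, 11, -0.005, 0, 0],
    [0, 36, 10, 0, 0, 0],
    [0, 18, 6, 0, 0, 0],
    [0, 5, 2, 0, 0, 0],
    [0, 0, 0, 0, 0, 0],
    [0, 0, 0, 0, 0, 0]
  ]
}}

```text
clock: 23.1
position: [0.4076, -0.3167, 0.1775]
tool_rot: [-0.664, 1.562, 2.44]
force: [-1.2, 1.1, -1.1]
grip_width: 0.0853
```

```bash
python3 - <<'E'
from ins import *
a=lambda d:Rt(np.radians(d))
plan([([.409,-.3258,.04],a(-92.2),42)])
E
```

```text
t 23.1 p [ 0.4076 -0.3167  0.1775] x [-0.007  0.006 -1.   ] y [-0.038 -0.999 -0.005] z [-0.999  0.038  0.007] F [-1.2  1.1 -1.1] w 0.0853
4
[[34,2,-1,0,0.002,0.001],[34,3,-1,0,0.002,0.001],[35,2,0,0,0.001,0.002],[34,3,0,0,0.002,0.001]]
```

Call:
{"name": "jog_arm", "arguments": {
  "commands": [
    [30, 4, 0, 0, 0.005, 0],
    [40, 3, 0, 0, 0, 0],
    [40, 2, 0, 0, 0, 0],
    [20, 0, 0, 0, 0, 0],
    [8, 0, 0, 0, 0, 0],
    [0, 0, 0, 0, 0, 0],
    [0, 0, 0, 0, 0, 0]
  ]
}}

```text
clock: 23.8
position: [0.4134, -0.3178, 0.0368]
tool_rot: [-2.01, 1.564, 1.105]
force: [0.4, -0.1, 0.7]
grip_width: 0.0854
```

```bash
python3 - <<'E'
from ins import *
a=lambda d:Rt(np.radians(d))
plan([([.409,-.3258,.015],a(-92.2),42)])
E
```

```text
t 23.8 p [ 0.4134 -0.3178  0.0368] x [ 0.003  0.006 -1.   ] y [-0.026 -1.    -0.007] z [-1.     0.027 -0.003] F [ 0.4 -0.1  0.7] w 0.0854
1
[[22,8,4,0.012,-0.003,0.007]]
```

Call:
{"name": "jog_arm", "arguments": {
  "commands": [
    [8, 7, 4, 0.012, -0.003, 0.005],
    [9, 0, 0, 0, 0, 0],
    [4, 0, 0, 0, 0, 0],
    [0, 0, 0, 0, 0, 0],
    [0, 0, 0, 0, 0, 0]
  ]
}}

```text
clock: 24.3
position: [0.4105, -0.3261, 0.0168]
tool_rot: [2.788, 1.567, -0.393]
force: [0.7, -0.5, 0.1]
grip_width: 0.0852
```

```bash
python3 - <<'E'
from ins import *
a=lambda d:Rt(np.radians(d))
plan([([.409,-.3258,.015],a(-92.2),42)])
save("scene","s22",(150,130,310,250),5)
E
```

```text
t 24.3 p [ 0.4105 -0.3261  0.0168] x [ 0.004 -0.002 -1.   ] y [-0.04  -0.999  0.001] z [-0.999  0.04  -0.004] F [ 0.7 -0.5  0.1] w 0.0852
1
[[2,0,2,-0.001,-0.004,-0.001]]
```

View pics/s22.png

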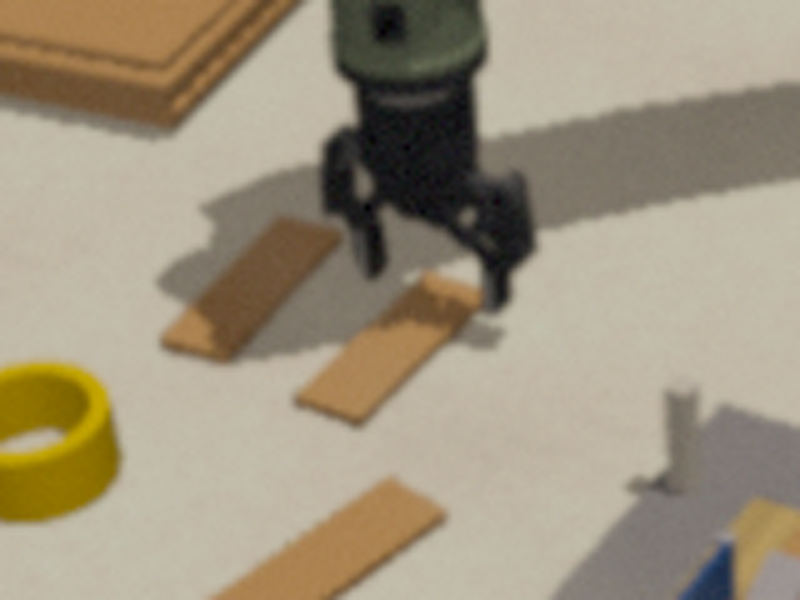

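Call:
{"name": "jog_arm", "arguments": {
  "commands": [
    [2, 0, 2, 0, 0, 0],
    [0, 0, 0, 0, 0, 0],
    [0, 0, 0, 0, 0, 0],
    [0, 0, 0, 0, 0, 0],
    [0, 0, 0, 0, 0, 0],
    [0, 0, 0, 0, 0, 0],
    [0, 0, 0, 0, 0, 0]
  ],
  "gripper": 255,
  "newtons": 45
}}

```text
clock: 25.05
position: [0.4087, -0.3263, 0.0159]
tool_rot: [2.766, 1.565, -0.415]
force: [0.3, -0.3, 0.0]
grip_width: 0.0475
```

```bash
python3 - <<'E'
from ins import *
p,R=st()
plan([(p+[0,0,.13],R,40),(mp(-.222,0,.14),AJ,40)])
E
```

```text
t 25.05 p [ 0.4087 -0.3263  0.0159] x [ 0.005 -0.002 -1.   ] y [-0.04  -0.999  0.002] z [-0.999  0.04  -0.005] F [ 0.3 -0.3  0. ] w 0.0475
t 25.05 p [ 0.4087 -0.3263  0.0159] x [ 0.005 -0.002 -1.   ] y [-0.04  -0.999  0.002] z [-0.999  0.04  -0.005] F [ 0.3 -0.3  0. ] w 0.0475
13
[[-32,0,0,0,0,0],[-33,0,0,0,0,0],[-32,0,0,0,0,0],[-33,0,-1,0,0,0],[1,-38,-3,0.002,-0.001,0],[1,-38,-3,0.002,-0.001,0],[0,-39,-3,0.002,0,0],[1,-38,-3,0.002,-0.001,0],[0,-39,-3,0.002,0,0],[1,-38,-3,0.003,-0.001,0],[0,-39,-3,0.002,0,-0.001],[1,-38,-4,0.003,-0.001,0],[0,-39,-3,0.002,0,-0.001]]
```

Call:
{"name": "jog_arm", "arguments": {
  "commands": [
    [-20, 0, 0, 0, 0, 0],
    [-35, 0, 0, 0, 0, 0],
    [-40, 0, 0, 0, 0, 0],
    [-25, 0, 0, 0, 0, 0],
    [-5, -25, -2, 0.003, 0, 0],
    [0, -38, -3, 0.003, 0, 0],
    [0, -38, -3, 0.003, 0, 0],
    [0, -38, -3, 0.003, 0, 0],
    [0, -38, -3, 0.003, 0, 0],
    [0, -38, -3, 0.003, 0, 0],
    [0, -38, -3, 0.003, 0, 0],
    [0, -38, -3, 0, 0, 0],
    [0, -30, -3, 0, 0, 0],
    [0, -15, -3, 0, 0, 0],
    [0, 0, 0, 0, 0, 0],
    [0, 0, 0, 0, 0, 0]
  ]
}}

```text
clock: 26.65
position: [0.4557, 0.0205, 0.1453]
tool_rot: [2.912, 1.564, -0.292]
force: [0.4, -0.5, -0.5]
grip_width: 0.0474
```

```bash
python3 - <<'E'
from ins import *
p,R=st(); print(inmag(p))
plan([(mp(-.222,0,.065),AJ,30)])
save("scene","s23",(230,170,390,290),5)
E
```

```text
t 26.65 p [0.4557 0.0205 0.1453] x [ 0.007 -0.002 -1.   ] y [-0.063 -0.998  0.002] z [-0.998  0.063 -0.007] F [ 0.4 -0.5 -0.5] w 0.0474
[-0.2204  0.0027]
t 26.65 p [0.4557 0.0205 0.1453] x [ 0.007 -0.002 -1.   ] y [-0.063 -0.998  0.002] z [-0.998  0.063 -0.007] F [ 0.4 -0.5 -0.5] w 0.0474
3
[[27,1,1,-0.001,-0.002,-0.001],[27,1,1,-0.001,-0.002,0],[26,1,0,-0.001,-0.003,-0.001]]
```

View pics/s23.png

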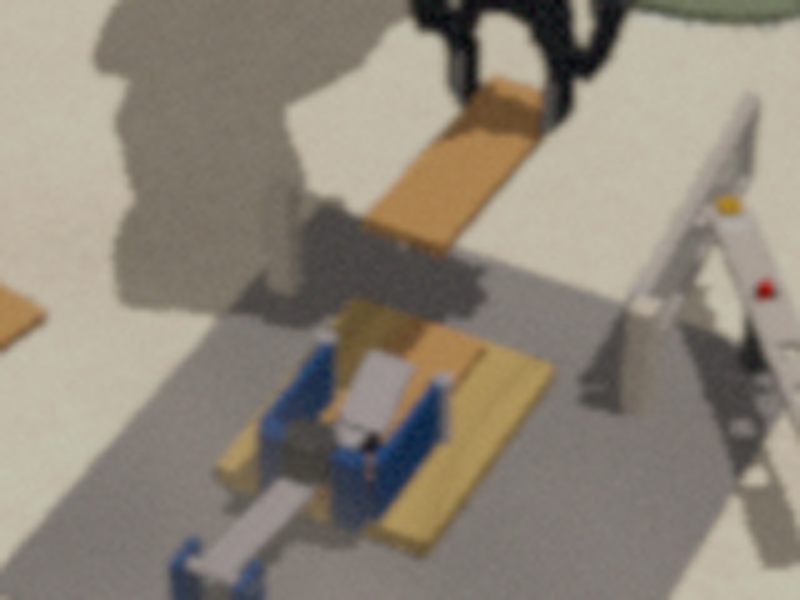

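Call:
{"name": "jog_arm", "arguments": {
  "commands": [
    [27, 1, 0, 0, -0.004, 0],
    [30, 0.5, 0, 0, 0, 0],
    [25, 0, 0, 0, 0, 0],
    [8, 0, 0, 0, 0, 0],
    [0, 0, 0, 0, 0, 0],
    [0, 0, 0, 0, 0, 0]
  ]
}}

```text
clock: 27.3
position: [0.4566, 0.0125, 0.0543]
tool_rot: [2.717, 1.565, -0.497]
force: [-0.9, 0.3, -0.2]
grip_width: 0.0477
```

```bash
python3 - <<'E'
from ins import *
p,R=st(); print(inmag(p))
plan([(mp(-.22,0,.05),AJ,30)])
E
```

```text
t 27.3 p [0.4566 0.0125 0.0543] x [ 0.005 -0.003 -1.   ] y [-0.072 -0.997  0.002] z [-0.997  0.072 -0.005] F [-0.9  0.3 -0.2] w 0.0477
[-0.219  -0.0053]
t 27.3 p [0.4566 0.0125 0.0543] x [ 0.005 -0.003 -1.   ] y [-0.072 -0.997  0.002] z [-0.997  0.072 -0.005] F [-0.9  0.3 -0.2] w 0.0477
1
[[4,-5,1,-0.012,-0.005,-0.002]]
```

Call:
{"name": "jog_arm", "arguments": {
  "commands": [
    [3, -5, 0, -0.012, -0.005, 0],
    [0, 0, 0, 0, 0, 0],
    [0, 0, 0, 0, 0, 0],
    [0, 0, 0, 0, 0, 0]
  ]
}}

```text
clock: 27.7
position: [0.4586, 0.0179, 0.0539]
tool_rot: [2.785, 1.566, -0.416]
force: [0.0, 0.7, 0.1]
grip_width: 0.0477
```

```bash
python3 - <<'E'
from ins import *
p,R=st(); print(inmag(p))
plan([(mp(-.18,0,.05),AJ,10)])
save("scene","s24",(230,170,390,290),5)
E
```

```text
t 27.7 p [0.4586 0.0179 0.0539] x [ 0.004 -0.002 -1.   ] y [-0.059 -0.998  0.002] z [-0.998  0.059 -0.004] F [0.  0.7 0.1] w 0.0477
[-2.173e-01  2.000e-04]
t 27.7 p [0.4586 0.0179 0.0539] x [ 0.004 -0.002 -1.   ] y [-0.059 -0.998  0.002] z [-0.998  0.059 -0.004] F [0.  0.7 0.1] w 0.0477
4
[[1,0,-9,0,-0.001,0],[1,0,-9,0,-0.001,-0.001],[1,0,-10,0,-0.001,0],[1,0,-9,0.001,-0.001,-0.001]]
```

View pics/s24.png

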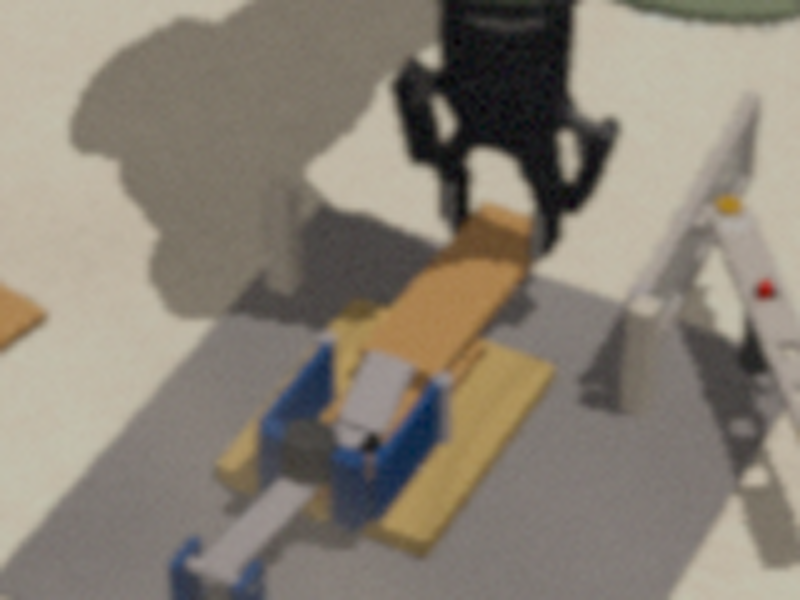

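Call:
{"name": "jog_arm", "arguments": {
  "commands": [
    [4, 0, 0, 0, 0, 0],
    [0.5, 0, -6, 0, 0, 0],
    [0.5, 0, -10, 0, 0, 0],
    [0.5, 0, -10, 0, 0, 0],
    [0.5, 0, -10, 0, 0, 0],
    [0, 0, 0, 0, 0, 0]
  ]
}}

```text
clock: 28.35
position: [0.4983, 0.0154, 0.0475]
tool_rot: [2.797, 1.566, -0.403]
force: [0.1, -0.5, -0.8]
grip_width: 0.0482
```

```bash
python3 - <<'E'
from ins import *
p,R=st(); print(inmag(p))
plan([(mp(-.13,0,.0475),AJ,10)])
save("scene","s25",(230,170,390,290),5)
E
```

```text
t 28.35 p [0.4983 0.0154 0.0475] x [ 0.004 -0.002 -1.   ] y [-0.059 -0.998  0.002] z [-0.998  0.059 -0.004] F [ 0.1 -0.5 -0.8] w 0.0482
[-0.1776  0.0002]
t 28.35 p [0.4983 0.0154 0.0475] x [ 0.004 -0.002 -1.   ] y [-0.059 -0.998  0.002] z [-0.998  0.059 -0.004] F [ 0.1 -0.5 -0.8] w 0.0482
5
[[0,0,-10,0,-0.001,0],[0,0,-9,0,-0.001,0],[0,0,-10,0,-0.001,-0.001],[0,0,-9,0,-0.001,0],[0,0,-10,0.001,0,-0.001]]
```

View pics/s25.png

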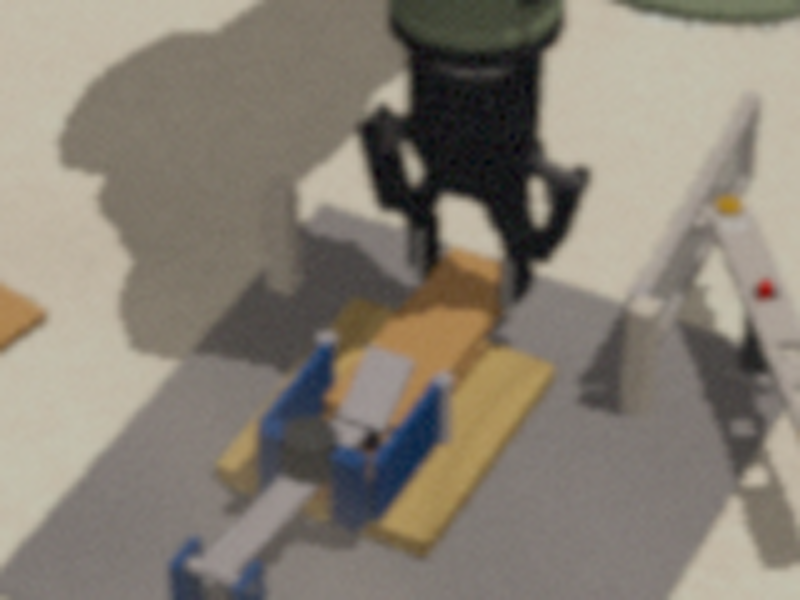

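Call:
{"name": "jog_arm", "arguments": {
  "commands": [
    [0, 0, -10, 0, 0, 0],
    [0, 0, -10, 0, 0, 0],
    [0, 0, -10, 0, 0, 0],
    [0, 0, -8, 0, 0, 0],
    [0, 0, 0, 0, 0, 0]
  ]
}}

```text
clock: 28.9
position: [0.5351, 0.0129, 0.047]
tool_rot: [1.428, 1.568, -1.773]
force: [1.9, 0.3, -0.0]
grip_width: 0.0477
```

Call:
{"name": "jog_arm", "arguments": {
  "commands": [
    [0, 0, -6, 0, 0, 0],
    [0, 0, -4, 0, 0, 0],
    [0, 0, 0, 0, 0, 0]
  ]
}}

```text
clock: 29.2
position: [0.5455, 0.0122, 0.0469]
tool_rot: [1.343, 1.568, -1.858]
force: [0.7, -0.3, -1.0]
grip_width: 0.0475
```

Call:
{"name": "jog_arm", "arguments": {
  "commands": [
    [0, 0, -4, 0, 0, 0],
    [0, 0, 0, 0, 0, 0]
  ]
}}

```text
clock: 29.4
position: [0.5498, 0.012, 0.0469]
tool_rot: [1.407, 1.568, -1.794]
force: [0.8, 0.1, -0.2]
grip_width: 0.0474
```

```bash
python3 - <<'E'
from ins import *
p,R=st(); print(inmag(p))
save("scene","s26",(230,170,390,290),5)
E
```

```text
t 29.4 p [0.5498 0.012  0.0469] x [-0.001 -0.002 -1.   ] y [-0.059 -0.998  0.002] z [-0.998  0.059  0.   ] F [ 0.8  0.1 -0.2] w 0.0474
[-1.259e-01 -1.000e-04]
```

View pics/s26.png

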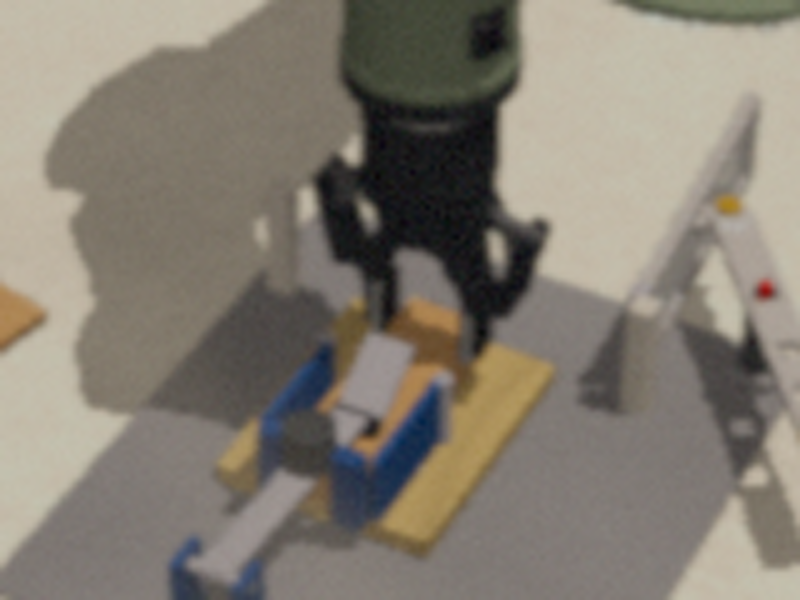

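Call:
{"name": "jog_arm", "arguments": {
  "commands": [
    [0, 0, -3, 0, 0, 0],
    [0, 0, -2, 0, 0, 0],
    [0, 0, 0, 0, 0, 0]
  ]
}}

```text
clock: 29.75
position: [0.5519, 0.0116, 0.0461]
tool_rot: [0.451, 1.563, -2.749]
force: [2.0, 0.8, -0.5]
grip_width: 0.0476
```

Call:
{"name": "jog_arm", "arguments": {
  "commands": [
    [0, 0, -4, 0, 0, 0],
    [0, 0, 0, 0, 0, 0]
  ]
}}

```text
clock: 29.95
position: [0.5521, 0.0115, 0.0457]
tool_rot: [0.261, 1.555, -2.939]
force: [3.1, -0.5, 5.5]
grip_width: 0.0476
```

Call:
{"name": "jog_arm", "arguments": {
  "commands": [
    [0, 0, 0, 0, 0, 0],
    [0, 0, 0, 0, 0, 0],
    [0, 0, 0, 0, 0, 0],
    [0, 0, 0, 0, 0, 0],
    [-12, 0, 0, 0, 0, 0],
    [-30, 0, 5, 0, 0.005, 0],
    [-33, 0, 10, 0, 0.005, 0],
    [-33, 0, 10, 0, 0.005, 0],
    [-20, 0, 10, 0, 0, 0],
    [0, 0, 0, 0, 0, 0]
  ],
  "gripper": 0
}}

```text
clock: 30.95
position: [0.5183, 0.0138, 0.1825]
tool_rot: [2.43, 1.566, -0.771]
force: [0.2, -0.0, -0.2]
grip_width: 0.0852
```

```bash
python3 - <<'E'
from ins import *
st(); b=boards("t27")
save("scene","s27",(190,170,350,290),5)
a=lambda d:Rt(np.radians(d))
bb=b[-1]; an=np.radians(bb[4]); g=np.array([bb[0],bb[1]])/1000-.047*np.array([np.cos(an),np.sin(an)])
print(g); plan([([*g,.18],Rt(an-np.pi/2),42)])
E
```

```text
t 30.95 p [0.5183 0.0138 0.1825] x [ 0.004 -0.004 -1.   ] y [-0.059 -0.998  0.003] z [-0.998  0.059 -0.004] F [ 0.2 -0.  -0.2] w 0.0852
board [649.8, -259.6, 149.2, 48.9, -15.5, np.int32(862)] [431. 220.]
board [437.4, -446.6, 147.7, 51.7, 1.4, np.int32(921)] [500. 294.]
[ 0.39040729 -0.44779989]
t 31.05 p [0.5185 0.0138 0.1802] x [ 0.002 -0.004 -1.   ] y [-0.059 -0.998  0.004] z [-0.998  0.059 -0.002] F [ 0.2 -0.1 -0.1] w 0.0853
12
[[0,39,8,-0.007,0,0],[0,39,9,-0.007,0,0],[0,39,9,-0.007,0,0],[0,39,9,-0.007,0,0],[0,39,10,-0.007,0,0],[0,39,10,-0.007,0,-0.001],[0,39,10,-0.007,0,0],[0,38,10,-0.007,0,-0.001],[0,38,11,-0.007,0,0],[0,38,11,-0.007,-0.001,-0.001],[1,39,11,-0.007,0,0],[0,38,11,-0.007,-0.001,-0.001]]
```

View pics/s27.png

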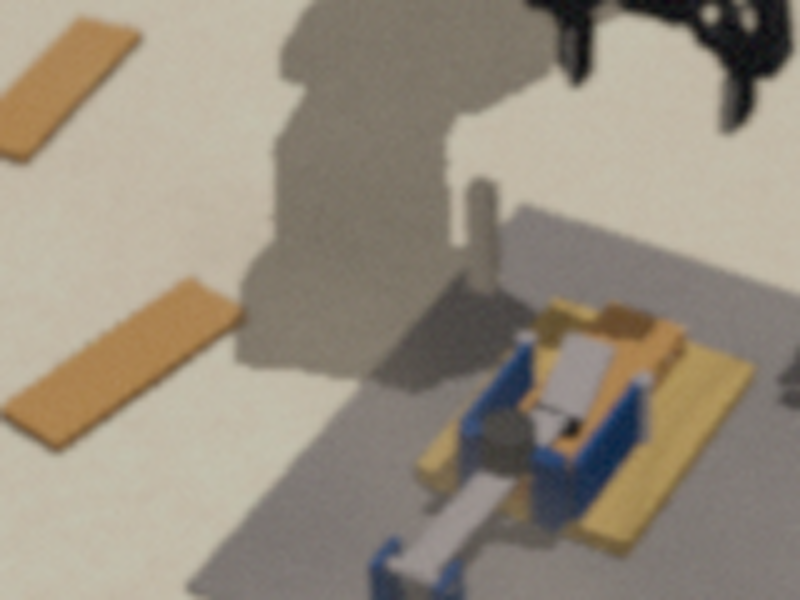

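Call:
{"name": "jog_arm", "arguments": {
  "commands": [
    [0, 39, 8, -0.007, 0, 0],
    [0, 39, 9, -0.007, 0, 0],
    [0, 39, 9, -0.007, 0, 0],
    [0, 39, 9, -0.007, 0, 0],
    [0, 39, 10, -0.007, 0, 0],
    [0, 39, 10, -0.007, 0, 0],
    [0, 39, 10, -0.007, 0, 0],
    [0, 38, 10, -0.007, 0, 0],
    [0, 38, 11, -0.007, 0, 0],
    [0, 38, 11, -0.007, 0, 0],
    [0, 36, 11, -0.007, 0, 0],
    [0, 20, 6, 0, 0, 0],
    [0, 8, 2, 0, 0, 0],
    [0, 0, 0, 0, 0, 0],
    [0, 0, 0, 0, 0, 0]
  ]
}}

```text
clock: 32.55
position: [0.3882, -0.4506, 0.1676]
tool_rot: [-0.376, 1.556, 2.792]
force: [-0.6, 0.7, 0.1]
grip_width: 0.085
```

```bash
python3 - <<'E'
from ins import *
plan([([.3904,-.4478,.045],Rt(np.radians(-88.6)),42)])
E
```

```text
t 32.55 p [ 0.3882 -0.4506  0.1676] x [-0.014  0.005 -1.   ] y [ 0.026 -1.    -0.006] z [-1.    -0.026  0.014] F [-0.6  0.7  0.1] w 0.085
3
[[41,-1,-1,0.001,0.005,0.002],[41,-1,-1,0,0.005,0.002],[41,0,-1,0.001,0.004,0.002]]
```

Call:
{"name": "jog_arm", "arguments": {
  "commands": [
    [30, 0, 0, 0, 0.007, 0],
    [40, 0, 0, 0, 0.007, 0],
    [30, 0, 0, 0, 0, 0],
    [12, 0, 0, 0, 0, 0],
    [0, 0, 0, 0, 0, 0],
    [0, 0, 0, 0, 0, 0]
  ]
}}

```text
clock: 33.15
position: [0.3936, -0.4433, 0.0542]
tool_rot: [-2.171, 1.563, 1.006]
force: [-0.2, -0.3, 0.6]
grip_width: 0.0852
```

```bash
python3 - <<'E'
from ins import *
plan([([.3904,-.4478,.015],Rt(np.radians(-88.6)),42)])
E
```

```text
t 33.15 p [ 0.3936 -0.4433  0.0542] x [ 0.004  0.006 -1.   ] y [ 0.035 -0.999 -0.006] z [-0.999 -0.035 -0.004] F [-0.2 -0.3  0.6] w 0.0852
1
[[39,5,3,0.011,-0.004,0.006]]
```

Call:
{"name": "jog_arm", "arguments": {
  "commands": [
    [15, 4, 2, 0.011, -0.004, 0.005],
    [15, 0, 0, 0, 0, 0],
    [7, 0, 0, 0, 0, 0],
    [0, 0, 0, 0, 0, 0],
    [0, 0, 0, 0, 0, 0]
  ]
}}

```text
clock: 33.65
position: [0.3933, -0.4485, 0.0173]
tool_rot: [2.446, 1.567, -0.672]
force: [-0.3, 0.3, -0.2]
grip_width: 0.0852
```

```bash
python3 - <<'E'
from ins import *
plan([([.3904,-.4478,.015],Rt(np.radians(-88.6)),42)])
save("scene","s28",(150,130,310,250),5)
E
```

```text
t 33.65 p [ 0.3933 -0.4485  0.0173] x [ 0.003 -0.002 -1.   ] y [ 0.024 -1.     0.002] z [-1.    -0.024 -0.003] F [-0.3  0.3 -0.2] w 0.0852
1
[[2,-1,3,0,-0.003,-0.002]]
```

View pics/s28.png

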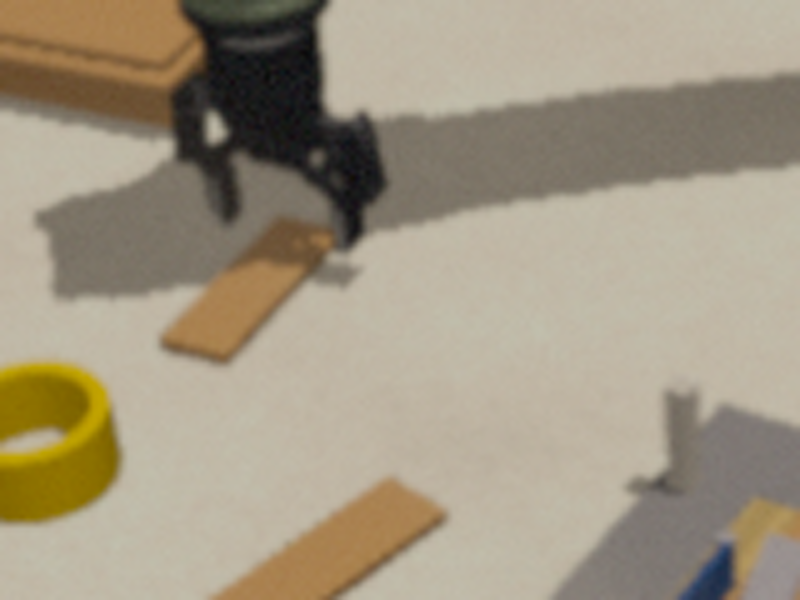

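Call:
{"name": "jog_arm", "arguments": {
  "commands": [
    [2, 0, 2, 0, 0, 0],
    [0, 0, 0, 0, 0, 0],
    [0, 0, 0, 0, 0, 0],
    [0, 0, 0, 0, 0, 0],
    [0, 0, 0, 0, 0, 0],
    [0, 0, 0, 0, 0, 0],
    [0, 0, 0, 0, 0, 0]
  ],
  "gripper": 255,
  "newtons": 45
}}

```text
clock: 34.4
position: [0.3916, -0.4492, 0.0171]
tool_rot: [2.442, 1.565, -0.676]
force: [-0.1, -0.3, -0.8]
grip_width: 0.0469
```

```bash
python3 - <<'E'
from ins import *
p,R=st()
save("scene","s29",(150,130,310,250),5)
plan([(p+[0,0,.13],R,40),(mp(-.222,0,.15),AJ,40)])
E
```

```text
t 34.4 p [ 0.3916 -0.4492  0.0171] x [ 0.005 -0.004 -1.   ] y [ 0.024 -1.     0.004] z [-1.    -0.024 -0.005] F [-0.1 -0.3 -0.8] w 0.0469
t 34.45 p [ 0.3916 -0.4492  0.0171] x [ 0.005 -0.004 -1.   ] y [ 0.024 -1.     0.004] z [-1.    -0.024 -0.004] F [ 0.2 -0.3 -1. ] w 0.0474
16
[[-33,0,0,0,0,0],[-32,0,0,0,0,0],[-33,0,0,0,0,0],[-32,1,-1,0,0,0],[0,-39,-6,0.007,0,0],[0,-39,-6,0.007,0,0],[0,-39,-6,0.007,0,0],[0,-39,-5,0.007,-0.001,0],[-1,-39,-5,0.007,0,0],[0,-39,-5,0.007,-0.001,-0.001],[-1,-39,-4,0.007,0,0],[0,-39,-4,0.007,-0.001,-0.001],[-1,-39,-4,0.007,0,0],[0,-39,-4,0.007,-0.001,-0.001],[0,-39,-3,0.007,0,0],[-1,-39,-3,0.007,-0.001,-0.001]]
```

View pics/s29.png

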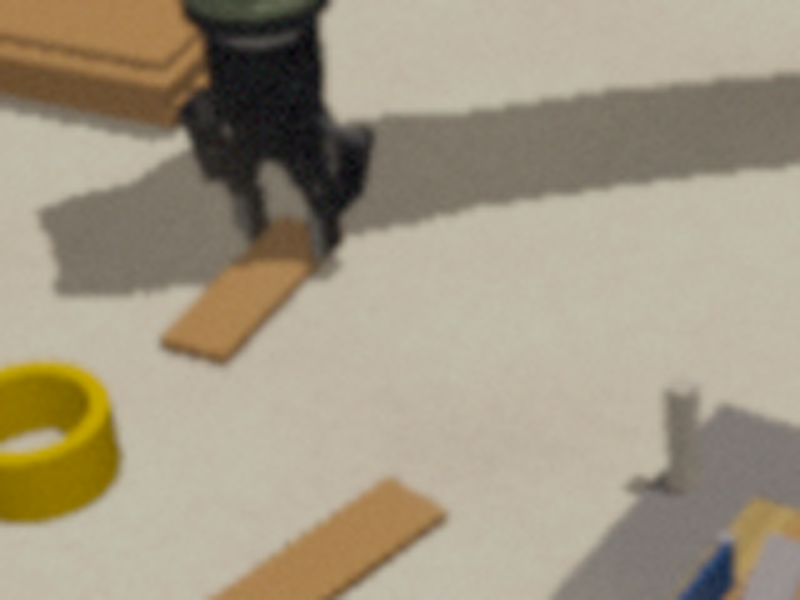

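Call:
{"name": "jog_arm", "arguments": {
  "commands": [
    [-20, 0, 0, 0, 0, 0],
    [-35, 0, 0, 0, 0, 0],
    [-40, 0, 0, 0, 0, 0],
    [-30, 0, 0, 0, 0, 0],
    [-5, -25, -4, 0.007, 0, 0],
    [0, -39, -6, 0.007, 0, 0],
    [0, -39, -6, 0.007, 0, 0],
    [0, -39, -5, 0.007, 0, 0],
    [0, -39, -5, 0.007, 0, 0],
    [0, -39, -5, 0.007, 0, 0],
    [0, -39, -4, 0.007, 0, 0],
    [0, -39, -4, 0.007, 0, 0],
    [0, -39, -4, 0.007, 0, 0],
    [0, -39, -4, 0.007, 0, 0],
    [0, -39, -3, 0.007, 0, 0],
    [0, -35, -3, 0.007, 0, 0],
    [0, -15, -3, 0, 0, 0],
    [0, 0, 0, 0, 0, 0],
    [0, 0, 0, 0, 0, 0]
  ]
}}

```text
clock: 36.35
position: [0.4575, 0.0324, 0.1509]
tool_rot: [2.727, 1.561, -0.479]
force: [-0.6, -0.3, -0.0]
grip_width: 0.0469
```

```bash
python3 - <<'E'
from ins import *
p,R=st(); print(inmag(p))
plan([(mp(-.222,0,.065),AJ,30)])
save("scene","s30",(230,170,390,290),5)
E
```

```text
t 36.35 p [0.4575 0.0324 0.1509] x [ 0.009 -0.005 -1.   ] y [-0.065 -0.998  0.004] z [-0.998  0.065 -0.009] F [-0.6 -0.3 -0. ] w 0.0469
[-0.2193  0.0147]
t 36.35 p [0.4575 0.0324 0.1509] x [ 0.009 -0.005 -1.   ] y [-0.065 -0.998  0.004] z [-0.998  0.065 -0.009] F [-0.6 -0.3 -0. ] w 0.0469
3
[[29,5,1,-0.002,-0.003,-0.001],[28,5,1,-0.002,-0.003,-0.001],[29,4,1,-0.001,-0.003,-0.002]]
```

View pics/s30.png

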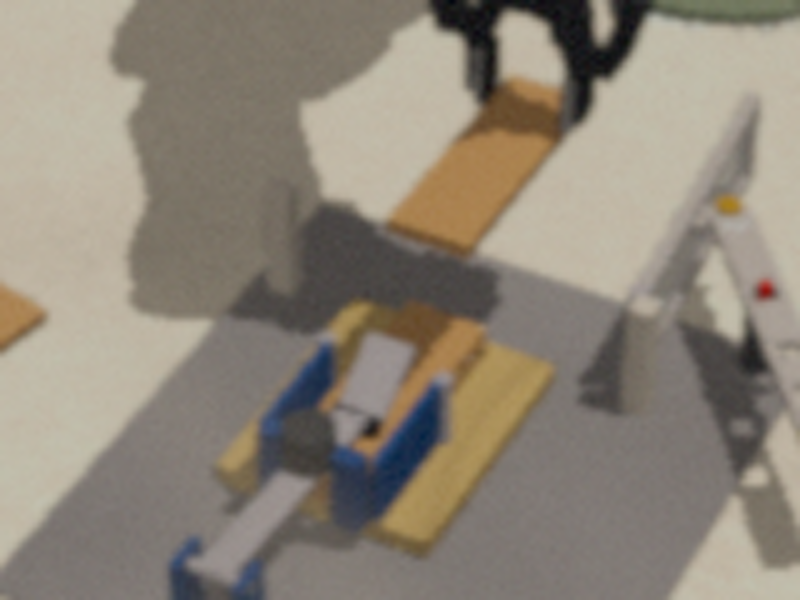

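Call:
{"name": "jog_arm", "arguments": {
  "commands": [
    [27, 5, 0, 0, -0.008, 0],
    [30, 0, 0, 0, 0, 0],
    [22, 0, 0, 0, 0, 0],
    [8, 0, 0, 0, 0, 0],
    [0, 0, 0, 0, 0, 0],
    [0, 0, 0, 0, 0, 0]
  ]
}}

```text
clock: 37.0
position: [0.4581, 0.0202, 0.063]
tool_rot: [2.23, 1.565, -0.987]
force: [-0.8, -0.2, -1.0]
grip_width: 0.0471
```

```bash
python3 - <<'E'
from ins import *
p,R=st(); print(inmag(p))
plan([(mp(-.22,0,.061),AJ,30)])
E
```

```text
t 37.0 p [0.4581 0.0202 0.063 ] x [ 0.003 -0.005 -1.   ] y [-0.075 -0.997  0.005] z [-0.997  0.075 -0.004] F [-0.8 -0.2 -1. ] w 0.0471
[-0.2179  0.0025]
t 37.0 p [0.4581 0.0202 0.063 ] x [ 0.003 -0.005 -1.   ] y [-0.075 -0.997  0.005] z [-0.997  0.075 -0.004] F [-0.8 -0.2 -1. ] w 0.0471
1
[[2,3,2,-0.015,-0.004,-0.005]]
```

Call:
{"name": "jog_arm", "arguments": {
  "commands": [
    [2, 2, 0, -0.015, -0.004, -0.005],
    [0, 0, 0, 0, 0, 0],
    [0, 0, 0, 0, 0, 0],
    [0, 0, 0, 0, 0, 0]
  ]
}}

```text
clock: 37.4
position: [0.4594, 0.0177, 0.0635]
tool_rot: [-2.727, 1.567, 0.356]
force: [0.0, -0.4, -0.7]
grip_width: 0.0472
```

```bash
python3 - <<'E'
from ins import *
p,R=st(); print(inmag(p))
plan([(mp(-.18,0,.059),AJ,10)])
save("scene","s31",(230,170,390,290),5)
E
```

```text
t 37.4 p [0.4594 0.0177 0.0635] x [ 0.003  0.001 -1.   ] y [-0.059 -0.998 -0.001] z [-0.998  0.059 -0.003] F [ 0.  -0.4 -0.7] w 0.0472
[-2.165e-01  1.000e-04]
t 37.4 p [0.4594 0.0177 0.0635] x [ 0.003  0.001 -1.   ] y [-0.059 -0.998 -0.001] z [-0.998  0.059 -0.003] F [ 0.  -0.4 -0.7] w 0.0472
4
[[1,0,-9,0,-0.001,0],[1,0,-9,0,-0.001,0],[1,0,-9,0,-0.001,0.001],[2,0,-9,0.001,0,0]]
```

View pics/s31.png

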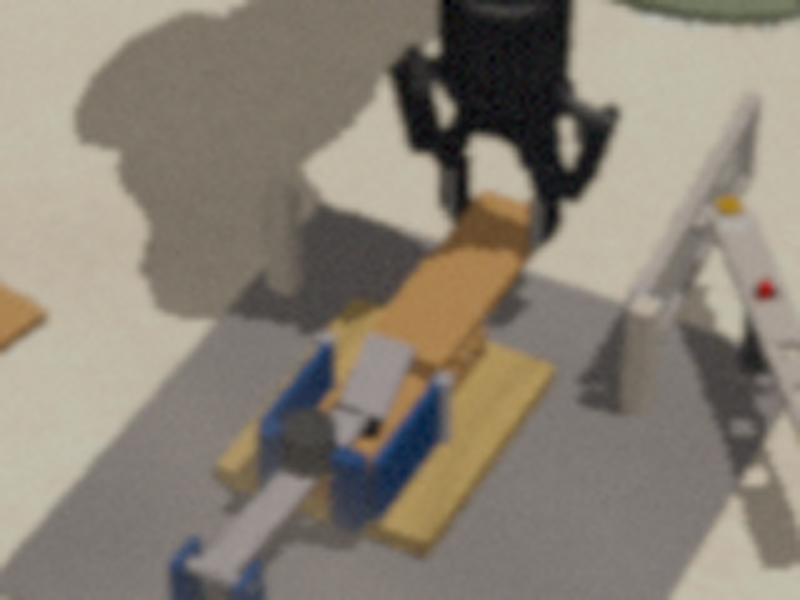

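Call:
{"name": "jog_arm", "arguments": {
  "commands": [
    [4, 0, 0, 0, 0, 0],
    [0.5, 0, -6, 0, 0, 0],
    [0.5, 0, -10, 0, 0, 0],
    [0.5, 0, -10, 0, 0, 0],
    [0.5, 0, -10, 0, 0, 0],
    [0, 0, 0, 0, 0, 0]
  ]
}}

```text
clock: 38.05
position: [0.4991, 0.0158, 0.0571]
tool_rot: [-2.748, 1.567, 0.335]
force: [1.0, -1.3, -1.6]
grip_width: 0.0473
```

```bash
python3 - <<'E'
from ins import *
p,R=st(); print(inmag(p))
plan([(mp(-.13,0,.0583),AJ,10)])
save("scene","s32",(230,170,390,290),5)
E
```

```text
t 38.05 p [0.4991 0.0158 0.0571] x [ 0.004  0.001 -1.   ] y [-0.058 -0.998 -0.001] z [-0.998  0.058 -0.004] F [ 1.  -1.3 -1.6] w 0.0473
[-0.1767  0.0006]
t 38.05 p [0.4991 0.0158 0.0571] x [ 0.004  0.001 -1.   ] y [-0.058 -0.998 -0.001] z [-0.998  0.058 -0.004] F [ 1.  -1.3 -1.6] w 0.0473
5
[[0,0,-9,0,-0.001,0],[0,0,-9,0,-0.001,0],[0,0,-10,0.001,-0.001,0],[-1,0,-9,0,0,0.001],[0,1,-10,0.001,-0.001,0]]
```

View pics/s32.png

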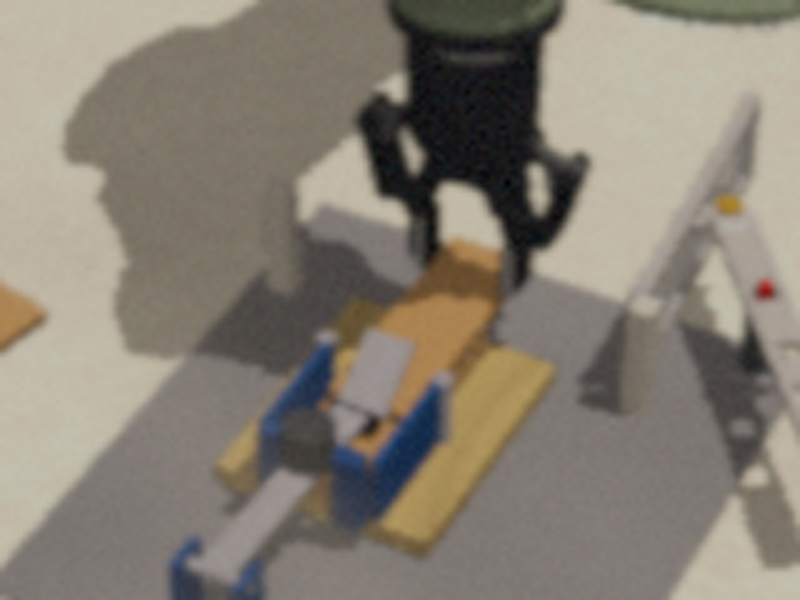

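Call:
{"name": "jog_arm", "arguments": {
  "commands": [
    [-1, 0, -10, 0, 0, 0],
    [0, 0, -10, 0, 0, 0],
    [0, 0, -10, 0, 0, 0],
    [0, 0, -8, 0, 0, 0],
    [0, 0, 0, 0, 0, 0]
  ]
}}

```text
clock: 38.6
position: [0.5359, 0.0133, 0.0575]
tool_rot: [-0.63, 1.569, 2.453]
force: [1.5, 0.4, -0.4]
grip_width: 0.0471
```

Call:
{"name": "jog_arm", "arguments": {
  "commands": [
    [0, 0, -6, 0, 0, 0],
    [0, 0, -4, 0, 0, 0],
    [0, 0, -3, 0, 0, 0],
    [0, 0, 0, 0, 0, 0]
  ]
}}

```text
clock: 39.0
position: [0.5496, 0.0125, 0.0573]
tool_rot: [-0.478, 1.569, 2.605]
force: [0.5, 0.1, -0.4]
grip_width: 0.0469
```

Call:
{"name": "jog_arm", "arguments": {
  "commands": [
    [0, 0, -4, 0, 0, 0],
    [0, 0, 0, 0, 0, 0]
  ]
}}

```text
clock: 39.2
position: [0.5531, 0.0122, 0.0572]
tool_rot: [-0.184, 1.568, 2.899]
force: [-1.2, -0.2, -0.1]
grip_width: 0.047
```

```bash
python3 - <<'E'
from ins import *
p,R=st(); print(inmag(p))
save("scene","s33",(230,170,390,290),5)
E
```

```text
t 39.2 p [0.5531 0.0122 0.0572] x [-0.003  0.001 -1.   ] y [-0.058 -0.998 -0.001] z [-0.998  0.058  0.003] F [-1.2 -0.2 -0.1] w 0.047
[-0.1226  0.0002]
```

View pics/s33.png

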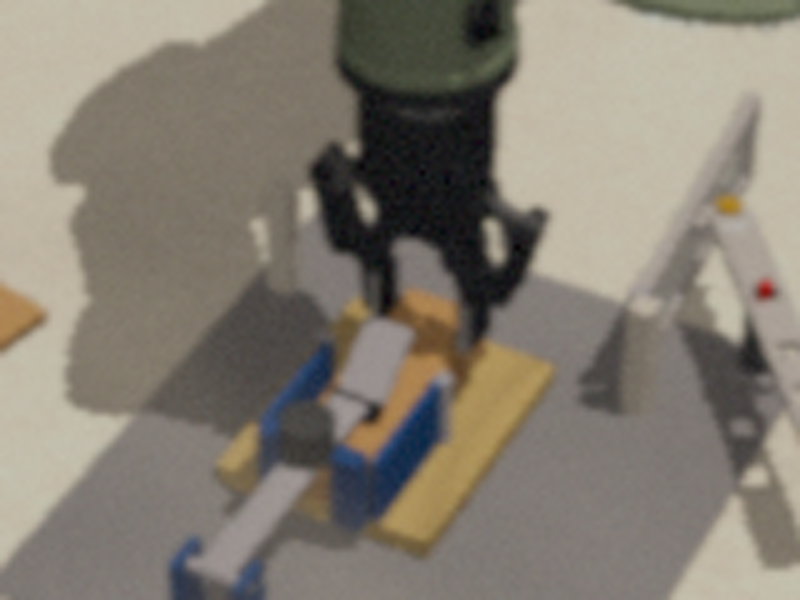

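Call:
{"name": "jog_arm", "arguments": {
  "commands": [
    [0, 0, -4, 0, 0, 0],
    [0, 0, -3, 0, 0, 0],
    [0, 0, 0, 0, 0, 0]
  ]
}}

```text
clock: 39.55
position: [0.5532, 0.0121, 0.0567]
tool_rot: [0.029, 1.553, 3.113]
force: [3.7, 0.7, 0.6]
grip_width: 0.0474
```

Call:
{"name": "jog_arm", "arguments": {
  "commands": [
    [0, 0, -4, 0, 0, 0],
    [0, 0, 0, 0, 0, 0]
  ]
}}

```text
clock: 39.75
position: [0.5532, 0.0121, 0.0567]
tool_rot: [0.04, 1.545, 3.124]
force: [3.5, -0.7, 1.6]
grip_width: 0.0469
```

Home. Release, lift, look for the last board.

Call:
{"name": "jog_arm", "arguments": {
  "commands": [
    [0, 0, 0, 0, 0, 0],
    [0, 0, 0, 0, 0, 0],
    [0, 0, 0, 0, 0, 0],
    [0, 0, 0, 0, 0, 0],
    [-12, 0, 0, 0, 0, 0],
    [-30, 0, 5, 0, 0.005, 0],
    [-33, 0, 10, 0, 0.005, 0],
    [-33, 0, 10, 0, 0.005, 0],
    [-10, 0, 10, 0, 0.005, 0],
    [0, 0, 0, 0, 0, 0]
  ],
  "gripper": 0
}}

```text
clock: 40.75
position: [0.5211, 0.014, 0.1835]
tool_rot: [0.189, 1.57, -3.01]
force: [0.2, 0.0, 0.5]
grip_width: 0.0853
```

```bash
python3 - <<'E'
from ins import *
st(); b=boards("t34")
save("scene","s34",(190,170,350,290),5)
bb=b[0]; an=np.radians(bb[4]); g=np.array([bb[0],bb[1]])/1000-.047*np.array([np.cos(an),np.sin(an)])
print(g); plan([([*g,.18],Rt(an-np.pi/2),42)])
E
```

```text
t 40.75 p [0.5211 0.014  0.1835] x [-0.001 -0.    -1.   ] y [-0.058 -0.998  0.   ] z [-0.998  0.058  0.001] F [0.2 0.  0.5] w 0.0853
board [649.9, -259.6, 149.4, 49.5, -15.8, np.int32(861)] [431. 220.]
[ 0.60469791 -0.24677719]
t 40.85 p [0.5217 0.014  0.1819] x [-0.002 -0.    -1.   ] y [-0.058 -0.998  0.   ] z [-0.998  0.058  0.002] F [0.2 0.1 0.3] w 0.0856
7
[[0,37,-14,0.031,0,0],[0,36,-15,0.031,0,0],[0,35,-16,0.031,0,0],[0,35,-17,0.031,0,0],[1,35,-19,0.031,0.001,0],[0,34,-19,0.031,0,0],[1,33,-21,0.032,0.001,-0.001]]
```

View pics/s34.png

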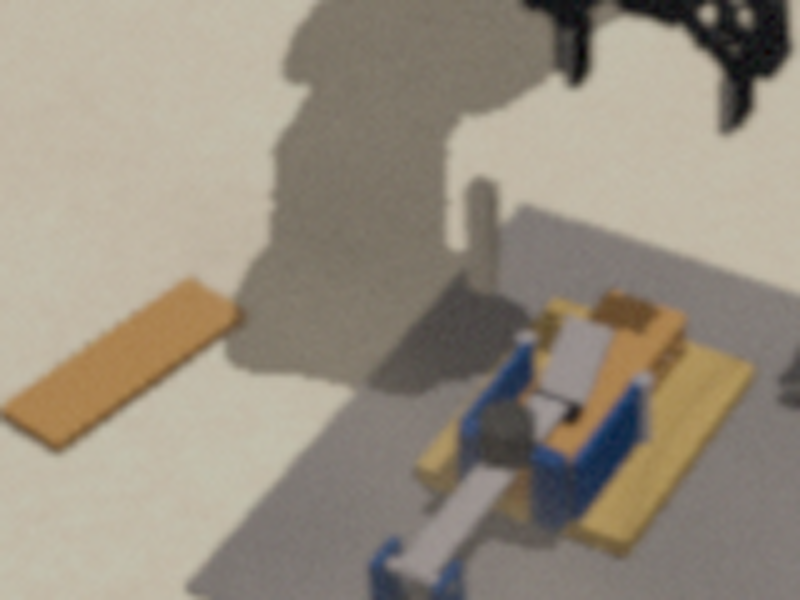

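Call:
{"name": "jog_arm", "arguments": {
  "commands": [
    [0, 37, -14, 0.03, 0, 0],
    [0, 36, -15, 0.03, 0, 0],
    [0, 35, -16, 0.03, 0, 0],
    [0, 35, -17, 0.03, 0, 0],
    [0, 35, -19, 0.03, 0, 0],
    [0, 32, -19, 0.03, 0, 0],
    [0, 16, -10, 0.03, 0, 0],
    [0, 5, 0, 0, 0, 0],
    [0, 0, 0, 0, 0, 0],
    [0, 0, 0, 0, 0, 0]
  ]
}}

```text
clock: 41.85
position: [0.6006, -0.2387, 0.1705]
tool_rot: [0.116, 1.555, 2.987]
force: [1.0, 0.3, -0.6]
grip_width: 0.0856
```

```bash
python3 - <<'E'
from ins import *
plan([([.6047,-.247,.045],Rt(np.radians(-105.5)),42)])
E
```

```text
t 41.85 p [ 0.6006 -0.2387  0.1705] x [-0.015  0.002 -1.   ] y [-0.267 -0.964  0.002] z [-0.964  0.267  0.015] F [ 1.   0.3 -0.6] w 0.0856
3
[[42,2,-3,0,0.005,-0.001],[42,2,-2,0,0.005,0],[41,3,-2,0,0.005,-0.001]]
```

Call:
{"name": "jog_arm", "arguments": {
  "commands": [
    [30, 3, -2, 0, 0.007, 0],
    [40, 2, -1, 0, 0.007, 0],
    [30, 0, 0, 0, 0, 0],
    [12, 0, 0, 0, 0, 0],
    [0, 0, 0, 0, 0, 0],
    [0, 0, 0, 0, 0, 0]
  ]
}}

```text
clock: 42.45
position: [0.6035, -0.2371, 0.0573]
tool_rot: [-2.45, 1.569, 0.432]
force: [0.0, -0.1, 0.2]
grip_width: 0.0852
```

```bash
python3 - <<'E'
from ins import *
plan([([.6047,-.247,.0155],Rt(np.radians(-105.5)),42)])
E
```

```text
t 42.45 p [ 0.6035 -0.2371  0.0573] x [ 0.002  0.001 -1.   ] y [-0.257 -0.966 -0.001] z [-0.966  0.257 -0.002] F [ 0.  -0.1  0.2] w 0.0852
2
[[21,5,-2,0.005,-0.001,0.001],[21,4,-2,0.006,-0.001,0]]
```

Call:
{"name": "jog_arm", "arguments": {
  "commands": [
    [15, 8, -3, 0.011, -0.001, 0],
    [15, 0, 0, 0, 0, 0],
    [9, 0, 0, 0, 0, 0],
    [2, 0, 0, 0, 0, 0],
    [0, 0, 0, 0, 0, 0]
  ]
}}

```text
clock: 42.95
position: [0.6063, -0.2464, 0.0163]
tool_rot: [-2.901, 1.566, -0.031]
force: [-0.1, 0.9, 0.9]
grip_width: 0.0855
```

```bash
python3 - <<'E'
from ins import *
plan([([.6047,-.247,.0155],Rt(np.radians(-105.5)),42)])
save("scene","s35",(150,150,310,270),5)
E
```

```text
t 42.95 p [ 0.6063 -0.2464  0.0163] x [ 0.005 -0.    -1.   ] y [-0.268 -0.963 -0.001] z [-0.963  0.268 -0.005] F [-0.1  0.9  0.9] w 0.0855
1
[[1,1,1,-0.001,-0.005,0.001]]
```

View pics/s35.png

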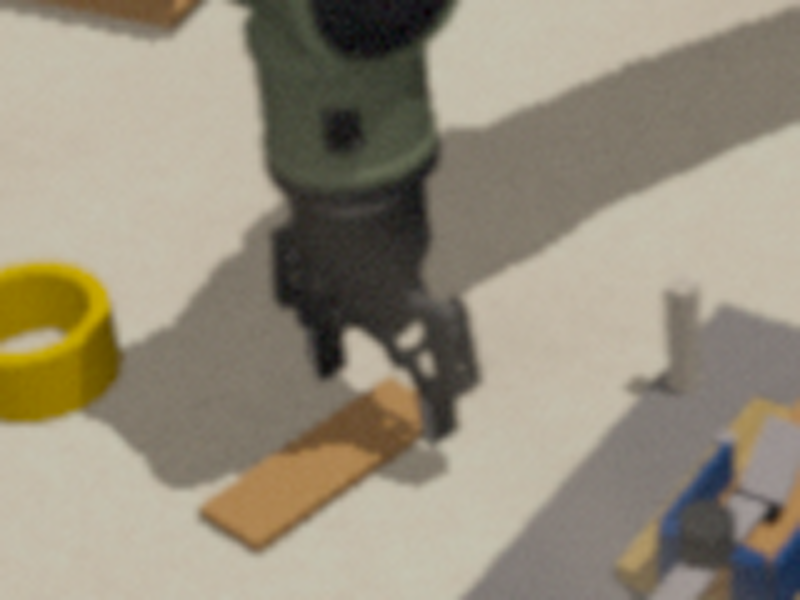

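Call:
{"name": "jog_arm", "arguments": {
  "commands": [
    [1, 0, 1, 0, -0.005, 0],
    [0, 0, 0, 0, 0, 0],
    [0, 0, 0, 0, 0, 0],
    [0, 0, 0, 0, 0, 0],
    [0, 0, 0, 0, 0, 0],
    [0, 0, 0, 0, 0, 0],
    [0, 0, 0, 0, 0, 0]
  ],
  "gripper": 255,
  "newtons": 45
}}

```text
clock: 43.7
position: [0.6062, -0.2464, 0.0175]
tool_rot: [-2.595, 1.569, 0.275]
force: [-0.1, 0.1, -0.9]
grip_width: 0.0471
```

```bash
python3 - <<'E'
from ins import *
p,R=st()
plan([(p+[0,0,.14],R,40),([.46,-.16,.155],AJ,40),(mp(-.222,0,.155),AJ,40)])
E
```

```text
t 43.7 p [ 0.6062 -0.2464  0.0175] x [ 0.002  0.001 -1.   ] y [-0.268 -0.963 -0.001] z [-0.963  0.268 -0.002] F [-0.1  0.1 -0.9] w 0.0471
t 43.7 p [ 0.6062 -0.2464  0.0175] x [ 0.002  0.001 -1.   ] y [-0.268 -0.963 -0.001] z [-0.963  0.268 -0.002] F [-0.1  0.1 -0.9] w 0.0471
14
[[-35,0,0,0,0,0],[-35,0,0,0,0,0],[-35,0,0,0,0,0],[-35,0,0,0,0,0],[0,-9,33,-0.042,0,0],[1,-10,32,-0.042,0,0],[0,-12,32,-0.042,-0.001,0],[1,-13,31,-0.043,-0.001,0],[0,-14,31,-0.042,0,0.001],[0,-35,3,0,0,0],[0,-35,4,0,0,0],[0,-36,3,0,0,0],[0,-35,4,0,0,0],[0,-36,3,0,0,0]]
```

Call:
{"name": "jog_arm", "arguments": {
  "commands": [
    [-20, 0, 0, 0, 0, 0],
    [-35, 0, 0, 0, 0, 0],
    [-40, 0, 0, 0, 0, 0],
    [-35, 0, 0, 0, 0, 0],
    [-5, -9, 30, -0.042, 0, 0],
    [0, -10, 32, -0.042, 0, 0],
    [0, -12, 32, -0.042, 0, 0],
    [0, -13, 31, -0.042, 0, 0],
    [0, -14, 28, -0.042, 0, 0],
    [0, -30, 4, 0, 0, 0],
    [0, -35, 4, 0, 0, 0],
    [0, -36, 3, 0, 0, 0],
    [0, -30, 0, 0, 0, 0],
    [0, -15, 0, 0, 0, 0],
    [0, 0, 0, 0, 0, 0],
    [0, 0, 0, 0, 0, 0]
  ]
}}

```text
clock: 45.3
position: [0.4559, -0.0072, 0.1579]
tool_rot: [-3.079, 1.566, 0.01]
force: [-0.2, -0.4, -0.7]
grip_width: 0.0468
```

```bash
python3 - <<'E'
from ins import *
p,R=st(); print(inmag(p))
plan([(mp(-.222,0,.155),AJ,40)])
save("scene","s36",(230,170,390,290),5)
E
```

```text
t 45.3 p [ 0.4559 -0.0072  0.1579] x [ 0.005  0.    -1.   ] y [-0.053 -0.999 -0.   ] z [-0.999  0.053 -0.005] F [-0.2 -0.4 -0.7] w 0.0468
[-0.2185 -0.0249]
t 45.3 p [ 0.4559 -0.0072  0.1579] x [ 0.005  0.    -1.   ] y [-0.053 -0.999 -0.   ] z [-0.999  0.053 -0.005] F [-0.2 -0.4 -0.7] w 0.0468
1
[[3,-25,3,0.007,-0.005,0]]
```

View pics/s36.png

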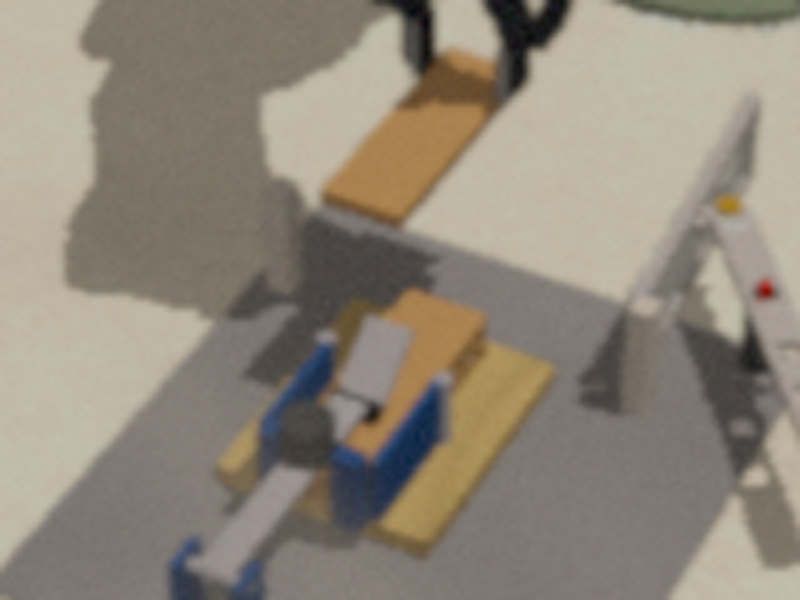

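Call:
{"name": "jog_arm", "arguments": {
  "commands": [
    [3, -28, 3, 0.007, -0.005, 0],
    [20, 0, 0, 0, 0, 0],
    [25, 0, 0, 0, 0, 0],
    [20, 0, 0, 0, 0, 0],
    [8, 0, 0, 0, 0, 0],
    [0, 0, 0, 0, 0, 0],
    [0, 0, 0, 0, 0, 0]
  ]
}}

```text
clock: 46.05
position: [0.456, 0.0147, 0.0807]
tool_rot: [2.859, 1.568, -0.354]
force: [0.1, 0.4, -0.2]
grip_width: 0.0468
```

```bash
python3 - <<'E'
from ins import *
p,R=st(); print(inmag(p))
plan([(mp(-.222,0,.073),AJ,40)])
E
```

```text
t 46.05 p [0.456  0.0147 0.0807] x [ 0.003 -0.001 -1.   ] y [-0.071 -0.997  0.001] z [-0.997  0.071 -0.003] F [ 0.1  0.4 -0.2] w 0.0468
[-0.2197 -0.0031]
t 46.05 p [0.456  0.0147 0.0807] x [ 0.003 -0.001 -1.   ] y [-0.071 -0.997  0.001] z [-0.997  0.071 -0.003] F [ 0.1  0.4 -0.2] w 0.0468
1
[[8,-3,2,-0.011,-0.003,-0.001]]
```

Call:
{"name": "jog_arm", "arguments": {
  "commands": [
    [7, -3, 0, -0.011, -0.003, 0],
    [0, 0, 0, 0, 0, 0],
    [0, 0, 0, 0, 0, 0],
    [0, 0, 0, 0, 0, 0]
  ]
}}

```text
clock: 46.45
position: [0.4575, 0.0177, 0.0752]
tool_rot: [3.082, 1.568, -0.119]
force: [-0.7, -0.6, -0.8]
grip_width: 0.0469
```

```bash
python3 - <<'E'
from ins import *
p,R=st(); print(inmag(p))
plan([(mp(-.18,0,.0695),AJ,10)])
save("scene","s37",(230,170,390,290),5)
E
```

```text
t 46.45 p [0.4575 0.0177 0.0752] x [ 0.003 -0.    -1.   ] y [-0.06  -0.998  0.   ] z [-0.998  0.06  -0.003] F [-0.7 -0.6 -0.8] w 0.0469
[-0.2184 -0.    ]
t 46.45 p [0.4575 0.0177 0.0752] x [ 0.003 -0.    -1.   ] y [-0.06  -0.998  0.   ] z [-0.998  0.06  -0.003] F [-0.7 -0.6 -0.8] w 0.0469
4
[[1,0,-10,0,-0.001,0],[2,0,-9,0,-0.001,0],[1,0,-10,0,0,0],[2,0,-9,0,-0.001,0]]
```

View pics/s37.png

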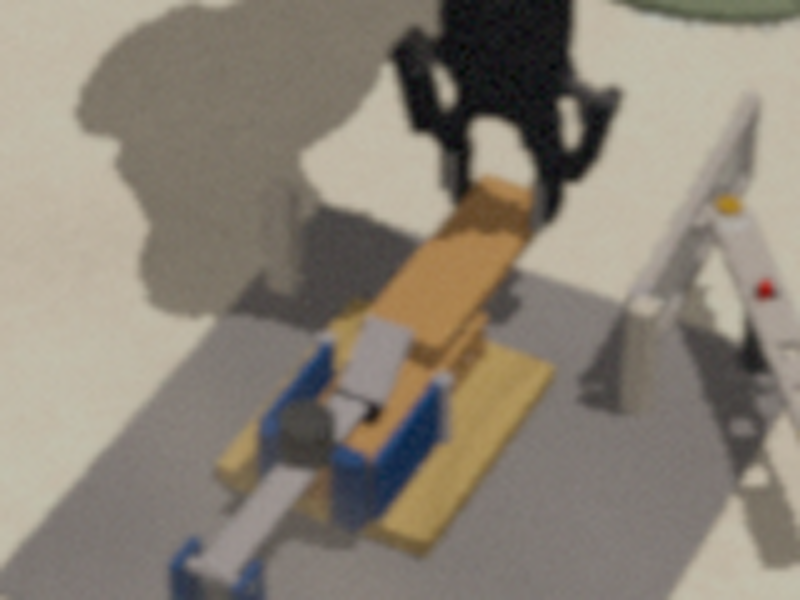

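Call:
{"name": "jog_arm", "arguments": {
  "commands": [
    [5, 0, 0, 0, 0, 0],
    [1, 0, -6, 0, 0, 0],
    [0.5, 0, -10, 0, 0, 0],
    [0, 0, -10, 0, 0, 0],
    [0, 0, -10, 0, 0, 0],
    [0, 0, 0, 0, 0, 0]
  ]
}}

```text
clock: 47.1
position: [0.4975, 0.0153, 0.0684]
tool_rot: [3.129, 1.567, -0.073]
force: [1.0, 0.2, -0.3]
grip_width: 0.0475
```

```bash
python3 - <<'E'
from ins import *
p,R=st(); print(inmag(p))
save("scene","s38",(230,170,390,290),5)
E
```

```text
t 47.1 p [0.4975 0.0153 0.0684] x [ 0.004 -0.    -1.   ] y [-0.06  -0.998  0.   ] z [-0.998  0.06  -0.004] F [ 1.   0.2 -0.3] w 0.0475
[-0.1783  0.    ]
```

View pics/s38.png

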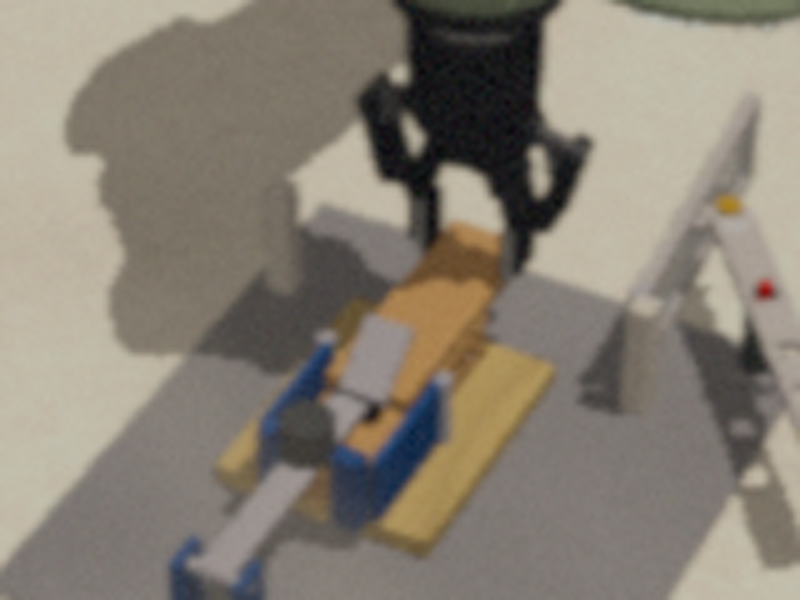

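Call:
{"name": "jog_arm", "arguments": {
  "commands": [
    [0, 0, -10, 0, 0, 0],
    [0, 0, -10, 0, 0, 0],
    [0, 0, -10, 0, 0, 0],
    [0, 0, -8, 0, 0, 0],
    [0, 0, 0, 0, 0, 0]
  ]
}}

```text
clock: 47.65
position: [0.5343, 0.0128, 0.0678]
tool_rot: [0.493, 1.569, -2.708]
force: [2.2, 0.0, -1.9]
grip_width: 0.047
```

Call:
{"name": "jog_arm", "arguments": {
  "commands": [
    [0, 0, -6, 0, 0, 0],
    [0, 0, -4, 0, 0, 0],
    [0, 0, -4, 0, 0, 0],
    [0, 0, 0, 0, 0, 0]
  ]
}}

```text
clock: 48.05
position: [0.549, 0.0119, 0.0678]
tool_rot: [0.429, 1.569, -2.772]
force: [1.4, -0.1, -1.0]
grip_width: 0.0466
```

Call:
{"name": "jog_arm", "arguments": {
  "commands": [
    [0, 0, -4, 0, 0, 0],
    [0, 0, 0, 0, 0, 0]
  ]
}}

```text
clock: 48.25
position: [0.5522, 0.0115, 0.0674]
tool_rot: [0.278, 1.567, -2.923]
force: [-2.3, -0.0, 0.1]
grip_width: 0.0469
```

Call:
{"name": "jog_arm", "arguments": {
  "commands": [
    [0, 0, -4, 0, 0, 0],
    [0, 0, -3, 0, 0, 0],
    [0, 0, 0, 0, 0, 0]
  ]
}}

```text
clock: 48.55
position: [0.5523, 0.0113, 0.0669]
tool_rot: [0.125, 1.551, -3.076]
force: [2.7, -0.0, 2.8]
grip_width: 0.0466
```

```bash
python3 - <<'E'
from ins import *
p,R=st(); print(inmag(p))
save("scene","s39",(230,170,390,290),5)
E
```

```text
t 48.55 p [0.5523 0.0113 0.0669] x [-0.019 -0.001 -1.   ] y [-0.059 -0.998  0.002] z [-0.998  0.059  0.019] F [ 2.7 -0.   2.8] w 0.0466
[-0.1234 -0.0007]
```

View pics/s39.png

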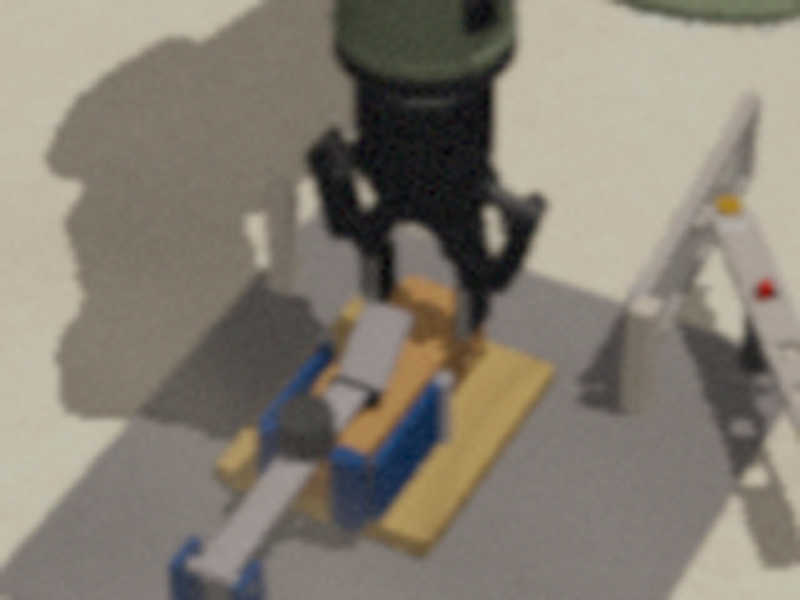

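Call:
{"name": "jog_arm", "arguments": {
  "commands": [
    [0, 0, 0, 0, 0, 0],
    [0, 0, 0, 0, 0, 0],
    [0, 0, 0, 0, 0, 0],
    [0, 0, 0, 0, 0, 0],
    [-12, 0, 0, 0, 0, 0],
    [-30, 0, 5, 0, 0.005, 0],
    [-33, 0, 10, 0, 0.005, 0],
    [-33, 0, 10, 0, 0.005, 0],
    [0, 30, 0, 0, 0.005, 0],
    [0, 40, 0, 0, 0, 0],
    [0, 40, 0, 0, 0, 0],
    [0, 40, 0, 0, 0, 0],
    [0, 40, 0, 0, 0, 0],
    [0, 20, 0, 0, 0, 0],
    [0, 0, 0, 0, 0, 0]
  ],
  "gripper": 0
}}

```text
clock: 50.1
position: [0.5179, -0.2038, 0.19]
tool_rot: [2.963, 1.557, -0.235]
force: [0.1, -0.2, -0.6]
grip_width: 0.0855
```

```bash
python3 - <<'E'
from ins import *
st()
im=grab_frame("top"); cv2.imwrite("pics/t40f.png",im[:,:,::-1]); cv2.imwrite("pics/t40.png",cv2.convertScaleAbs(cv2.resize(im[190:310,230:390,::-1],None,fx=5,fy=5,interpolation=cv2.INTER_CUBIC),alpha=1.6))
save("scene","s40",(260,180,420,300),5)
E
```

```text
t 50.1 p [ 0.5179 -0.2038  0.19  ] x [ 0.013 -0.003 -1.   ] y [-0.056 -0.998  0.002] z [-0.998  0.056 -0.013] F [ 0.1 -0.2 -0.6] w 0.0855
```

View pics/t40.png

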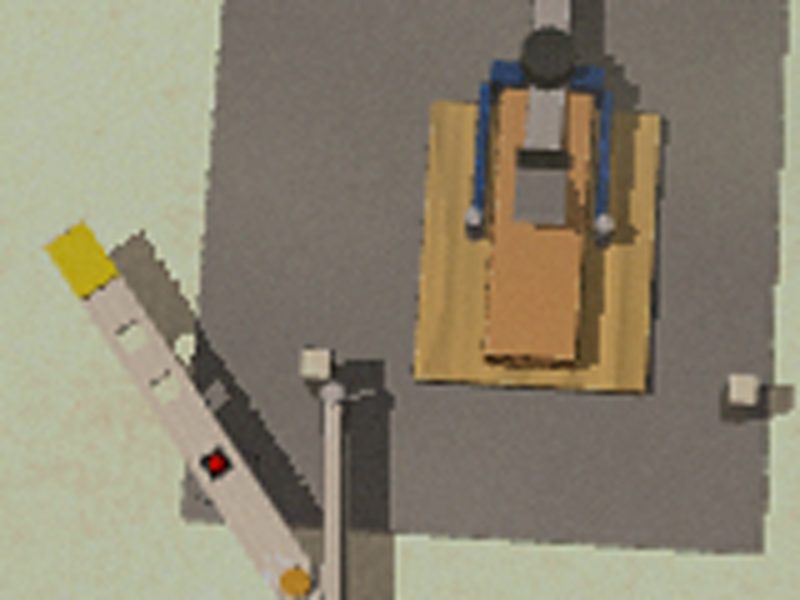

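View pics/s40.png

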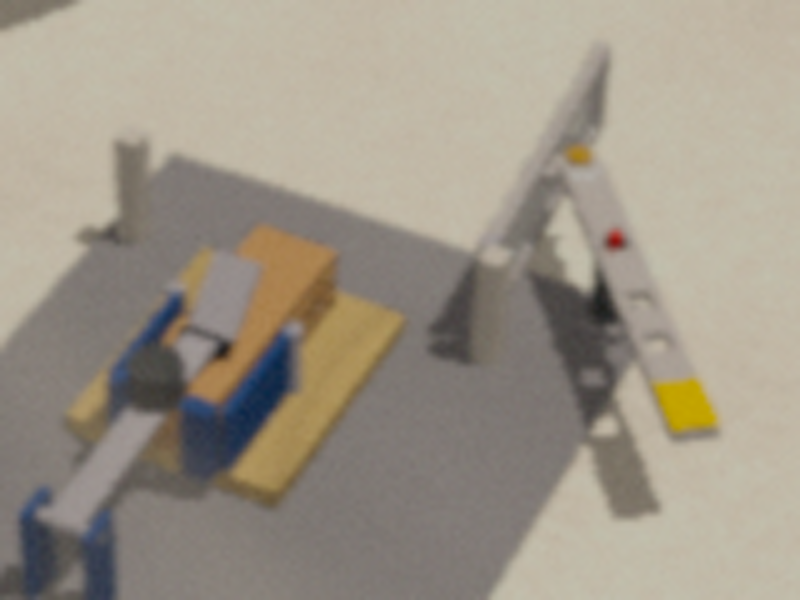

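```bash
python3 - <<'E'
from stay import *
plan([([.5789,.2585,.18],pose(1.5,0)[1],42)])
E
```

```text
t 50.2 p [ 0.5184 -0.2009  0.1897] x [ 0.013 -0.002 -1.   ] y [-0.053 -0.999  0.001] z [-0.999  0.053 -0.013] F [ 0.2  0.9 -1. ] w 0.0853
12
[[1,-38,-3,-0.055,-0.001,0],[1,-38,-5,-0.054,-0.001,-0.001],[1,-38,-7,-0.055,-0.001,0],[1,-38,-9,-0.054,-0.001,-0.001],[1,-37,-11,-0.055,-0.001,0],[1,-36,-13,-0.054,-0.001,-0.001],[1,-36,-15,-0.055,-0.001,0],[1,-35,-17,-0.054,-0.001,-0.001],[1,-33,-19,-0.055,-0.001,0],[0,-32,-21,-0.054,-0.001,-0.001],[1,-31,-23,-0.055,-0.001,0],[0,-31,-25,-0.054,-0.001,-0.001]]
```

Call:
{"name": "jog_arm", "arguments": {
  "commands": [
    [0, -38, -3, -0.055, 0, 0],
    [0, -38, -5, -0.055, 0, 0],
    [0, -38, -7, -0.055, 0, 0],
    [0, -38, -9, -0.055, 0, 0],
    [0, -37, -11, -0.055, 0, 0],
    [0, -36, -13, -0.055, 0, 0],
    [0, -36, -15, -0.055, 0, 0],
    [0, -35, -17, -0.055, 0, 0],
    [0, -33, -19, -0.055, 0, 0],
    [0, -32, -21, -0.055, 0, 0],
    [0, -20, -14, -0.055, 0, 0],
    [0, -8, -6, -0.03, 0, 0],
    [0, 0, 0, 0, 0, 0],
    [0, 0, 0, 0, 0, 0]
  ]
}}

```text
clock: 51.6
position: [0.5584, 0.2519, 0.1951]
tool_rot: [2.723, 1.555, 0.211]
force: [-1.4, -0.5, 0.2]
grip_width: 0.0853
```

```bash
python3 - <<'E'
from stay import *
plan([([.5789,.2585,.10],pose(1.5,0)[1],42)])
E
```

```text
t 51.6 p [0.5584 0.2519 0.1951] x [ 0.015  0.003 -1.   ] y [ 0.588 -0.809  0.006] z [-0.808 -0.588 -0.014] F [-1.4 -0.5  0.2] w 0.0853
3
[[32,2,-6,0.009,-0.005,-0.002],[32,2,-7,0.01,-0.005,-0.002],[31,2,-7,0.009,-0.004,-0.002]]
```

Call:
{"name": "jog_arm", "arguments": {
  "commands": [
    [30, 3, -8, 0.015, -0.008, 0],
    [30, 2, -7, 0.01, -0.006, 0],
    [25, 0, -3, 0, 0, 0],
    [8, 0, 0, 0, 0, 0],
    [0, 0, 0, 0, 0, 0],
    [0, 0, 0, 0, 0, 0]
  ]
}}

```text
clock: 52.2
position: [0.5791, 0.2508, 0.1028]
tool_rot: [1.74, 1.561, -0.811]
force: [-0.4, 0.0, 1.2]
grip_width: 0.0852
```

```bash
python3 - <<'E'
from stay import *
plan([([.5789,.2585,.062],pose(1.5,0)[1],42)])
save("scene","s41",(300,150,460,270),5)
E
```

```text
t 52.2 p [0.5791 0.2508 0.1028] x [ 0.007 -0.007 -1.   ] y [ 0.557 -0.831  0.01 ] z [-0.831 -0.557 -0.002] F [-0.4  0.   1.2] w 0.0852
1
[[41,-7,-4,-0.011,-0.002,-0.01]]
```

View pics/s41.png

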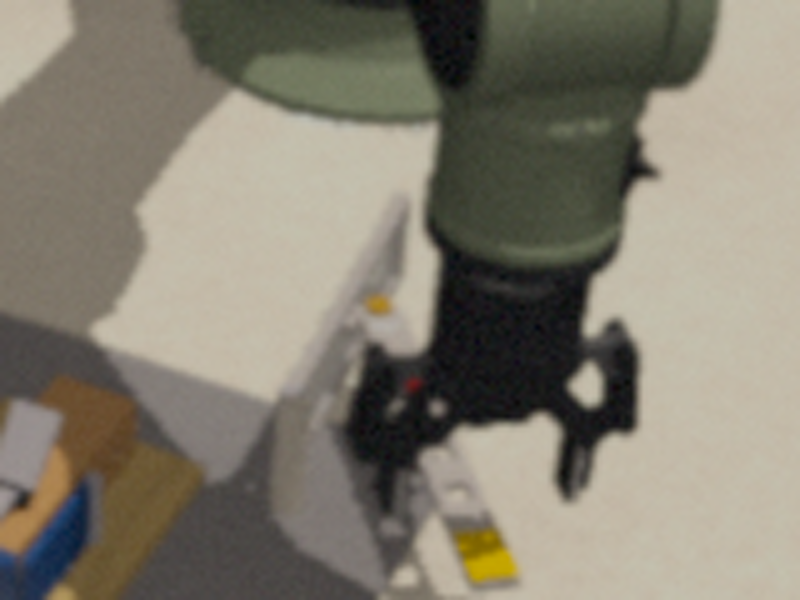

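Call:
{"name": "jog_arm", "arguments": {
  "commands": [
    [5, -6, -4, -0.011, -0.002, -0.01],
    [15, 0, 0, 0, 0, 0],
    [12, 0, 0, 0, 0, 0],
    [4, 0, 0, 0, 0, 0],
    [0, 0, 0, 0, 0, 0],
    [0, 0, 0, 0, 0, 0]
  ]
}}

```text
clock: 52.85
position: [0.5798, 0.259, 0.0659]
tool_rot: [-2.872, 1.568, 0.871]
force: [-0.6, -0.9, 1.0]
grip_width: 0.0857
```

```bash
python3 - <<'E'
from stay import *
plan([([.5789,.2585,.062],pose(1.5,0)[1],42)])
save("scene","s42",(300,150,460,270),5)
E
```

```text
t 52.85 p [0.5798 0.259  0.0659] x [ 0.002  0.002 -1.   ] y [ 0.566 -0.824 -0.001] z [-0.824 -0.566 -0.003] F [-0.6 -0.9  1. ] w 0.0857
1
[[4,0,1,0.001,-0.003,0.001]]
```

View pics/s42.png

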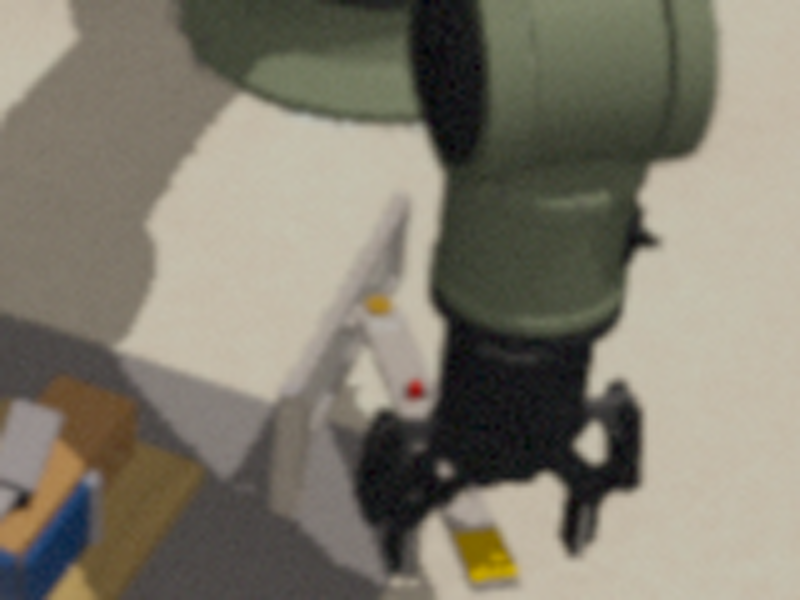

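Call:
{"name": "jog_arm", "arguments": {
  "commands": [
    [4, 0, 1, 0, -0.003, 0],
    [0, 0, 0, 0, 0, 0],
    [0, 0, 0, 0, 0, 0],
    [0, 0, 0, 0, 0, 0],
    [0, 0, 0, 0, 0, 0],
    [0, 0, 0, 0, 0, 0],
    [0, 0, 0, 0, 0, 0],
    [0, 0, 0, 0, 0, 0]
  ],
  "gripper": 255,
  "newtons": 60
}}

```text
clock: 53.7
position: [0.5794, 0.2585, 0.0628]
tool_rot: [-2.59, 1.57, 1.153]
force: [0.1, -0.2, -0.6]
grip_width: 0.0243
```

```bash
python3 - <<'E'
from stay import *
print(pose(1.5,0,g=.213)[0])
k=dict(g=.213,off=(.001,0))
plan([(*pose(1.5,.1,**k),12),(*pose(1.5,.2,**k),12),(*pose(1.5,.29,**k),12)])
E
```

```text
[0.57846309 0.25871889 0.061     ]
t 53.7 p [0.5794 0.2585 0.0628] x [ 0.     0.001 -1.   ] y [ 0.566 -0.824 -0.   ] z [-0.824 -0.566 -0.001] F [ 0.1 -0.2 -0.6] w 0.0243
6
[[-10,0,0,0,0.05,0],[-9,0,0,0.001,0.049,0.001],[-11,0,0,0,0.05,0],[-11,0,0,0,0.05,0],[-9,0,0,0,0.045,0],[-10,0,0,0,0.045,-0.001]]
```

Call:
{"name": "jog_arm", "arguments": {
  "commands": [
    [-9, 0, 0, 0, 0.045, 0],
    [-9, 0, 0, 0, 0.045, 0],
    [-10, 0, 0, 0, 0.05, 0],
    [-10, 0, 0, 0, 0.05, 0],
    [-9, 0, 0, 0, 0.045, 0],
    [-10, 0, 0, 0, 0.045, 0],
    [0, 0, 0, 0, 0, 0],
    [0, 0, 0, 0, 0, 0]
  ]
}}

```text
clock: 54.5
position: [0.5731, 0.2545, 0.1207]
tool_rot: [-3.14, 1.282, 0.604]
force: [0.2, 0.1, -0.0]
grip_width: 0.0243
```

```bash
python3 - <<'E'
from stay import *
k=dict(g=.213,off=(.001,0))
save("scene","s43",(300,150,460,270),5)
print(pose(1.5,.29,**k)[0])
ths=np.linspace(1.5,.75,12)[1:]
plan([(*pose(t,.28,**k),60) for t in ths],tr=.2)
E
```

```text
[0.57307118 0.254336   0.12207485]
t 54.55 p [0.5731 0.2545 0.1206] x [ 0.235  0.162 -0.958] y [ 0.567 -0.824 -0.   ] z [-0.79  -0.543 -0.285] F [-1.4 -0.6 -0.7] w 0.0241
11
[[-1,-8,5,-0.058,-0.009,-0.017],[-1,-7,5,-0.057,0,-0.016],[-2,-6,4,-0.054,0,-0.015],[-1,-6,5,-0.052,0,-0.015],[-1,-5,5,-0.05,0,-0.015],[-2,-5,4,-0.049,0,-0.014],[-1,-5,5,-0.047,0,-0.014],[-1,-4,4,-0.047,0,-0.013],[-1,-5,4,-0.045,0,-0.013],[-1,-3,4,-0.044,0,-0.013],[-2,-4,4,-0.044,0,-0.012]]
```

View pics/s43.png

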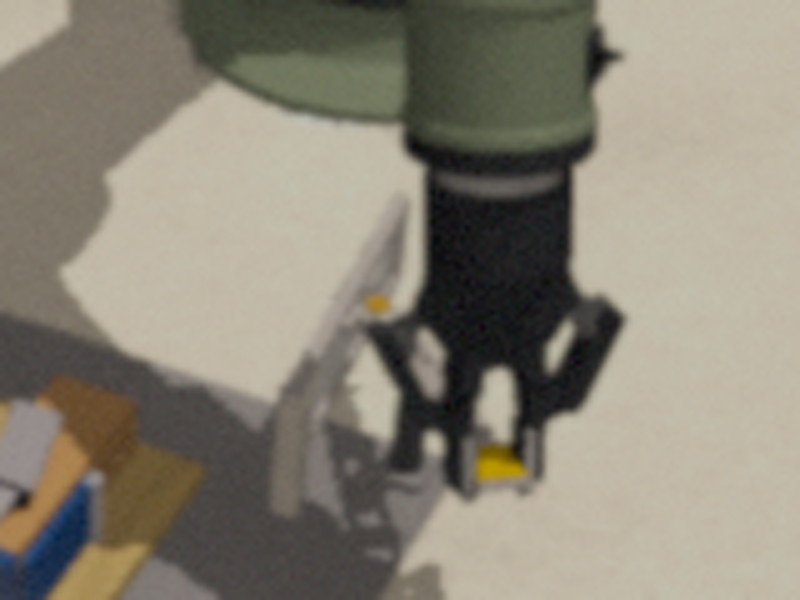

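Call:
{"name": "jog_arm", "arguments": {
  "commands": [
    [-1, -7, 5, -0.055, 0, -0.017],
    [-1, -7, 5, -0.055, 0, -0.016],
    [-1, -6, 4, -0.054, 0, -0.015],
    [-1, -6, 5, -0.052, 0, -0.015],
    [-1, -5, 5, -0.05, 0, -0.015],
    [-1, -5, 4, -0.05, 0, -0.014],
    [0, 0, 0, 0, 0, 0]
  ]
}}

```text
clock: 55.25
position: [0.5268, 0.2649, 0.1146]
tool_rot: [-3.125, 1.29, 0.961]
force: [-2.0, -1.9, 0.5]
grip_width: 0.0239
```

```bash
python3 - <<'E'
from stay import *
k=dict(g=.213,off=(.001,0))
ths=np.linspace(1.05,.6,8)
plan([(*pose(t,.28,**k),60) for t in ths],tr=.2)
E
```

```text
t 55.25 p [0.5268 0.2649 0.1146] x [ 0.159  0.227 -0.961] y [ 0.811 -0.586 -0.005] z [-0.564 -0.778 -0.277] F [-2.  -1.9  0.5] w 0.0239
8
[[-7,-1,3,-0.02,-0.001,-0.001],[-1,-5,4,-0.044,0,-0.013],[-1,-4,4,-0.044,0,-0.012],[-1,-3,4,-0.042,0,-0.012],[-1,-4,4,-0.042,0,-0.012],[-1,-3,3,-0.04,0,-0.012],[-1,-3,4,-0.041,0,-0.012],[-1,-3,3,-0.04,0,-0.011]]
```

Call:
{"name": "jog_arm", "arguments": {
  "commands": [
    [-5, -2, 3, -0.02, 0, 0],
    [-2, -5, 4, -0.044, 0, -0.013],
    [-1, -4, 4, -0.044, 0, -0.012],
    [-1, -4, 4, -0.042, 0, -0.012],
    [-1, -4, 4, -0.042, 0, -0.012],
    [-1, -3, 4, -0.04, 0, -0.012],
    [-1, -3, 4, -0.04, 0, -0.012],
    [-1, -3, 3, -0.04, 0, -0.012],
    [0, 0, 0, 0, 0, 0]
  ]
}}

```text
clock: 56.15
position: [0.4869, 0.2503, 0.1193]
tool_rot: [3.139, 1.293, 1.274]
force: [-0.9, -2.5, -2.3]
grip_width: 0.0244
```

```bash
python3 - <<'E'
from stay import *
k=dict(g=.213,off=(.001,0))
save("scene","s44",(300,130,460,250),5)
ths=np.linspace(.6,0,10)
plan([(*pose(t,.28,**k),60) for t in ths],tr=.2)
E
```

```text
t 56.2 p [0.4871 0.2504 0.1194] x [ 0.081  0.262 -0.962] y [ 0.957 -0.291  0.001] z [-0.28  -0.92  -0.274] F [-1.8 -1.9 -0.8] w 0.0241
10
[[-1,2,1,0.006,0.002,0.001],[-1,-3,3,-0.041,0,-0.012],[-1,-3,3,-0.04,0,-0.012],[-1,-2,3,-0.041,0,-0.011],[-1,-3,3,-0.039,0,-0.011],[0,-2,3,-0.04,0,-0.012],[-1,-2,3,-0.039,0,-0.011],[-1,-2,2,-0.039,0,-0.011],[0,-2,3,-0.039,0,-0.011],[-1,-2,2,-0.038,0,-0.012]]
```

View pics/s44.png

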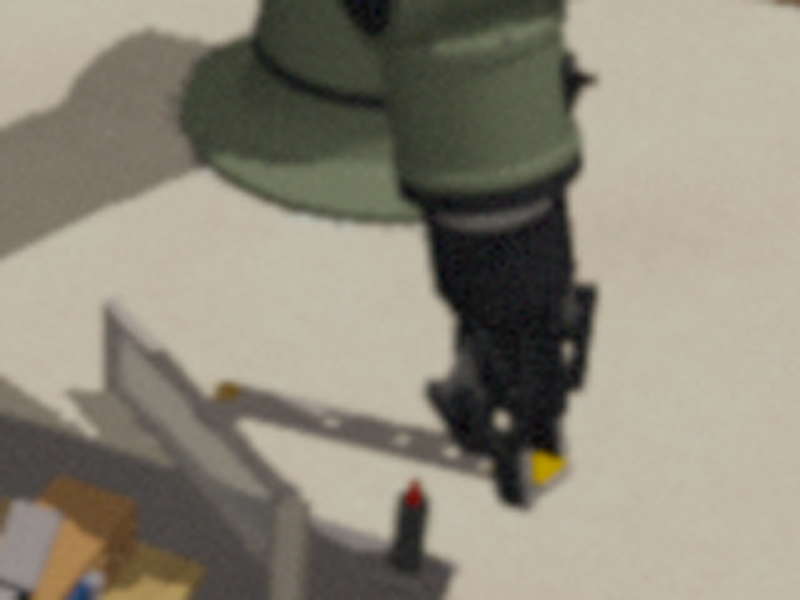

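Gate is closing as planned. Continue.

Call:
{"name": "jog_arm", "arguments": {
  "commands": [
    [-1, -2, 3, -0.035, 0, -0.012],
    [-1, -3, 3, -0.04, 0, -0.012],
    [-1, -2, 3, -0.04, 0, -0.011],
    [-1, -2, 3, -0.04, 0, -0.011],
    [0, -2, 3, -0.04, 0, -0.012],
    [-1, -2, 3, -0.04, 0, -0.011],
    [-1, -2, 2, -0.04, 0, -0.011],
    [0, -2, 3, -0.035, 0, -0.011],
    [0, 0, 0, 0, 0, 0],
    [0, 0, 0, 0, 0, 0]
  ]
}}

```text
clock: 57.2
position: [0.4674, 0.2296, 0.1184]
tool_rot: [-3.129, 1.297, 1.606]
force: [-0.8, -1.9, 0.0]
grip_width: 0.0241
```

```bash
python3 - <<'E'
from stay import *
k=dict(g=.213,off=(.001,0))
save("scene","s45",(300,130,460,250),5)
plan([(*pose(.0,.28,**k),60)],tr=.2)
E
```

```text
t 57.25 p [0.4673 0.2296 0.1184] x [-0.01   0.27  -0.963] y [ 1.     0.023 -0.004] z [ 0.021 -0.963 -0.27 ] F [ 0.1 -2.3 -1.3] w 0.0241
1
[[-2,-3,3,-0.045,0.007,-0.009]]
```

View pics/s45.png

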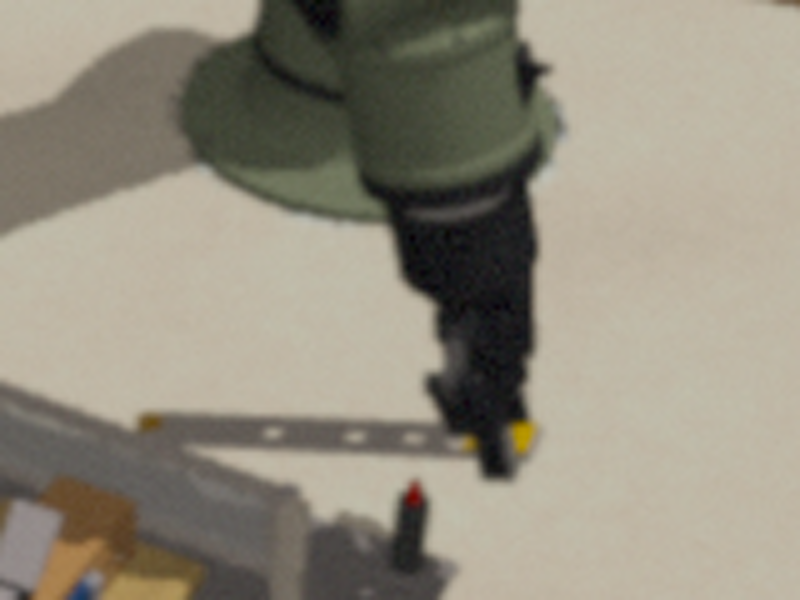

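Call:
{"name": "jog_arm", "arguments": {
  "commands": [
    [-1, -3, 2, -0.04, 0, -0.009],
    [0, 0, 0, 0, 0, 0],
    [0, 0, 0, 0, 0, 0]
  ]
}}

```text
clock: 57.55
position: [0.4645, 0.2278, 0.1189]
tool_rot: [-3.137, 1.298, 1.636]
force: [-0.3, -2.7, -0.8]
grip_width: 0.0246
```

```bash
python3 - <<'E'
from stay import *
k=dict(g=.213,off=(.001,0))
plan([(*pose(.0,.28,**k),60)],tr=.2)
plan([(*pose(.0,.2,**k),9),(*pose(.0,.13,**k),9)],tr=.2)
E
```

```text
t 57.55 p [0.4645 0.2278 0.1189] x [-0.018  0.269 -0.963] y [ 0.998  0.061 -0.001] z [ 0.058 -0.961 -0.269] F [-0.3 -2.7 -0.8] w 0.0246
1
[[-1,0,1,-0.008,0.007,-0.001]]
t 57.55 p [0.4645 0.2278 0.1189] x [-0.018  0.269 -0.963] y [ 0.998  0.061 -0.001] z [ 0.058 -0.961 -0.269] F [-0.3 -2.7 -0.8] w 0.0246
4
[[7.8,-0.1,1,-0.004,-0.036,0],[7.8,-0.1,0.6,-0.004,-0.037,-0.001],[7.5,0,0.4,0,-0.035,0],[7.4,0,0.2,0,-0.035,0]]
```

Call:
{"name": "jog_arm", "arguments": {
  "commands": [
    [8, 0, 1, -0.006, -0.036, 0],
    [8, 0, 0.5, -0.004, -0.036, 0],
    [7, 0, 0.5, 0, -0.035, 0],
    [7, 0, 0, 0, -0.03, 0],
    [0, 0, 0, 0, 0, 0],
    [0, 0, 0, 0, 0, 0]
  ]
}}

```text
clock: 58.15
position: [0.4643, 0.2337, 0.0884]
tool_rot: [3.132, 1.44, 1.623]
force: [-1.4, -5.8, -0.8]
grip_width: 0.0242
```

```bash
python3 - <<'E'
from stay import *
k=dict(g=.213,off=(.001,0))
save("scene","s46",(300,130,460,250),5)
plan([(*pose(.0,.12,**k),60)],tr=.2)
E
```

```text
t 58.2 p [0.4643 0.2336 0.0885] x [-0.007  0.131 -0.991] y [0.998 0.061 0.001] z [ 0.061 -0.99  -0.131] F [-2.2 -4.  -0.6] w 0.0245
1
[[2,0,1,-0.008,-0.011,-0.002]]
```

View pics/s46.png

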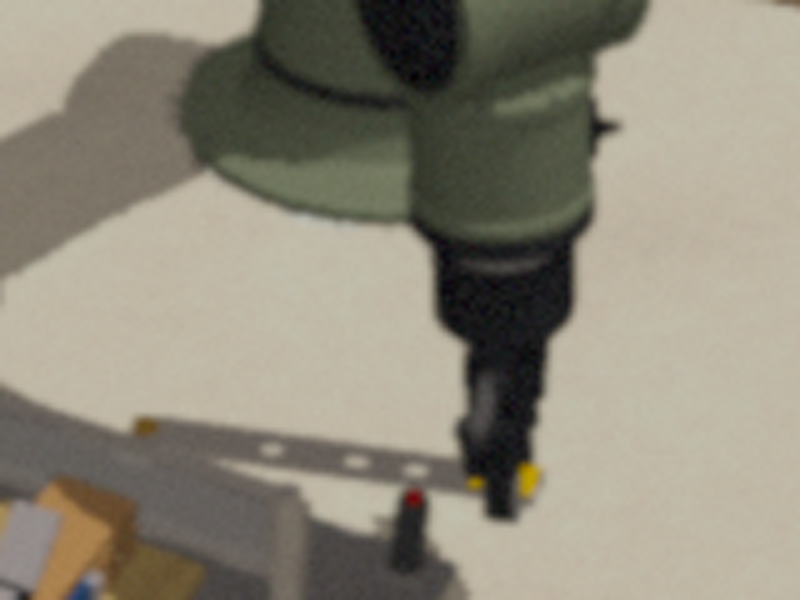

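```bash
python3 - <<'E'
from stay import *
pin=w2(PIN); f=lambda X:(proj("scene",X)[0]-[300,130])*5
print(pin)
for z in(.076,.086,.089): print(z,f([*pin,z]))
for d in([.003,0],[0,.003]): print(d,f([pin[0]+d[0],pin[1]+d[1],.086]))
p,R=st(); al=np.arcsin(-R[2,2]); print("al",al)
print([q for q in nets.pinpoint("scene","hole_shut")[:2]],[ (np.array(q["location"])-[300,130])*5 for q in nets.pinpoint("scene","hole_shut")[:2]])
E
```

```text
[0.46647385 0.18192863]
0.076 [415.2144528  476.13623516]
0.086 [416.78865896 462.39535001]
0.089 [417.26324907 458.24961764]
[0.003, 0] [415.11686257 465.53226445]
[0, 0.003] [421.89925278 463.79696644]
t 58.2 p [0.4643 0.2336 0.0885] x [-0.007  0.131 -0.991] y [0.998 0.061 0.001] z [ 0.061 -0.99  -0.131] F [-2.2 -4.  -0.6] w 0.0245
al 0.1312071036639709
[{'location': [380.9, 224.3], 'p': 0.56}] [array([404.5, 471.5])]
```

Call:
{"name": "jog_arm", "arguments": {
  "commands": [
    [8, 0, 1.5, -0.008, -0.04, 0],
    [7, 0, 0.5, 0, -0.03, 0],
    [0, 0, 0, 0, 0, 0],
    [0, 0, 0, 0, 0, 0]
  ]
}}

```text
clock: 58.7
position: [0.4653, 0.2344, 0.0741]
tool_rot: [3.081, 1.506, 1.576]
force: [-1.8, -3.5, -0.8]
grip_width: 0.0241
```

```bash
python3 - <<'E'
from stay import *
k=dict(g=.213,off=(.001,0))
save("scene","s47",(300,130,460,250),5)
plan([(*pose(.0,.05,**k),60)],tr=.2)
E
```

```text
t 58.75 p [0.4653 0.2344 0.0742] x [-0.     0.065 -0.998] y [0.998 0.066 0.004] z [ 0.066 -0.996 -0.065] F [-1.6 -2.7 -0.8] w 0.0243
1
[[2,-1,1,-0.003,-0.015,-0.004]]
```

View pics/s47.png

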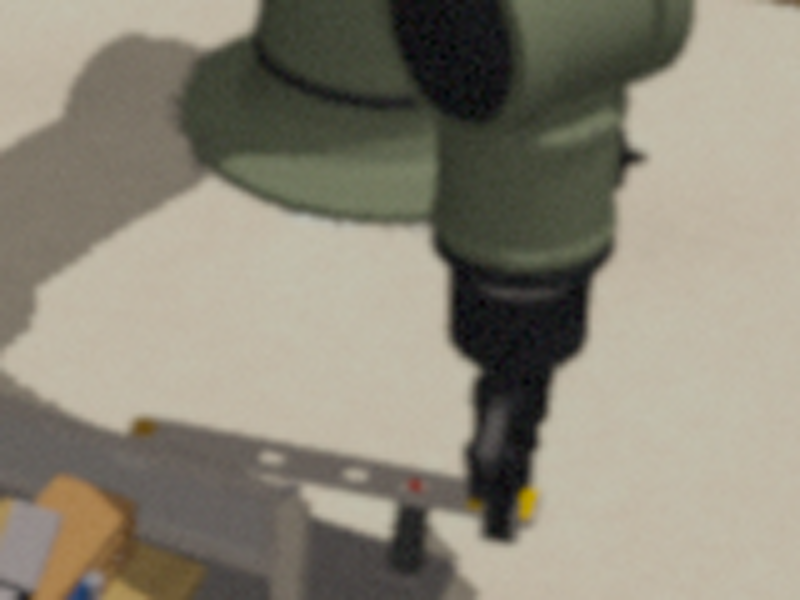

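The pin's red tip now shows in the last hole (crop 415,485). Lower the rest.

Call:
{"name": "jog_arm", "arguments": {
  "commands": [
    [6, -0.5, 0.5, 0, -0.03, 0],
    [4, 0, 0.5, 0, -0.025, 0],
    [2, 0, 0, 0, -0.01, 0],
    [0, 0, 0, 0, 0, 0]
  ]
}}

```text
clock: 59.15
position: [0.4657, 0.2345, 0.0628]
tool_rot: [1.779, 1.565, 0.271]
force: [-1.5, -2.1, 2.5]
grip_width: 0.0246
```

```bash
python3 - <<'E'
from stay import *
k=dict(g=.213,off=(.001,0))
plan([(*pose(.0,.0,**k),60)],tr=.2)
save("scene","s48",(260,150,420,270),5)
E
```

```text
t 59.15 p [0.4657 0.2345 0.0628] x [ 0.005  0.002 -1.   ] y [0.998 0.063 0.005] z [ 0.063 -0.998 -0.001] F [-1.5 -2.1  2.5] w 0.0246
1
[[2,-2,1,-0.005,-0.001,-0.005]]
```

View pics/s48.png

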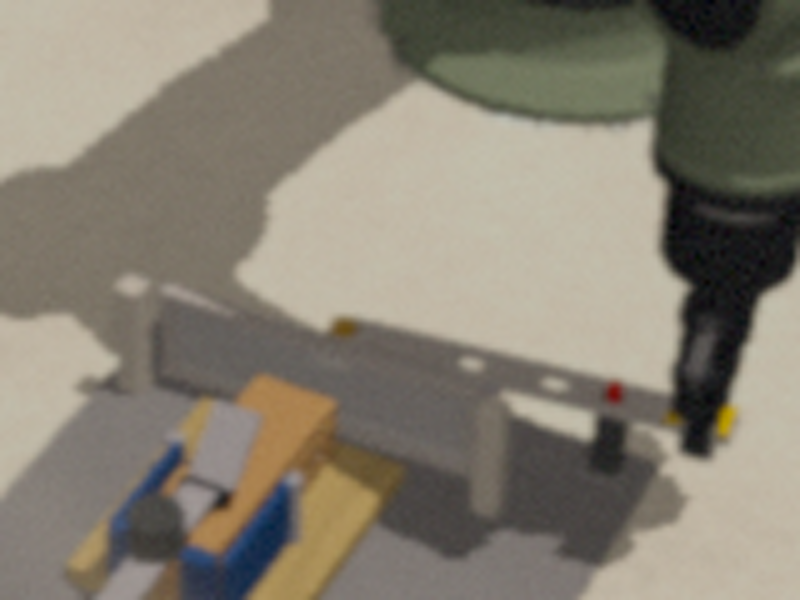

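Call:
{"name": "jog_arm", "arguments": {
  "commands": [
    [0, 0, 0, 0, 0, 0],
    [0, 0, 0, 0, 0, 0],
    [0, 0, 0, 0, 0, 0],
    [0, 0, 0, 0, 0, 0],
    [0, 0, 0, 0, 0, 0],
    [-10, 0, 0, 0, 0, 0],
    [-30, 0, 0, 0, 0, 0],
    [-40, 0, 0, 0, 0, 0],
    [-40, 0, 0, 0, 0, 0],
    [-20, 0, -20, 0, 0, 0],
    [0, 0, -40, 0, 0, 0],
    [0, 0, -40, 0, 0, 0],
    [0, 0, -40, 0, 0, 0],
    [0, 0, 0, 0, 0, 0]
  ],
  "gripper": 0
}}

```text
clock: 60.6
position: [0.4558, 0.3784, 0.2169]
tool_rot: [2.226, 1.559, 0.717]
force: [0.0, 0.0, 0.6]
grip_width: 0.0854
```

```bash
python3 - <<'E'
from stay import *
st()
im=grab_frame("top"); cv2.imwrite("pics/t49f.png",im[:,:,::-1])
cv2.imwrite("pics/t49.png",cv2.convertScaleAbs(cv2.resize(im[190:310,230:390,::-1],None,fx=5,fy=5,interpolation=cv2.INTER_CUBIC),alpha=1.6))
save("scene","s49",(260,170,420,290),5)
for c,n in(("top","hole_shut"),("top","pin_top"),("scene","hole_shut"),("scene","pin_top")):
    for q in nets.pinpoint(c,n)[:1]: print(c,n,q["location"],atz(c,q["location"],.068 if 'hole' in n else .076)[0].round(4))
for n in("bottle","carton","tape"):
    for q in nets.pinpoint("top",n)[:1]: print(n,np.round(q["location"],1),round(q["p"],2))
E
```

```text
t 60.6 p [0.4558 0.3784 0.2169] x [ 0.009  0.008 -1.   ] y [0.998 0.062 0.01 ] z [ 0.062 -0.998 -0.007] F [0.  0.  0.6] w 0.0854
top hole_shut [271.9, 279.9] [0.4718 0.1863 0.068 ]
top pin_top [273.4, 281.2] [0.4673 0.1814 0.076 ]
scene hole_shut [378.5, 230.0] [0.4821 0.1744 0.068 ]
scene pin_top [382.3, 224.1] [0.4626 0.1785 0.076 ]
bottle [176.8 227.2] 0.97
carton [157.6 307.9] 0.66
tape [500.3 219.5] 0.6
```

View pics/t49.png

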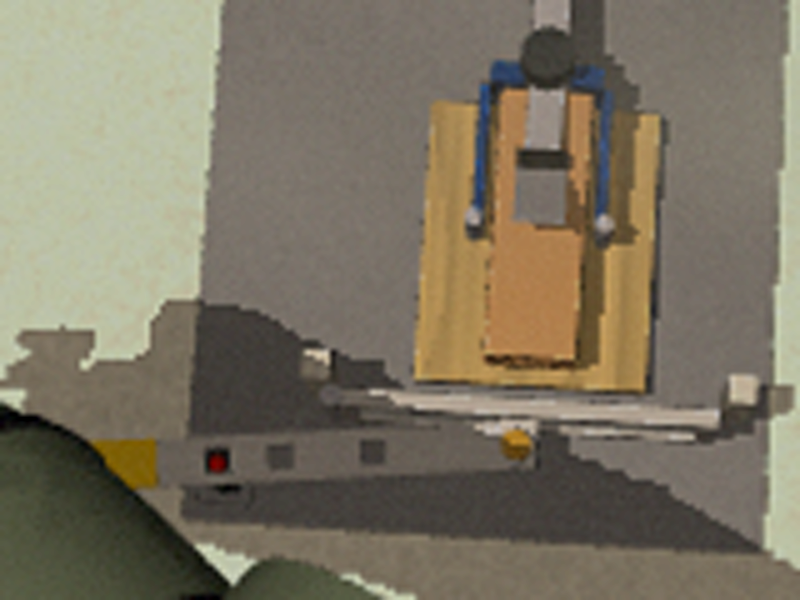

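View pics/s49.png

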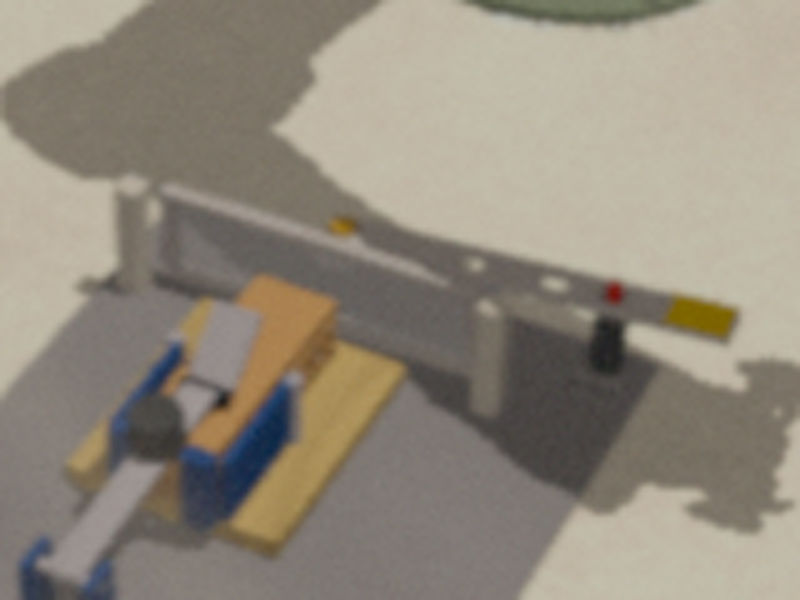

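```bash
python3 - <<'E'
from h import *
st(); print(bot.job_done())
E
```

```text
t 61.05 p [0.4581 0.3724 0.2159] x [ 0.01   0.004 -1.   ] y [0.998 0.056 0.01 ] z [ 0.056 -0.998 -0.004] F [0.3 0.  0.5] w 0.0855
the job is handed in; nothing more can be done
None
```

The spacer-board magazine is refilled with all four boards and locked shut, and I handed the job in at about 61 s of the 210 s allowed. `bot.job_done()` reports no verdict, so this rests on my own checks.

**What I did:**
- **Opening:** I lifted the stay off the middle hole, swung the gate wide open and dropped the wide hole over the pin.
- **Boards:** I slid the four boards one by one under the hold-down arm. Each stopped against the backstop at the same arm position to within about 1.5 mm.
- **Closing:** I lifted the stay again, shut the gate, dropped the last hole over the pin, let go and backed away.

**Last checks:**
- **Boards:** both final pictures show the pile flush with the backstop, square between the guides and under the foot.
- **Gate and stay:** the red pin shows in the stay's last hole, the stay lies level, and the gate stands parallel to the line between its posts.
- **Bystanders:** the bottle, carton and tape read within about 3 pixels of where they were at the start.
- **Robot:** the gripper was open and clear of everything.

**Where a check disagreed:** the network's pixel for the last hole was off. From the top camera it read about 6 mm from the pin, and from the scene camera about 20 mm, pointing near the middle hole instead. The pictures plainly show the pin through the last hole, so I went by those.

One board slid 2–3 cm by itself early in the run, so I located it again before picking it up.

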